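# Strike off one level scoop of sample tubes

## Task

Measure out one level scoop of tubes: dig the steel scoop into the pile in the hopper bin, bring it up heaped, then draw it out sideways under the bin's strike bar with its rear rim rubbing lightly along the bar's lower edge from one side of the rim to the other, so that everything above a single layer of four tubes is left behind in the bin. Set the scoop with its four level tubes down flat in the middle of the blue tray and let go. All other tubes stay in the bin; do not finger the tubes or shift the other things on the bench.

Things in the scene. Friction and masses are not known exactly. Their poses are not given: they have to be found in the camera images.
- scoop: open-ended steel trough scoop with a raised purple handle, 210 mm long, 64 mm wide, about 220 g. Origin on its flat underside (x -64 to +36 mm) below the middle of the pocket; x points forward to the lip, y across, z up. Starts flat on the worktop on the left (+y), handle towards the robot
- scoop_grip (a point): where to grip the scoop: x -95, y 0, z 75 mm in the scoop's frame, centre of the section of its level, flat-sided handle bar (18 mm wide in y, 26 mm tall, x -155 to -65 mm). A neck at x -56 to -74 mm joins it to the rear step. Pinch it across the 18 mm from above, firmly: a hard push on the lip turns it in the fingers
- scoop_pocket (a point): middle of the scoop's pocket floor, 3 mm above the underside. Pocket 72 mm long (x -36 to +36), open at both sides: it takes one layer of exactly four tubes lying across it, overhanging 18 mm each side. Level tubes have their axes 11.5 mm and tops 20 mm above the underside; a second layer lies about 15 mm higher
- scoop_rim (a point): middle of the rear rim: the flat top, 23 mm above the underside, of the step behind the pocket (x -64 to -36 mm, full 64 mm width); 3 mm higher than the tops of level tubes. Point at x -50, y 0, z 23 mm in the scoop's frame
- scoop_lip (a point): middle of the thin front digging edge, x +55, z 0 in the scoop's frame. From it a ramp rises backwards to a retaining lip 7 mm above the underside at x +36 mm, the front of the pocket (4 mm above its floor)
- bin: fixed white hopper bin, origin on the worktop, x to its back, y to its left, z up. Inside y -62 to +62 mm; floor slopes down to the back at 18 degrees (0.314 rad). Left wall 105 mm high, right wall 90 mm, then flaring out to y -119 mm at height 120 mm to catch tubes. Clear back, see bin_back. Upright at x 100 to 106, y -101 to -67 mm, 215 mm high, holds the strike bar
- bin_back (a point): middle of the lowest line of the bin's floor, where it meets the inside of the clear back: bin x +55, y 0, height 6 mm. The back has two flat facets: first rising at 45 degrees to x +90, height 41 mm, then leaning back 15 degrees from upright to x +121, height 157 mm. A tube can get nipped if the digging edge rises 9 to 17 mm off the back; closer is safe
- bin_front (a point): middle of the front edge of the bin's sloping floor: bin x -102, y 0, height 57 mm. The front is open: there is no front wall, the scoop can slide in down the slope
- strike_bar: fixed rigid steel bar along the bin's x above its right side, 131 mm long, 5 mm thick (y), 34 mm tall. Origin at its free front end, middle of the lower edge: bin x -30, y -79, height 170 mm. A level scoop square to the bin with its origin at bin x +20 mm passes under it sideways (to bin -y): rear rim below the bar's free end, handle clear in front of it
- tray: fixed blue collection tray on the right (-y), 200 x 160 mm outside, walls 4 mm thick and 16 mm high, floor 4 mm thick; origin under its centre, x along its 200 mm side
- reagent: bystander: loose white bottle, 60 mm across, 150 mm tall, origin under its centre
- jar: bystander: loose amber jar, 56 mm across, 75 mm tall, origin under its centre
- label_box: bystander: loose cardboard box of labels 75 x 110 x 50 mm, origin under its centre
- marker: bystander: loose marker pen with purple cap, 132 mm long, origin on its underside near mid-length
- tube1: blue-capped sealed sample tube, 17 mm outside diameter, 100 mm long, flat cap at its -y end, domed bottom at +y, about 24 g; origin at mid-length on its axis. Nine, tube1 to tube9, lie across the bin, caps to the bin's right (-y), a loose pile of two layers (five below, four above) against the back, covering the lowest 90 mm of the sloping floor
- tube2: tube like tube1: 17 mm diameter, 100 mm long, origin at mid-length, y along it
- tube3: tube like tube1: 17 mm diameter, 100 mm long, origin at mid-length, y along it
- tube4: tube like tube1: 17 mm diameter, 100 mm long, origin at mid-length, y along it
- tube5: tube like tube1: 17 mm diameter, 100 mm long, origin at mid-length, y along it
- tube6: tube like tube1: 17 mm diameter, 100 mm long, origin at mid-length, y along it
- tube7: tube like tube1: 17 mm diameter, 100 mm long, origin at mid-length, y along it
- tube8: tube like tube1: 17 mm diameter, 100 mm long, origin at mid-length, y along it
- tube9: tube like tube1: 17 mm diameter, 100 mm long, origin at mid-length, y along it
Mind the look-alikes: they are no part of the job. What is shaped like the tube9 but black or yellow is not meant.

How it is judged:
On the way, in this order (a step that is already met when the one before it is completed fails the run):
1. the scoop is raised (its origin more than 90 mm above the worktop) inside the bin, heaped: at least one tube lies on top of the first layer in it (z of scoop in the frame of bin above 0.09 m and y of scoop in the frame of bin above -0.045 m and ((x of tube1 in the frame of scoop between -0.06 and 0.045 m and y of tube1 in the frame of scoop between -0.05 and 0.05 m and z of tube1 in the frame of scoop between 0.02 and 0.08 m) or (x of tube2 in the frame of scoop between -0.06 and 0.045 m and y of tube2 in the frame of scoop between -0.05 and 0.05 m and z of tube2 in the frame of scoop between 0.02 and 0.08 m) or (x of tube3 in the frame of scoop between -0.06 and 0.045 m and y of tube3 in the frame of scoop between -0.05 and 0.05 m and z of tube3 in the frame of scoop between 0.02 and 0.08 m) or (x of tube4 in the frame of scoop between -0.06 and 0.045 m and y of tube4 in the frame of scoop between -0.05 and 0.05 m and z of tube4 in the frame of scoop between 0.02 and 0.08 m) or (x of tube5 in the frame of scoop between -0.06 and 0.045 m and y of tube5 in the frame of scoop between -0.05 and 0.05 m and z of tube5 in the frame of scoop between 0.02 and 0.08 m) or (x of tube6 in the frame of scoop between -0.06 and 0.045 m and y of tube6 in the frame of scoop between -0.05 and 0.05 m and z of tube6 in the frame of scoop between 0.02 and 0.08 m) or (x of tube7 in the frame of scoop between -0.06 and 0.045 m and y of tube7 in the frame of scoop between -0.05 and 0.05 m and z of tube7 in the frame of scoop between 0.02 and 0.08 m) or (x of tube8 in the frame of scoop between -0.06 and 0.045 m and y of tube8 in the frame of scoop between -0.05 and 0.05 m and z of tube8 in the frame of scoop between 0.02 and 0.08 m) or (x of tube9 in the frame of scoop between -0.06 and 0.045 m and y of tube9 in the frame of scoop between -0.05 and 0.05 m and z of tube9 in the frame of scoop between 0.02 and 0.08 m))), for 0.1 s.
2. the scoop rubs on the strike bar (more than 0.5 N) with the first half of its width (its origin still less than 79 mm to the right of the bin's middle line) (contact force between scoop and strike_bar above 0.5 N and y of scoop in the frame of bin above -0.079 m), for 0.1 s.
3. the scoop still rubs on the strike bar (more than 0.5 N) near the other side of its rim (its origin more than 92 mm to the right of the bin's middle line) (contact force between scoop and strike_bar above 0.5 N and y of scoop in the frame of bin below -0.092 m), for 0.1 s.
At the end, for the whole second after the job is handed in: The scoop lies flat (within 0.06 rad) on the tray's floor, its origin within 45 mm along and 35 mm across of the tray's centre; four tubes lie side by side in its pocket in one level layer, none above them; every other tube is inside the bin; the tubes and the scoop are at rest (x of scoop in the frame of tray between -0.045 and 0.045 m and y of scoop in the frame of tray between -0.035 and 0.035 m and z of scoop in the frame of tray between -0.002 and 0.01 m and angle between scoop's own z axis and vertical below 0.06 rad and ((x of tube1 in the frame of scoop between -0.0315 and -0.0195 m and y of tube1 in the frame of scoop between -0.045 and 0.045 m and z of tube1 in the frame of scoop between 0.006 and 0.016 m) or (x of tube2 in the frame of scoop between -0.0315 and -0.0195 m and y of tube2 in the frame of scoop between -0.045 and 0.045 m and z of tube2 in the frame of scoop between 0.006 and 0.016 m) or (x of tube3 in the frame of scoop between -0.0315 and -0.0195 m and y of tube3 in the frame of scoop between -0.045 and 0.045 m and z of tube3 in the frame of scoop between 0.006 and 0.016 m) or (x of tube4 in the frame of scoop between -0.0315 and -0.0195 m and y of tube4 in the frame of scoop between -0.045 and 0.045 m and z of tube4 in the frame of scoop between 0.006 and 0.016 m) or (x of tube5 in the frame of scoop between -0.0315 and -0.0195 m and y of tube5 in the frame of scoop between -0.045 and 0.045 m and z of tube5 in the frame of scoop between 0.006 and 0.016 m) or (x of tube6 in the frame of scoop between -0.0315 and -0.0195 m and y of tube6 in the frame of scoop between -0.045 and 0.045 m and z of tube6 in the frame of scoop between 0.006 and 0.016 m) or (x of tube7 in the frame of scoop between -0.0315 and -0.0195 m and y of tube7 in the frame of scoop between -0.045 and 0.045 m and z of tube7 in the frame of scoop between 0.006 and 0.016 m) or (x of tube8 in the frame of scoop between -0.0315 and -0.0195 m and y of tube8 in the frame of scoop between -0.045 and 0.045 m and z of tube8 in the frame of scoop between 0.006 and 0.016 m) or (x of tube9 in the frame of scoop between -0.0315 and -0.0195 m and y of tube9 in the frame of scoop between -0.045 and 0.045 m and z of tube9 in the frame of scoop between 0.006 and 0.016 m)) and ((x of tube1 in the frame of scoop between -0.0145 and -0.0025 m and y of tube1 in the frame of scoop between -0.045 and 0.045 m and z of tube1 in the frame of scoop between 0.006 and 0.016 m) or (x of tube2 in the frame of scoop between -0.0145 and -0.0025 m and y of tube2 in the frame of scoop between -0.045 and 0.045 m and z of tube2 in the frame of scoop between 0.006 and 0.016 m) or (x of tube3 in the frame of scoop between -0.0145 and -0.0025 m and y of tube3 in the frame of scoop between -0.045 and 0.045 m and z of tube3 in the frame of scoop between 0.006 and 0.016 m) or (x of tube4 in the frame of scoop between -0.0145 and -0.0025 m and y of tube4 in the frame of scoop between -0.045 and 0.045 m and z of tube4 in the frame of scoop between 0.006 and 0.016 m) or (x of tube5 in the frame of scoop between -0.0145 and -0.0025 m and y of tube5 in the frame of scoop between -0.045 and 0.045 m and z of tube5 in the frame of scoop between 0.006 and 0.016 m) or (x of tube6 in the frame of scoop between -0.0145 and -0.0025 m and y of tube6 in the frame of scoop between -0.045 and 0.045 m and z of tube6 in the frame of scoop between 0.006 and 0.016 m) or (x of tube7 in the frame of scoop between -0.0145 and -0.0025 m and y of tube7 in the frame of scoop between -0.045 and 0.045 m and z of tube7 in the frame of scoop between 0.006 and 0.016 m) or (x of tube8 in the frame of scoop between -0.0145 and -0.0025 m and y of tube8 in the frame of scoop between -0.045 and 0.045 m and z of tube8 in the frame of scoop between 0.006 and 0.016 m) or (x of tube9 in the frame of scoop between -0.0145 and -0.0025 m and y of tube9 in the frame of scoop between -0.045 and 0.045 m and z of tube9 in the frame of scoop between 0.006 and 0.016 m)) and ((x of tube1 in the frame of scoop between 0.0025 and 0.0145 m and y of tube1 in the frame of scoop between -0.045 and 0.045 m and z of tube1 in the frame of scoop between 0.006 and 0.016 m) or (x of tube2 in the frame of scoop between 0.0025 and 0.0145 m and y of tube2 in the frame of scoop between -0.045 and 0.045 m and z of tube2 in the frame of scoop between 0.006 and 0.016 m) or (x of tube3 in the frame of scoop between 0.0025 and 0.0145 m and y of tube3 in the frame of scoop between -0.045 and 0.045 m and z of tube3 in the frame of scoop between 0.006 and 0.016 m) or (x of tube4 in the frame of scoop between 0.0025 and 0.0145 m and y of tube4 in the frame of scoop between -0.045 and 0.045 m and z of tube4 in the frame of scoop between 0.006 and 0.016 m) or (x of tube5 in the frame of scoop between 0.0025 and 0.0145 m and y of tube5 in the frame of scoop between -0.045 and 0.045 m and z of tube5 in the frame of scoop between 0.006 and 0.016 m) or (x of tube6 in the frame of scoop between 0.0025 and 0.0145 m and y of tube6 in the frame of scoop between -0.045 and 0.045 m and z of tube6 in the frame of scoop between 0.006 and 0.016 m) or (x of tube7 in the frame of scoop between 0.0025 and 0.0145 m and y of tube7 in the frame of scoop between -0.045 and 0.045 m and z of tube7 in the frame of scoop between 0.006 and 0.016 m) or (x of tube8 in the frame of scoop between 0.0025 and 0.0145 m and y of tube8 in the frame of scoop between -0.045 and 0.045 m and z of tube8 in the frame of scoop between 0.006 and 0.016 m) or (x of tube9 in the frame of scoop between 0.0025 and 0.0145 m and y of tube9 in the frame of scoop between -0.045 and 0.045 m and z of tube9 in the frame of scoop between 0.006 and 0.016 m)) and ((x of tube1 in the frame of scoop between 0.0195 and 0.0315 m and y of tube1 in the frame of scoop between -0.045 and 0.045 m and z of tube1 in the frame of scoop between 0.006 and 0.016 m) or (x of tube2 in the frame of scoop between 0.0195 and 0.0315 m and y of tube2 in the frame of scoop between -0.045 and 0.045 m and z of tube2 in the frame of scoop between 0.006 and 0.016 m) or (x of tube3 in the frame of scoop between 0.0195 and 0.0315 m and y of tube3 in the frame of scoop between -0.045 and 0.045 m and z of tube3 in the frame of scoop between 0.006 and 0.016 m) or (x of tube4 in the frame of scoop between 0.0195 and 0.0315 m and y of tube4 in the frame of scoop between -0.045 and 0.045 m and z of tube4 in the frame of scoop between 0.006 and 0.016 m) or (x of tube5 in the frame of scoop between 0.0195 and 0.0315 m and y of tube5 in the frame of scoop between -0.045 and 0.045 m and z of tube5 in the frame of scoop between 0.006 and 0.016 m) or (x of tube6 in the frame of scoop between 0.0195 and 0.0315 m and y of tube6 in the frame of scoop between -0.045 and 0.045 m and z of tube6 in the frame of scoop between 0.006 and 0.016 m) or (x of tube7 in the frame of scoop between 0.0195 and 0.0315 m and y of tube7 in the frame of scoop between -0.045 and 0.045 m and z of tube7 in the frame of scoop between 0.006 and 0.016 m) or (x of tube8 in the frame of scoop between 0.0195 and 0.0315 m and y of tube8 in the frame of scoop between -0.045 and 0.045 m and z of tube8 in the frame of scoop between 0.006 and 0.016 m) or (x of tube9 in the frame of scoop between 0.0195 and 0.0315 m and y of tube9 in the frame of scoop between -0.045 and 0.045 m and z of tube9 in the frame of scoop between 0.006 and 0.016 m)) and ((x of tube1 in the frame of scoop between -0.04 and 0.04 m and y of tube1 in the frame of scoop between -0.045 and 0.045 m and z of tube1 in the frame of scoop between 0.006 and 0.016 m) or (x of tube1 in the frame of bin between -0.105 and 0.14 m and y of tube1 in the frame of bin between -0.118 and 0.064 m and z of tube1 in the frame of bin between 0 and 0.115 m)) and ((x of tube2 in the frame of scoop between -0.04 and 0.04 m and y of tube2 in the frame of scoop between -0.045 and 0.045 m and z of tube2 in the frame of scoop between 0.006 and 0.016 m) or (x of tube2 in the frame of bin between -0.105 and 0.14 m and y of tube2 in the frame of bin between -0.118 and 0.064 m and z of tube2 in the frame of bin between 0 and 0.115 m)) and ((x of tube3 in the frame of scoop between -0.04 and 0.04 m and y of tube3 in the frame of scoop between -0.045 and 0.045 m and z of tube3 in the frame of scoop between 0.006 and 0.016 m) or (x of tube3 in the frame of bin between -0.105 and 0.14 m and y of tube3 in the frame of bin between -0.118 and 0.064 m and z of tube3 in the frame of bin between 0 and 0.115 m)) and ((x of tube4 in the frame of scoop between -0.04 and 0.04 m and y of tube4 in the frame of scoop between -0.045 and 0.045 m and z of tube4 in the frame of scoop between 0.006 and 0.016 m) or (x of tube4 in the frame of bin between -0.105 and 0.14 m and y of tube4 in the frame of bin between -0.118 and 0.064 m and z of tube4 in the frame of bin between 0 and 0.115 m)) and ((x of tube5 in the frame of scoop between -0.04 and 0.04 m and y of tube5 in the frame of scoop between -0.045 and 0.045 m and z of tube5 in the frame of scoop between 0.006 and 0.016 m) or (x of tube5 in the frame of bin between -0.105 and 0.14 m and y of tube5 in the frame of bin between -0.118 and 0.064 m and z of tube5 in the frame of bin between 0 and 0.115 m)) and ((x of tube6 in the frame of scoop between -0.04 and 0.04 m and y of tube6 in the frame of scoop between -0.045 and 0.045 m and z of tube6 in the frame of scoop between 0.006 and 0.016 m) or (x of tube6 in the frame of bin between -0.105 and 0.14 m and y of tube6 in the frame of bin between -0.118 and 0.064 m and z of tube6 in the frame of bin between 0 and 0.115 m)) and ((x of tube7 in the frame of scoop between -0.04 and 0.04 m and y of tube7 in the frame of scoop between -0.045 and 0.045 m and z of tube7 in the frame of scoop between 0.006 and 0.016 m) or (x of tube7 in the frame of bin between -0.105 and 0.14 m and y of tube7 in the frame of bin between -0.118 and 0.064 m and z of tube7 in the frame of bin between 0 and 0.115 m)) and ((x of tube8 in the frame of scoop between -0.04 and 0.04 m and y of tube8 in the frame of scoop between -0.045 and 0.045 m and z of tube8 in the frame of scoop between 0.006 and 0.016 m) or (x of tube8 in the frame of bin between -0.105 and 0.14 m and y of tube8 in the frame of bin between -0.118 and 0.064 m and z of tube8 in the frame of bin between 0 and 0.115 m)) and ((x of tube9 in the frame of scoop between -0.04 and 0.04 m and y of tube9 in the frame of scoop between -0.045 and 0.045 m and z of tube9 in the frame of scoop between 0.006 and 0.016 m) or (x of tube9 in the frame of bin between -0.105 and 0.14 m and y of tube9 in the frame of bin between -0.118 and 0.064 m and z of tube9 in the frame of bin between 0 and 0.115 m)) and linear speed of each of tube1, tube2, tube3, tube4, tube5, tube6, tube7, tube8, tube9, scoop below 0.03 m/s); the robot touches nothing.
It fails at once if the fingers touch a tube with more than 1 N (contact force between any of tube1, tube2, tube3, tube4, tube5, tube6, tube7, tube8, tube9 and the fingers above 1 N).
It fails at once if the scoop is pressed on the strike bar with more than 40 N (contact force between scoop and strike_bar above 40 N).
It fails at once if the bottle, jar, label box or marker is moved by more than 30 mm (distance of any of reagent, jar, label_box, marker from where it was at the start of the episode above 0.03 m).
It also fails if it takes over 72 s, if anything falls off the work surface, if the arm or the gripper's body presses on something with over 40 N, if the wrist force passes 120 N, or if a joint passes its speed limit or range.

## Robot

A 7-joint arm with a two-finger parallel gripper is mounted at the origin on the work surface. World frame = base frame: x ahead of the robot, y to its left, z up, the work surface at z = 0. Lengths are in m, angles in rad, forces in N, time in s.
With the tool pointing down it reaches from about 0.425 to 0.875 m from the base axis. Payload 8.4 kg.
Tool frame: the origin (TCP) lies where the fingers leave the gripper's body, on its centre line; the fingertips stand ahead of it and the grasp point (between the pads) lies 54 mm ahead of it (manip.tip_extent is the z of the fingertips in the tool frame, in m); z points along the fingers, y is the direction in which the jaws open and shut (so a half turn about z gives the same grasp; the last joint's range is limited). The gripper opens to 85 mm and grips with 20 to 120 N. Pads are 22 mm wide; open, the fingers measure 114 mm over their backs; the gripper's body (76 mm by 85 mm) begins 54 mm behind the grasp point. The pads swing forward as they close: fully open they stand 13 mm farther back than shut.
Start: joints at [1.021, 0.333, 0.04, 1.465, -0.013, 1.343, -0.059], TCP at [0.283, -0.585, 0.304] pointing down, gripper open.
Joint ranges: [-2.58, 2.58], [-0.38, 2.09], [-1.3, 1.39], [0.25, 2.4], [-1.5, 4.64], [0.08, 2.09], [-2.65, 2.65]. Speed limits (rad/s): [2.22, 2.22, 2.79, 2.79, 3.14, 3.14, 3.14].

## Interface

Orientations are given as a rotation vector (axis times angle).
In Python, from plant import manip gives the robot as it stands.
- The arm moves only by the tool play_rows, never from a script. Its argument "steps" is a list of rows, each a list of 7 numbers: the shift along the tool's x, y, z in m, then the turn, a rotation vector about the tool's x, y, z in rad, then the finger opening in m, from 0 to 0.0854. A call has 1 to 12 rows; each row shifts and turns the commanded pose from where the row before left it, along the tool's axes as they then stand; what a row does not reach is not made up. A row lasts 1/12 s, in which the tool goes at most 41.7 mm and 7.16 degrees, less where a joint would pass 70% of its speed; a pose out of reach is approached as far as the arm can. A call is refused whole if a number of a shift passes 0.0417 or a number of a turn 0.125, either way. A call with a gripper value outside its range is refused whole. The fingers move at their own pace and stop on an object; "grip_force" is the grip in N (left out, the last holds). Time passes only in rows, so rows that do not move let the fingers close. It gives the time, the measured TCP pose, the force and the opening at its end, in the units of the state.
- manip.observe(): the state, without advancing time (a new reading comes with each control period).
- manip.grab_frame(name): name is "side" or "top" or "wrist"; returns a dict with "color" (384x512x3 uint8, blue, green, red), "fovy" (degrees; the focal length in pixels is half the picture's height over the tangent of half this angle, whatever the lens; pixels are square), "cx", "cy" (the principal point, pixels), "extrinsics" (4x4, takes a point from world to camera coordinates). Camera axes: x right, y down, z forward; pixel columns grow to the right and rows downward; lengths in m; the calibration is good to about 2 mm. The wrist camera is an equidistant fisheye: a pixel r from the principal point sees the ray r / f radians off the axis. A picture is of the moment at which its call begins. There is no depth.
- manip.close_job(): hands the job in, once; it reports no verdict.
The state is a dict: "clock": time; "joint_pos": joint angles; "joint_vel": joint speeds; "joint_efforts": joint torques, N m; "position": TCP position; "orientation": TCP orientation; "force": force on the tool from outside, world axes, zero at the start; "ft_torque": the same for the moment, N m; "finger_gap": finger opening in m.
Only numpy, scipy, OpenCV 4.12 (cv2) and the standard library are available. Lean on these libraries where they do the work, as an engineer would, in place of code of your own. Each camera call takes 0.05 s, during which the arm holds its last target.

## Working session

There is one attempt and no reset: what is moved stays moved. The work goes in short steps, Python scripts to look and compute and a tool call to move; the robot and the scene stay as the last step left them, time stands still between calls to the robot, and variables do not carry over. Pictures are saved under pics/ and viewed, and the job is handed in when it is done.

Besides the shell and the picture viewer there is one more tool, called after "Call:" in YAML: its name, and indented under it one key for each argument. play_rows: Moves the arm, as the interface text tells. Its arguments: {"type":"object","properties":{"steps":{"type":"array"},"grip_force":{"type":"number"}},"required":["steps"]}

```bash
ls; mkdir -p pics; python3 - <<'E'
from plant import manip
import cv2,numpy as np
print(manip.observe()); print(manip.tip_extent)
for n in ("side","top","wrist"):
    f=manip.grab_frame(n); cv2.imwrite(f"pics/{n}0.png",f["color"]); print(n,f["fovy"],f["cx"],f["cy"],np.round(f["extrinsics"],4).tolist())
E
```

```text
pics
{'clock': 0.0, 'joint_pos': array([ 1.02078856,  0.33390562,  0.03984794,  1.46624377, -0.01341852,
        1.3433095 , -0.05850662]), 'joint_vel': array([-0.0018189 ,  0.00038348, -0.0009155 ,  0.00100082, -0.0006323 ,
        0.00074353, -0.00026109]), 'joint_efforts': array([ 1.46559842e-04, -6.58559704e+01,  1.36582185e+00, -4.05554867e+01,
        1.67423818e-02,  1.27777652e-02, -2.87860598e-05]), 'position': array([ 0.28305628, -0.58476335,  0.30303769]), 'orientation': array([-3.06062301e+00, -7.01797019e-01,  6.86658831e-04]), 'force': array([-0.26727785,  0.02258244, -0.31328053]), 'ft_torque': array([ 0.06180508, -0.02413009, -0.01428564]), 'finger_gap': 0.08517417882506985}
0.0726
side 57.633070507146115 256.34525373405097 189.32301037816987 [[0.9076, 0.4196, -0.012, -0.54], [0.3217, -0.7137, -0.6223, -0.069], [-0.2696, 0.5609, -0.7827, 1.0584], [0.0, 0.0, 0.0, 1.0]]
top 55.27756310600668 256.3301527798451 194.81966230849048 [[0.0174, -0.9998, 0.0064, 0.0284], [-0.9835, -0.0183, -0.1799, 0.5842], [0.18, -0.0032, -0.9837, 0.9219], [0.0, 0.0, 0.0, 1.0]]
wrist 65.70646984690485 253.65747746656476 198.36869118616818 [[0.4352, -0.9003, -0.0023, -0.6478], [-0.8619, -0.4174, 0.2879, -0.0368], [-0.2602, -0.1233, -0.9576, 0.3801], [0.0, 0.0, 0.0, 1.0]]
```

View pics/side0.png

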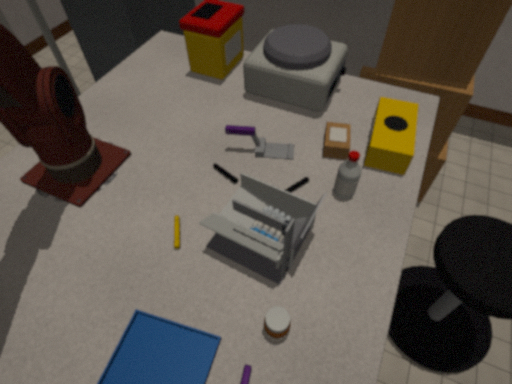

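View pics/top0.png

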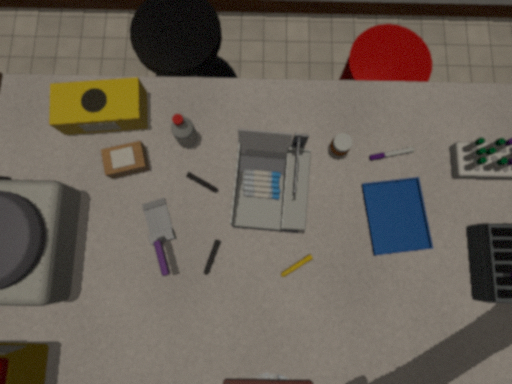

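View pics/wrist0.png

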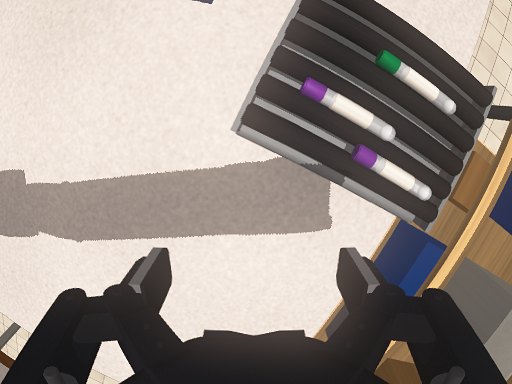

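The side view shows the scoop at about (262,145), the bin at (265,225), the tray at (160,350) and the bar upright near (290,235). In the top view the scoop is at (160,235), the bin at (270,180) and the tray at (397,216). I'll zoom in to measure.

```bash
cat > h.py <<'E'
from plant import manip
import cv2,numpy as np
from scipy.spatial.transform import Rotation as R
def cam(n):
    f=manip.grab_frame(n); f["f"]=f["color"].shape[0]/2/np.tan(np.radians(f["fovy"])/2); f["fish"]=n=="wrist"; return f
def ray(f,u,v):
    x=(u-f["cx"])/f["f"];y=(v-f["cy"])/f["f"]
    if f["fish"]:
        r=np.hypot(x,y);d=np.array([np.sin(r)*x/r,np.sin(r)*y/r,np.cos(r)])
    else: d=np.array([x,y,1.])
    E=f["extrinsics"];Rm=E[:3,:3];o=-Rm.T@E[:3,3];return o,Rm.T@d/np.linalg.norm(d)
def onz(f,u,v,z):
    o,d=ray(f,u,v);return o+d*(z-o[2])/d[2]
def tri(r1,r2):
    (a,d),(b,e)=r1,r2
    s=np.linalg.lstsq(np.c_[d,-e],b-a,rcond=None)[0]
    p=a+d*s[0];q=b+e*s[1];return (p+q)/2,np.linalg.norm(p-q)
def proj(f,P):
    E=f["extrinsics"];c=(E[:3,:3]@np.atleast_2d(P).T).T+E[:3,3]
    if f["fish"]:
        rr=np.hypot(c[:,0],c[:,1]);t=np.arctan2(rr,c[:,2]);k=f["f"]*t/rr
        return np.c_[f["cx"]+c[:,0]*k,f["cy"]+c[:,1]*k]
    return np.c_[f["cx"]+f["f"]*c[:,0]/c[:,2],f["cy"]+f["f"]*c[:,1]/c[:,2]]
def crop(f,x0,y0,x1,y1,k,name,pts=None):
    im=f["color"][y0:y1,x0:x1];im=cv2.resize(im,None,fx=k,fy=k,interpolation=cv2.INTER_CUBIC)
    if pts is not None:
        for p in pts:
            cv2.circle(im,(int((p[0]-x0+.5)*k),int((p[1]-y0+.5)*k)),2,(0,0,255),-1)
    cv2.imwrite("pics/"+name,im)
E
python3 - <<'E'
from h import *
t=cam("top");s=cam("side")
crop(t,130,110,330,260,4,"t1.png");crop(s,190,110,350,290,3.3,"s1.png")
hsv=cv2.cvtColor(t["color"],cv2.COLOR_BGR2HSV)
m=cv2.inRange(hsv,(100,120,60),(125,255,255)); n,l,st,c=cv2.connectedComponentsWithStats(m)
i=1+np.argmax(st[1:,4]); print(st[i],c[i])
cnt=cv2.findContours((l==i).astype(np.uint8),cv2.RETR_EXTERNAL,cv2.CHAIN_APPROX_NONE)[0][0]
b=cv2.boxPoints(cv2.minAreaRect(cnt));print(b)
P=np.array([onz(t,*p,0.016) for p in b]);print(P,P.mean(0),np.linalg.norm(np.diff(P,axis=0),axis=1))
m=cv2.inRange(hsv,(130,80,40),(160,255,255)); n,l,st,c=cv2.connectedComponentsWithStats(m)
for i in range(1,n):
    if st[i,4]>15: print(st[i],c[i])
E
```

```text
[ 363  178   69   77 4021] [396.1012186  216.02437205]
[[361.76328 184.389  ]
 [418.56693 174.5101 ]
 [431.13943 246.80185]
 [374.3358  256.68076]]
[[ 0.62527898 -0.25384249  0.016     ]
 [ 0.6565296  -0.41399304  0.016     ]
 [ 0.45649107 -0.43551113  0.016     ]
 [ 0.42748422 -0.28081583  0.016     ]] [ 0.54144597 -0.34604063  0.016     ] [0.16317108 0.20119255 0.15739134]
[370 153  14   7  61] [376.6557377  156.08196721]
[155 241  13  34 193] [160.9119171  257.24870466]
```

View pics/t1.png

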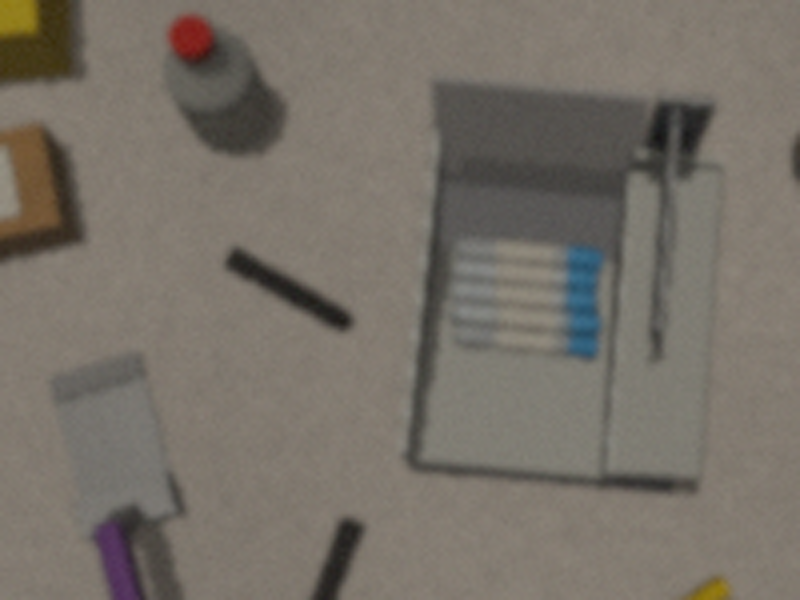

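View pics/s1.png

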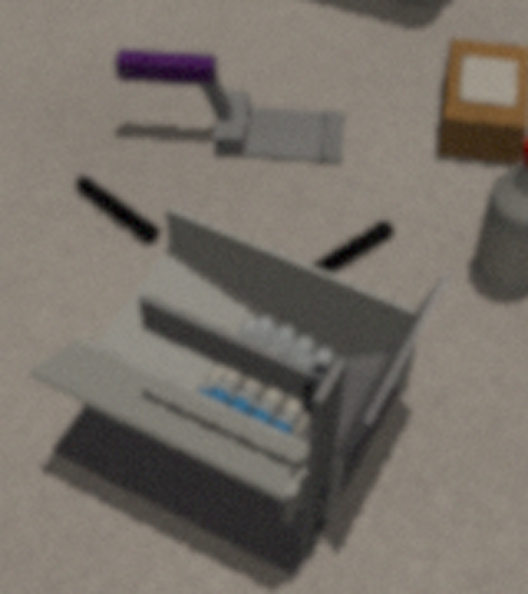

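```bash
python3 - <<'E'
from h import *
from scipy.optimize import least_squares
t=cam("top");s=cam("side")
T=lambda U,V:(130+(U+.5)/4-.5,110+(V+.5)/4-.5)
S=lambda U,V:(190+(U+.5)/3.3-.5,110+(V+.5)/3.3-.5)
feats=[(t,T(605,474),(-.102,-.062,.09)),(t,T(697,487),(-.102,-.119,.12)),(t,T(412,463),(-.102,.064,.105)),
(t,T(437,82),(.121,.064,.157)),(s,S(168,213),(-.102,.064,.105)),(s,S(440,280),(.121,.064,.157)),(s,S(35,373),(-.102,-.119,.12)),(s,S(143,330),(-.03,-.0815,.17)),(s,S(141,298),(-.03,-.0815,.204)),
]
def W(p,P):
    P=np.array(P);c,q=np.cos(p[2]),np.sin(p[2]);return np.array([p[0]+c*P[0]-q*P[1],p[1]+q*P[0]+c*P[1],P[2]])
def res(p): return np.concatenate([(proj(f,W(p,P))[0]-uv) for f,uv,P in feats])
r=least_squares(res,[.6,0,0]);print("bin",r.x);print(np.round(r.fun.reshape(-1,2),1))
# scoop
fe=[(t,T(52,383),(.055,.032,0)),(t,T(140,355),(.055,-.032,0)),(s,S(345,113),(.055,.032,0)),(s,S(342,164),(.055,-.032,0)),(t,T(180,512),(-.064,-.032,.023))]
feats=fe
r2=least_squares(res,[.6,.2,0]);print("scoop",r2.x);print(np.round(r2.fun.reshape(-1,2),1))
hsv=cv2.cvtColor(t["color"],cv2.COLOR_BGR2HSV)
m=cv2.inRange(hsv,(130,80,40),(160,255,255))
ys,xs=np.where(m[235:280,150:180]);vx,vy,x0,y0=cv2.fitLine(np.c_[xs+150,ys+235].astype(np.float32),cv2.DIST_L2,0,.01,.01).ravel()
a=onz(t,x0,y0,.088);b=onz(t,x0+vx*10,y0+vy*10,.088);d=b-a;print("handle centre",a,np.arctan2(d[1],d[0]))
print("pred handle ctr",W(r2.x,(-.11,0,.088)))
print("camera pos",-t["extrinsics"][:3,:3].T@t["extrinsics"][:3,3],-s["extrinsics"][:3,:3].T@s["extrinsics"][:3,3])
E
```

```text
bin [ 0.60007137  0.02850445 -0.07427638]
[[ 0.6 -0.4]
 [ 1.9 -2.6]
 [-1.3 -2.8]
 [ 0.6 -0.3]
 [-0.8 -1.9]
 [ 0.6 -2. ]
 [-2.4 -1.1]
 [-0.6 -0.3]
 [-1.1 -0.1]]
scoop [0.51812036 0.30730111 0.33781616]
[[-0.3 -0.7]
 [-0.1 -0.8]
 [-1.   0.4]
 [-0.7 -0.4]
 [-0.1  0. ]]
handle centre [0.41428048 0.27256855 0.088     ] -2.818490708755163
pred handle ctr [0.41433748 0.27084408 0.088     ]
camera pos [0.40811861 0.04200076 1.01178648] [ 0.79768134 -0.41635948  0.77898199]
```

```bash
cat >> h.py <<'E'
def cur():
    o=manip.observe();return np.array(o["position"]),R.from_rotvec(o["orientation"]),o
def tool(yaw,pitch=0.):
    # scoop-like orientation: x forward along yaw, pitched nose DOWN by pitch; tool z down
    return R.from_euler("z",yaw)*R.from_euler("y",pitch)*R.from_euler("x",np.pi)
def plan(p1,R1,n,p0=None,R0=None):
    from scipy.linalg import logm,expm
    if p0 is None: p0,R0,_=cur()
    T0=np.eye(4);T0[:3,:3]=R0.as_matrix();T0[:3,3]=p0
    T1=np.eye(4);T1[:3,:3]=R1.as_matrix();T1[:3,3]=p1
    e=expm(np.real(logm(np.linalg.inv(T0)@T1))/n)
    row=np.r_[e[:3,3],R.from_matrix(e[:3,:3]).as_rotvec()]
    print(n,"rows of",np.round(row,4).tolist());return row
E
python3 - <<'E'
from h import *
plan([.50,.0,.42],tool(-.074),18)
E
```

```text
18 rows of [0.0186, -0.0297, -0.0065, -0.0, 0.0, 0.0292]
```

Call:
play_rows:
  steps:
    - [0.0186,-0.0297,-0.0065,0,0,0.0292,0.085]
    - [0.0186,-0.0297,-0.0065,0,0,0.0292,0.085]
    - [0.0186,-0.0297,-0.0065,0,0,0.0292,0.085]
    - [0.0186,-0.0297,-0.0065,0,0,0.0292,0.085]
    - [0.0186,-0.0297,-0.0065,0,0,0.0292,0.085]
    - [0.0186,-0.0297,-0.0065,0,0,0.0292,0.085]
    - [0.0186,-0.0297,-0.0065,0,0,0.0292,0.085]
    - [0.0186,-0.0297,-0.0065,0,0,0.0292,0.085]
    - [0.0186,-0.0297,-0.0065,0,0,0.0292,0.085]

```text
clock: 1.1
position: [0.3535, -0.2768, 0.363]
orientation: [3.127, 0.292, 0.0]
force: [1.0, 0.4, 0.2]
finger_gap: 0.0852
```

Call:
play_rows:
  steps:
    - [0.0186,-0.0297,-0.0065,0,0,0.0292,0.085]
    - [0.0186,-0.0297,-0.0065,0,0,0.0292,0.085]
    - [0.0186,-0.0297,-0.0065,0,0,0.0292,0.085]
    - [0.0186,-0.0297,-0.0065,0,0,0.0292,0.085]
    - [0.0186,-0.0297,-0.0065,0,0,0.0292,0.085]
    - [0.0186,-0.0297,-0.0065,0,0,0.0292,0.085]
    - [0.0186,-0.0297,-0.0065,0,0,0.0292,0.085]
    - [0.0186,-0.0297,-0.0065,0,0,0.0292,0.085]
    - [0.0186,-0.0297,-0.0065,0,0,0.0292,0.085]
    - [0,0,0,0,0,0,0.085]
    - [0,0,0,0,0,0,0.085]

```text
clock: 2.02
position: [0.5016, 0.0011, 0.421]
orientation: [-3.139, 0.111, -0.0]
force: [-0.8, -1.0, -0.0]
finger_gap: 0.0848
```

```bash
python3 - <<'E'
from h import *
p,r,o=cur();print(p,o["force"],o["clock"],r.as_matrix().round(3).tolist())
w=cam("wrist");cv2.imwrite("pics/w1.png",w["color"])
from scipy.io import savemat
import pickle;pickle.dump(w,open("w1.pkl","wb"))
E
```

```text
[0.50160391 0.00112425 0.42100858] [-0.752476   -0.95884989 -0.0226589 ] 2.0167 [[0.997, -0.071, 0.0], [-0.071, -0.997, 0.001], [0.0, -0.001, -1.0]]
```

View pics/w1.png

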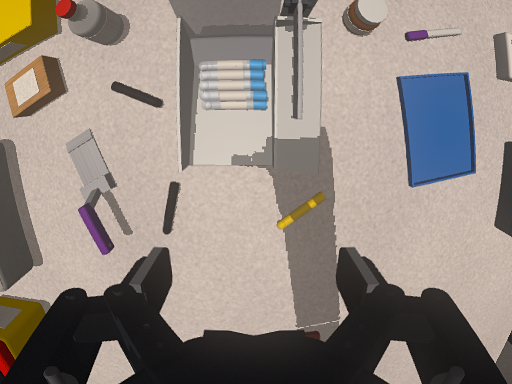

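The wrist view shows the bin at (250,95), the scoop at (95,185) and the tray at (437,128), all sharp. I'll zoom in on the bin and scoop.

```bash
python3 - <<'E'
from h import *
import pickle;w=pickle.load(open("w1.pkl","rb"))
crop(w,165,0,335,180,3.3,"w1b.png");crop(w,55,115,145,265,4,"w1s.png")
E
```

```text
(no output)
```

View pics/w1b.png

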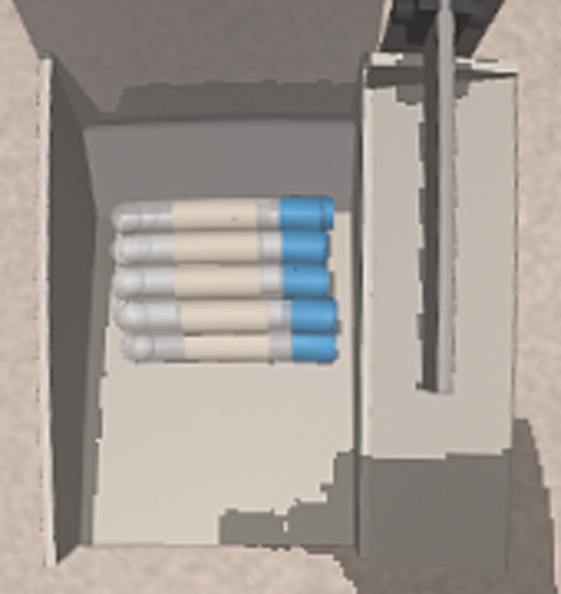

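View pics/w1s.png

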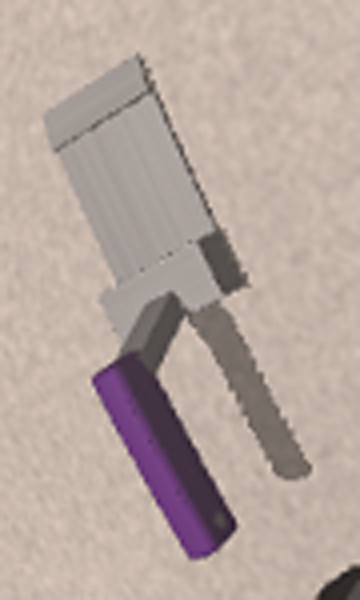

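```bash
python3 - <<'E'
from h import *
import pickle;w=pickle.load(open("w1.pkl","rb"))
from scipy.optimize import least_squares
B=lambda U,V:(165+(U+.5)/3.3-.5,0+(V+.5)/3.3-.5)
S=lambda U,V:(55+(U+.5)/4-.5,115+(V+.5)/4-.5)
def W(p,P):
    P=np.array(P);c,q=np.cos(p[2]),np.sin(p[2]);return np.array([p[0]+c*P[0]-q*P[1],p[1]+q*P[0]+c*P[1],P[2]])
def fit(feats,x0):
    res=lambda p:np.concatenate([(proj(w,W(p,P))[0]-uv) for uv,P in feats])
    r=least_squares(res,x0,loss="soft_l1");print(r.x.round(4));print(np.round(res(r.x).reshape(-1,2),1).tolist());return r.x
b=fit([(B(80,545),(-.102,.062,.057)),(B(357,548),(-.102,-.062,.057)),(B(507,570),(-.102,-.119,.12)),(B(50,565),(-.102,.064,.105)),
(B(440,392),(-.03,-.079,.204)),(B(85,127),(.09,.062,.041)),(B(358,121),(.09,-.062,.041))],[.6,.03,-.07])
s=fit([(S(44,112),(.055,.032,0)),(S(138,55),(.055,-.032,0)),(S(53,151),(.036,.032,.007)),(S(155,92),(.036,-.032,.007)),(S(195,236),(-.036,-.032,.023)),(S(222,300),(-.064,-.032,.023)),(S(100,295),(-.036,.032,.023))],[.52,.3,.33])
print("grip",W(s,(-.095,0,.075)))
crop(w,55,115,145,265,4,"w1s2.png",proj(w,np.array([W(s,(x,y,.088)) for x in(-.065,-.155) for y in (-.009,.009)])))
# tray by colour
hsv=cv2.cvtColor(w["color"],cv2.COLOR_BGR2HSV)
m=cv2.inRange(hsv,(105,120,40),(125,255,255));n,l,st,c=cv2.connectedComponentsWithStats(m);i=1+np.argmax(st[1:,4])
cnt=cv2.findContours((l==i).astype(np.uint8),0,1)[0][0];a=cv2.approxPolyDP(cnt,8,True)[:,0];print(a.tolist())
P=np.array([onz(w,*q,.016) for q in a]);print(P.round(4),P.mean(0),np.linalg.norm(np.diff(P,axis=0),axis=1))
E
```

```text
[ 0.6019  0.0305 -0.0782]
[[0.1, -0.7], [-1.1, -1.6], [0.0, 1.2], [0.3, -0.4], [1.4, -0.3], [-0.3, 1.2], [-0.6, 1.4]]
[0.5202 0.3096 0.3155]
[[0.3, 0.3], [0.8, -0.6], [-0.2, -0.0], [-1.5, -0.3], [0.4, 1.3], [0.4, -0.5], [-0.9, 0.2]]
grip [0.42991664 0.28008365 0.075     ]
[[467, 73], [400, 77], [412, 186], [475, 172]]
[[ 0.6497 -0.4103  0.016 ]
 [ 0.6291 -0.2549  0.016 ]
 [ 0.4353 -0.2811  0.016 ]
 [ 0.4558 -0.4379  0.016 ]] [ 0.54246886 -0.34602573  0.016     ] [0.15675843 0.19559646 0.1581272 ]
```

View pics/w1s2.png

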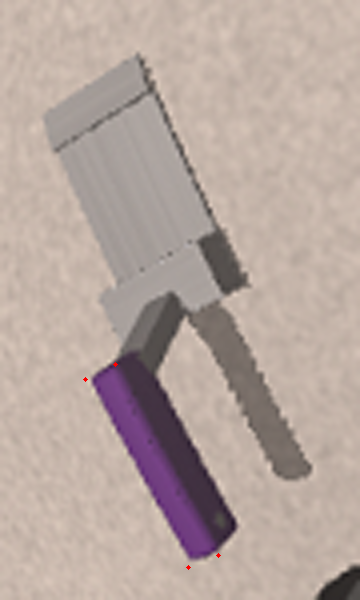

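```bash
python3 - <<'E'
from h import *
g=np.array([.4285,.2774])
plan([*g,.21],tool(.325),12)
E
```

```text
12 rows of [-0.0035, -0.0238, 0.0176, -0.0, 0.0, -0.0332]
```

Call:
play_rows:
  steps:
    - [-0.0035,-0.0238,0.0176,0,0,-0.0332,0.085]
    - [-0.0035,-0.0238,0.0176,0,0,-0.0332,0.085]
    - [-0.0035,-0.0238,0.0176,0,0,-0.0332,0.085]
    - [-0.0035,-0.0238,0.0176,0,0,-0.0332,0.085]
    - [-0.0035,-0.0238,0.0176,0,0,-0.0332,0.085]
    - [-0.0035,-0.0238,0.0176,0,0,-0.0332,0.085]
    - [-0.0035,-0.0238,0.0176,0,0,-0.0332,0.085]
    - [-0.0035,-0.0238,0.0176,0,0,-0.0332,0.085]
    - [-0.0035,-0.0238,0.0176,0,0,-0.0332,0.085]
    - [-0.0035,-0.0238,0.0176,0,0,-0.0332,0.085]
    - [-0.0035,-0.0238,0.0176,0,0,-0.0332,0.085]
    - [-0.0035,-0.0238,0.0176,0,0,-0.0332,0.085]

```text
clock: 3.07
position: [0.4291, 0.2759, 0.2088]
orientation: [3.1, 0.505, 0.001]
force: [1.3, 0.4, -0.4]
finger_gap: 0.0852
```

Call:
play_rows:
  steps:
    - [0,0,0,0,0,0,0.085]
    - [0,0,0,0,0,0,0.085]

```text
clock: 3.23
position: [0.4283, 0.2761, 0.2088]
orientation: [3.099, 0.508, -0.003]
force: [0.2, -0.3, 0.3]
finger_gap: 0.085
```

```bash
python3 - <<'E'
from h import *
p,r,o=cur();print(p,r.as_euler("zyx"),o["clock"],o["force"])
w=cam("wrist")
c,s=np.cos(.325),np.sin(.325)
g=np.array([.4285,.2774])
pts=[[g[0]+c*a-s*b,g[1]+s*a+c*b,.088] for a in(.03,-.06) for b in(-.009,.009)]
crop(w,0,0,512,384,1.5,"w2.png",proj(w,np.array(pts)))
plan([*g,.127],tool(.325),6)
E
```

```text
[0.42830356 0.2761453  0.20876429] [-3.24641616e-01 -1.76598119e-03  3.14018819e+00] 3.2333 [ 0.15118753 -0.25219799  0.28399903]
6 rows of [-0.0, -0.0004, 0.0138, 0.0002, 0.0001, -0.0004]
```

View pics/w2.png

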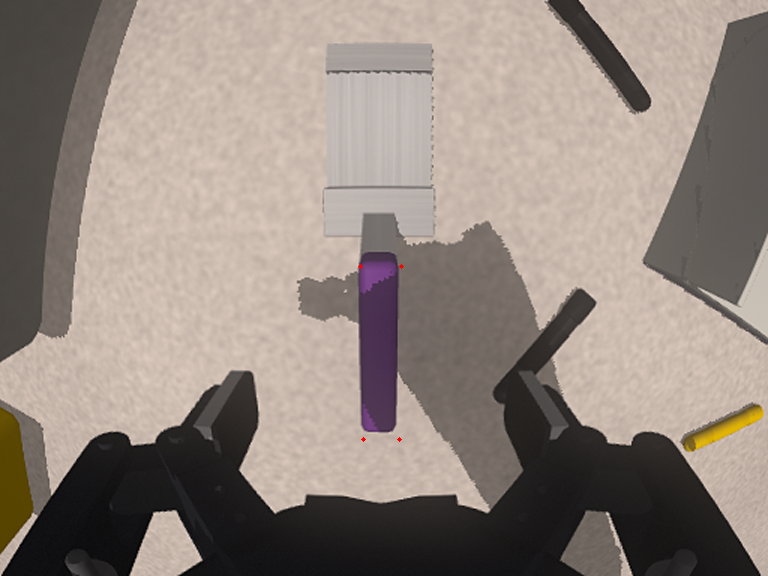

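```bash
python3 - <<'E'
from h import *
w=cam("wrist")
k=1.5
g=np.array([.4285,.2774]);c,s=np.cos(.325),np.sin(.325)
def loc(P): d=P[:2]-g;return np.round([c*d[0]+s*d[1]-.095,-s*d[0]+c*d[1]],4)
for nm,u,v,z in [("lipL",327,43.5,0),("lipR",432,43.5,0),("ret",380,71,.007),("rimfront",380,187,.023),("rimback",380,236,.023),("hf",379,253,.088),("hb",379,432,.088)]:
    print(nm,loc(onz(w,(u+.5)/k-.5,(v+.5)/k-.5,z)))
E
```

```text
lipL [0.0594 0.032 ]
lipR [ 0.0592 -0.0331]
ret [ 0.0387 -0.0008]
rimfront [-0.0324 -0.0006]
rimback [-0.0609 -0.0005]
hf [-0.0583 -0.0002]
hb [-0.1503  0.0002]
```

Call:
play_rows:
  steps:
    - [0.0006,-0.0002,0.0136,0.0002,0,-0.0002,0.085]
    - [0.0006,-0.0002,0.0136,0.0002,0,-0.0002,0.085]
    - [0.0006,-0.0002,0.0136,0.0002,0,0,0.085]
    - [0.0006,-0.0002,0.0136,0.0002,0,0,0.085]
    - [0.0006,-0.0002,0.0136,0.0002,0,0,0.085]
    - [0.0006,-0.0002,0.0136,0.0002,0,0,0.085]
    - [0,0,0,0,0,0,0.085]
    - [0,0,0,0,0,0,0.085]

```text
clock: 4.0
position: [0.4317, 0.279, 0.1273]
orientation: [-3.099, -0.507, 0.003]
force: [-0.3, 0.7, -0.0]
finger_gap: 0.0848
```

Call:
play_rows:
  steps:
    - [0,0,0,0,0,0,0.0]
    - [0,0,0,0,0,0,0.0]
    - [0,0,0,0,0,0,0.0]
    - [0,0,0,0,0,0,0.0]
    - [0,0,0,0,0,0,0.0]
    - [0,0,0,0,0,0,0.0]
    - [0,0,0,0,0,0,0.0]
    - [0,0,0,0,0,0,0.0]
    - [0,0,0,0,0,0,0.0]
    - [0,0,0,0,0,0,0.0]
  grip_force: 120

```text
clock: 4.83
position: [0.4323, 0.2791, 0.1286]
orientation: [-3.1, -0.506, -0.0]
force: [-0.8, -1.7, 6.1]
finger_gap: 0.0159
```

```bash
python3 - <<'E'
from h import *
p,r,o=cur();print(p,r.as_euler("zyx"),o["clock"],o["force"],o["finger_gap"],r.as_matrix().round(4).tolist())
w=cam("wrist");crop(w,0,0,512,384,1.5,"w3.png")
E
```

```text
[0.43229    0.27909939 0.12861934] [-3.23680245e-01  1.53372977e-04 -3.14059103e+00] 4.8333 [-0.76894914 -1.72274929  6.12802188] 0.015924638386231354 [[0.9481, 0.3181, 0.0002], [0.3181, -0.9481, 0.001], [0.0005, -0.0009, -1.0]]
```

View pics/w3.png

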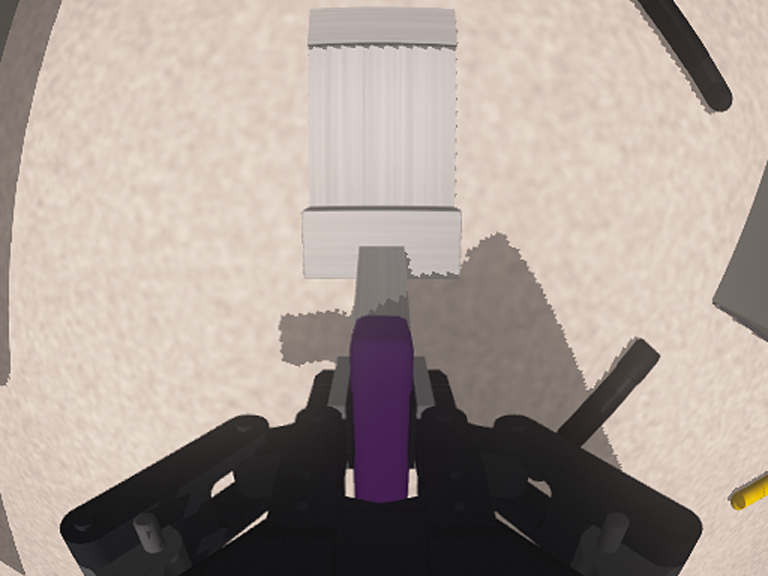

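```bash
python3 - <<'E'
from h import *
w=cam("wrist");p,r,o=cur();k=1.5
def loc(P): return np.round(r.inv().apply(P-p),4)
for nm,u,v,z,x in [("lipL",311,9,0,.055),("lipR",457,10,0,.055),("ret",380,45,.007,.036),("rimfront",380,208,.023,-.036),("rimback",330,278,.023,-.064),("hf",382,318,.088,-.065)]:
    q=loc(onz(w,(u+.5)/k-.5,(v+.5)/k-.5,z));print(nm,q,q[0]-x)
E
```

```text
lipL [ 0.1487 -0.0324  0.1288] 0.0937
lipR [0.1483 0.0328 0.1287] 0.0933
ret [ 0.1278 -0.0016  0.1217] 0.09179999999999999
rimfront [ 0.0578 -0.0016  0.1057] 0.0938
rimback [ 0.0293 -0.022   0.1057] 0.0933
hf [ 0.0349 -0.0009  0.0407] 0.0999
```

```bash
cat >> h.py <<'E'
BIN=np.array([.6023,.0302,-.077]); C=np.array([-.0935,0,.1286])
PT=np.radians(18)
def bin2w(P):
    c,s=np.cos(BIN[2]),np.sin(BIN[2]);return np.array([BIN[0]+c*P[0]-s*P[1],BIN[1]+s*P[0]+c*P[1],P[2]])
def lip_pose(lx,lz,y=0.,pitch=0.):
    """TCP pose for lip at bin x lx height lz"""
    Rs=R.from_euler("z",BIN[2])*R.from_euler("y",pitch)
    o=bin2w([lx,y,lz])+Rs.apply([-.055,0,0]); return o+Rs.apply(C),tool(BIN[2],pitch)
def floor(x): return .006+np.tan(PT)*(.055-x)
def where():
    p,r,o=cur();Rs=r*R.from_euler("x",np.pi);org=p-Rs.apply(C);lip=org+Rs.apply([.055,0,0])
    c,s=np.cos(BIN[2]),np.sin(BIN[2])
    f=lambda q:np.round([c*(q[0]-BIN[0])+s*(q[1]-BIN[1]),-s*(q[0]-BIN[0])+c*(q[1]-BIN[1]),q[2]],4)
    e=(R.from_euler("z",-BIN[2])*Rs).as_euler("zyx")
    print("clk %.2f"%o["clock"],"org",f(org),"lip",f(lip),"yaw,pitch,roll",e.round(4),"F",np.round(o["force"],1),"gap",round(o["finger_gap"],4))
E
python3 - <<'E'
from h import *
p,r,o=cur()
p1=p+[0,0,.16]
print(p1,lip_pose(-.04,.14,0,PT)[0],lip_pose(-.04,floor(-.04)+.003,0,PT)[0])
a=lip_pose(-.04,.14,0,PT)
plan(*a,16,p1,r)
plan(*lip_pose(-.04,floor(-.04)+.003,0,PT),8,*a)
E
```

```text
[0.43230148 0.27914309 0.28864288] [0.46122694 0.04108414 0.30819489] [0.46122694 0.04108414 0.20806226]
16 rows of [-0.0004, 0.0151, -0.0013, 0.0039, -0.0194, 0.0248]
8 rows of [0.0039, -0.0, 0.0119, -0.0, 0.0, 0.0]
```

Call:
play_rows:
  steps:
    - [0,0,-0.01,0,0,0,0]
    - [0,0,-0.025,0,0,0,0]
    - [0,0,-0.03,0,0,0,0]
    - [0,0,-0.03,0,0,0,0]
    - [0,0,-0.03,0,0,0,0]
    - [0,0,-0.025,0,0,0,0]
    - [0,0,-0.01,0,0,0,0]
    - [0,0,0,0,0,0,0]

```text
clock: 5.6
position: [0.4327, 0.2796, 0.2904]
orientation: [-3.099, -0.506, -0.005]
force: [-0.3, 0.0, -3.0]
finger_gap: 0.0163
```

```bash
python3 - <<'E'
from h import *
where()
plan(*lip_pose(-.04,.14,0,PT),16)
w=cam("side");crop(w,190,60,350,200,4,"s2.png")
E
```

```text
clk 5.60 org [-0.1018  0.2724  0.1621] lip [-0.0512  0.2939  0.1624] yaw,pitch,roll [ 0.401  -0.0029  0.0027] F [-0.3  0.  -3. ] gap 0.0163
16 rows of [-0.0004, 0.0151, -0.0012, 0.0038, -0.0196, 0.0249]
```

View pics/s2.png

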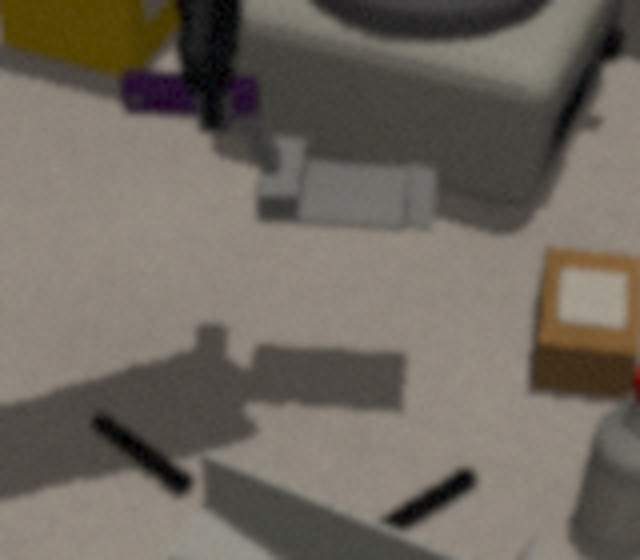

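The scoop hangs level from the gripper, with its lip near (425,195) in the crop. Next I move it over the bin.

Call:
play_rows:
  steps:
    - [-0.0004,0.0151,-0.0012,0.0038,-0.0196,0.0249,0]
    - [-0.0004,0.0151,-0.0012,0.0038,-0.0196,0.0249,0]
    - [-0.0004,0.0151,-0.0012,0.0038,-0.0196,0.0249,0]
    - [-0.0004,0.0151,-0.0012,0.0038,-0.0196,0.0249,0]
    - [-0.0004,0.0151,-0.0012,0.0038,-0.0196,0.0249,0]
    - [-0.0004,0.0151,-0.0012,0.0038,-0.0196,0.0249,0]
    - [-0.0004,0.0151,-0.0012,0.0038,-0.0196,0.0249,0]
    - [-0.0004,0.0151,-0.0012,0.0038,-0.0196,0.0249,0]
    - [-0.0004,0.0151,-0.0012,0.0038,-0.0196,0.0249,0]
    - [-0.0004,0.0151,-0.0012,0.0038,-0.0196,0.0249,0]
    - [-0.0004,0.0151,-0.0012,0.0038,-0.0196,0.0249,0]
    - [-0.0004,0.0151,-0.0012,0.0038,-0.0196,0.0249,0]

```text
clock: 6.65
position: [0.4625, 0.0992, 0.301]
orientation: [-3.11, -0.033, 0.376]
force: [0.2, -0.1, -2.1]
finger_gap: 0.0166
```

Call:
play_rows:
  steps:
    - [-0.0004,0.0151,-0.0012,0.0038,-0.0196,0.0249,0]
    - [-0.0004,0.0151,-0.0012,0.0038,-0.0196,0.0249,0]
    - [-0.0004,0.0151,-0.0012,0.0038,-0.0196,0.0249,0]
    - [-0.0004,0.0151,-0.0012,0.0038,-0.0196,0.0249,0]
    - [0,0,0,0,0,0,0]

```text
clock: 7.07
position: [0.4615, 0.0361, 0.3052]
orientation: [-3.089, 0.131, 0.499]
force: [0.4, -1.1, -3.0]
finger_gap: 0.0163
```

```bash
python3 - <<'E'
from h import *
where()
plan(*lip_pose(-.04,floor(-.04)+.004,0,PT),8)
E
```

```text
clk 7.07 org [-0.0926 -0.0058  0.1537] lip [-0.0403 -0.0063  0.1364] yaw,pitch,roll [-0.0078  0.3203 -0.0014] F [ 0.4 -1.1 -3. ] gap 0.0163
8 rows of [0.0037, -0.0006, 0.0114, 0.0002, 0.0008, -0.001]
```

Call:
play_rows:
  steps:
    - [0.0037,-0.0006,0.0114,0,0.0008,-0.001,0]
    - [0.0037,-0.0006,0.0114,0,0.0008,-0.001,0]
    - [0.0037,-0.0006,0.0114,0,0.0008,-0.001,0]
    - [0.0037,-0.0006,0.0114,0,0.0008,-0.001,0]
    - [0.0037,-0.0006,0.0114,0,0.0008,-0.001,0]
    - [0.0037,-0.0006,0.0114,0,0.0008,-0.001,0]
    - [0.0037,-0.0006,0.0114,0,0.0008,-0.001,0]
    - [0,0,0,0,0,0,0]
    - [0,0,0,0,0,0,0]

```text
clock: 7.82
position: [0.4611, 0.0445, 0.2209]
orientation: [-3.09, 0.109, 0.489]
force: [-1.0, 0.0, -2.9]
finger_gap: 0.0163
```

```bash
python3 - <<'E'
from h import *
where()
w=cam("wrist");crop(w,0,0,512,384,1.5,"w4.png")
s=cam("side");crop(s,190,130,350,290,3.7,"s4.png")
plan(*lip_pose(-.04,floor(-.04)+.001,0,PT),4)
E
```

```text
clk 7.82 org [-0.0926  0.0038  0.0698] lip [-0.0403  0.0042  0.0528] yaw,pitch,roll [ 0.007   0.3137 -0.0016] F [-1.   0.  -2.9] gap 0.0163
4 rows of [0.0012, 0.0009, 0.0038, 0.0004, -0.0006, 0.0015]
```

View pics/w4.png

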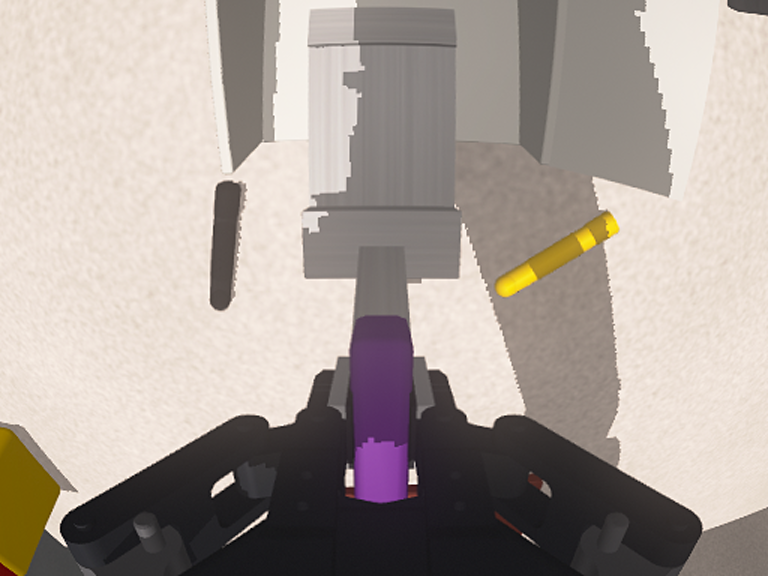

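View pics/s4.png

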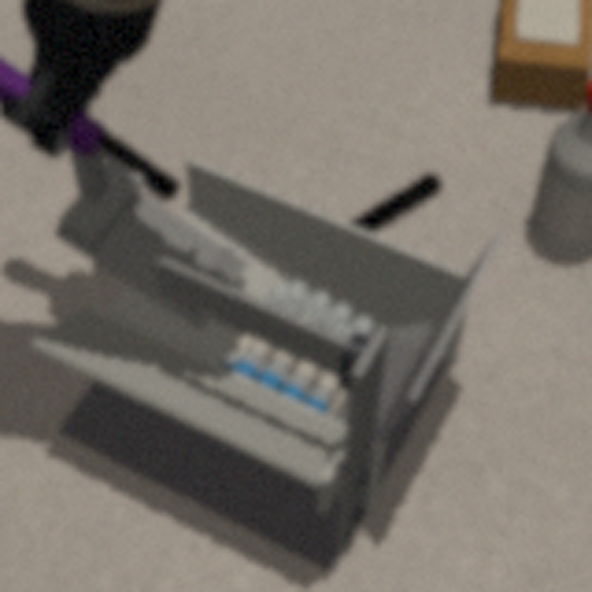

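Call:
play_rows:
  steps:
    - [0.0012,0.0009,0.0038,0.0004,-0.0004,0.0015,0]
    - [0.0012,0.0009,0.0038,0.0004,-0.0004,0.0015,0]
    - [0.0012,0.0009,0.0036,0.0004,-0.0004,0.0015,0]
    - [0.0012,0.0009,0.003,0,0,0.0015,0]
    - [0,0,0,0,0,0,0]
    - [0,0,0,0,0,0,0]

```text
clock: 8.42
position: [0.4613, 0.0408, 0.2064]
orientation: [-3.089, 0.119, 0.489]
force: [0.0, -1.5, -2.7]
finger_gap: 0.0167
```

```bash
python3 - <<'E'
from h import *
where();print(floor(-.04))
plan(*lip_pose(-.01,floor(-.01)-.0005,0,PT),8)
E
```

```text
clk 8.42 org [-0.0922 -0.0004  0.0552] lip [-0.0399 -0.0004  0.0382] yaw,pitch,roll [ 1.000e-04  3.139e-01 -3.000e-04] F [ 0.  -1.5 -2.7] gap 0.0167
0.0368673711421261
8 rows of [0.004, -0.0, 0.0002, 0.0, -0.0, -0.0]
```

Call:
play_rows:
  steps:
    - [0.004,0,0.0003,0,0,0,0]
    - [0.004,0,0.0003,0,0,0,0]
    - [0.004,0,0.0003,0,0,0,0]
    - [0.004,0,0.0003,0,0,0,0]
    - [0.004,0,0.0003,0,0,0,0]
    - [0.004,0,0.0002,0,0,0,0]
    - [0.004,0,0,0,0,0,0]

```text
clock: 9.0
position: [0.4877, 0.0389, 0.1962]
orientation: [-3.089, 0.119, 0.489]
force: [-0.7, -0.3, -1.5]
finger_gap: 0.0165
```

```bash
python3 - <<'E'
from h import *
where();print(floor(-.012))
E
```

```text
clk 9.00 org [-0.0656 -0.0002  0.045 ] lip [-0.0133 -0.0002  0.0281] yaw,pitch,roll [ 2.000e-04  3.138e-01 -3.000e-04] F [-0.7 -0.3 -1.5] gap 0.0165
0.027769619647604722
```

Call:
play_rows:
  steps:
    - [0.004,0,0.0002,0,0,0,0]
    - [0.004,0,0.0002,0,0,0,0]
    - [0.004,0,0.0001,0,0,0,0]
    - [0.004,0,0.0001,0,0,0,0]
    - [0.004,0,0.0001,0,0,0,0]
    - [0.004,0,0,0,0,0,0]

```text
clock: 9.5
position: [0.5105, 0.0373, 0.1887]
orientation: [-3.089, 0.119, 0.487]
force: [-1.1, -0.8, 5.3]
finger_gap: 0.0161
```

```bash
python3 - <<'E'
from h import *
where();
w=cam("wrist");crop(w,0,0,512,384,1.5,"w5.png")
E
```

```text
clk 9.50 org [-0.0427 -0.      0.0375] lip [0.0097 0.     0.0206] yaw,pitch,roll [ 3.000e-04  3.129e-01 -2.000e-04] F [-1.1 -0.8  5.3] gap 0.0161
```

View pics/w5.png

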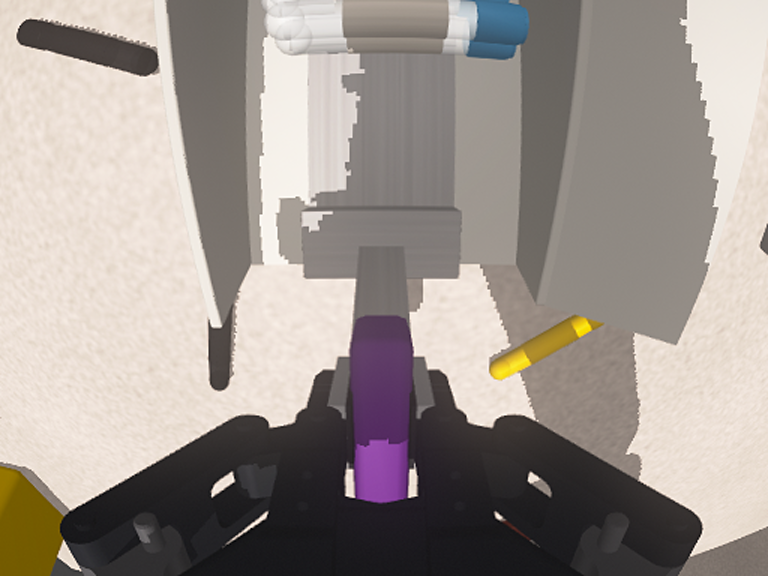

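The scoop has slid under the first tubes, at about (400,30), and sits centred and unrotated in the fingers. I keep digging.

Call:
play_rows:
  steps:
    - [0.004,0,0,0,0,0,0]
    - [0.004,0,0,0,0,0,0]
    - [0.004,0,0,0,0,0,0]
    - [0.004,0,0,0,0,0,0]
    - [0.004,0,0,0,0,0,0]

```text
clock: 9.97
position: [0.5293, 0.0359, 0.1826]
orientation: [-3.089, 0.118, 0.488]
force: [-1.9, 0.2, 6.8]
finger_gap: 0.0162
```

```bash
python3 - <<'E'
from h import *
where();
E
```

```text
clk 9.97 org [-0.0239  0.0001  0.0314] lip [0.0284 0.0001 0.0145] yaw,pitch,roll [ 4.000e-04  3.133e-01 -2.000e-04] F [-1.9  0.2  6.8] gap 0.0162
```

Call:
play_rows:
  steps:
    - [0.004,0,0,0,0,0,0]
    - [0.004,0,0,0,0,0,0]
    - [0.004,0,0,0,0,0,0]
    - [0.004,0,0,0,0,0,0]
    - [0.003,0,0,0,0,0,0]
    - [0,0,0,0,0,0,0]

```text
clock: 10.47
position: [0.5477, 0.0344, 0.1765]
orientation: [-3.089, 0.119, 0.487]
force: [-0.8, -0.2, 4.9]
finger_gap: 0.0161
```

```bash
python3 - <<'E'
from h import *
where();
w=cam("wrist");crop(w,0,0,512,384,1.5,"w6.png")
s=cam("side");crop(s,190,130,350,290,3.7,"s6.png")
E
```

```text
clk 10.47 org [-0.0053  0.0001  0.0254] lip [0.047  0.0001 0.0085] yaw,pitch,roll [2.000e-04 3.126e-01 1.000e-04] F [-0.8 -0.2  4.9] gap 0.0161
```

View pics/w6.png

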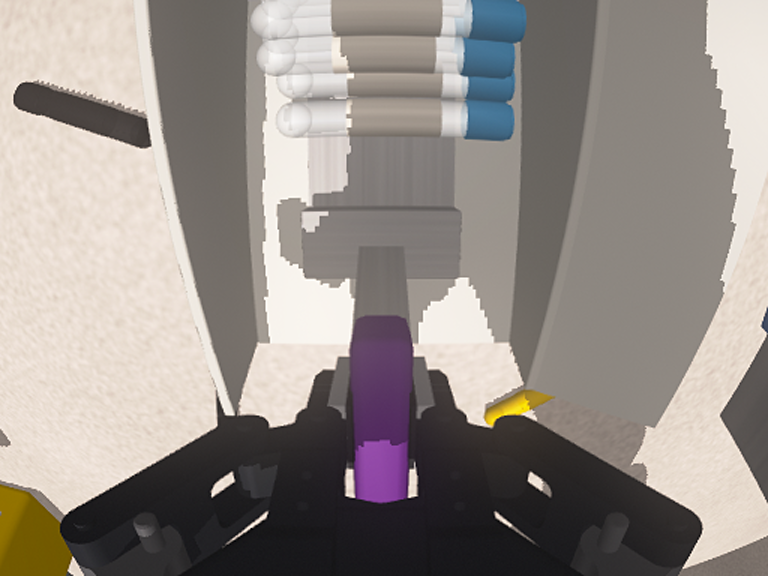

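View pics/s6.png

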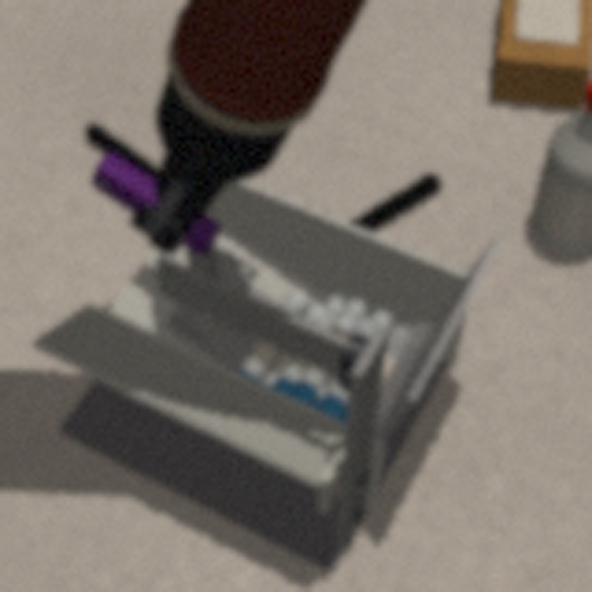

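Call:
play_rows:
  steps:
    - [0.003,0,0,0,0,0,0]
    - [0.002,0,0,0,0,0,0]
    - [0,0,0,0,0,0,0]

```text
clock: 10.82
position: [0.5521, 0.0341, 0.1751]
orientation: [-3.089, 0.119, 0.488]
force: [-0.2, 0.5, 6.5]
finger_gap: 0.0159
```

```bash
python3 - <<'E'
from h import *
where();
E
```

```text
clk 10.82 org [-0.001  0.     0.024] lip [0.0513 0.     0.007 ] yaw,pitch,roll [ 3.00e-04  3.13e-01 -1.00e-04] F [-0.2  0.5  6.5] gap 0.0159
```

Call:
play_rows:
  steps:
    - [0.002,0,0,0,0,0,0]
    - [0.0015,0,0,0,0,0,0]
    - [0,0,0,0,0,0,0]

```text
clock: 11.07
position: [0.5552, 0.0339, 0.1741]
orientation: [-3.089, 0.118, 0.488]
force: [-1.9, 0.4, 7.8]
finger_gap: 0.0161
```

```bash
python3 - <<'E'
from h import *
where();
E
```

```text
clk 11.07 org [0.002  0.0001 0.0229] lip [0.0543 0.0001 0.006 ] yaw,pitch,roll [ 5.000e-04  3.135e-01 -3.000e-04] F [-1.9  0.4  7.8] gap 0.0161
```

```bash
python3 - <<'E'
from h import *
A=cur()[:2];D=np.degrees
w=[(.0695,.0235,13.5),(.0865,.041,9),(.0935,.063,4),(.0985,.085,0)]
prev=A
for lx,lz,t in w:
    q=lip_pose(lx,lz,0,np.radians(t));row=plan(*q,6,*prev)
    # lip path check
    P=prev[0].copy();Rr=prev[1];
    for i in range(6):
        P=P+Rr.apply(row[:3]);Rr=Rr*R.from_rotvec(row[3:])
        Rs=Rr*R.from_euler("x",np.pi);lip=P-Rs.apply(C)+Rs.apply([.055,0,0]);b=(lip-[*BIN[:2],0]);c,s=np.cos(BIN[2]),np.sin(BIN[2]);x=c*b[0]+s*b[1]
        wall=.055+lip[2]-.006 if lip[2]<.041 else .09+(lip[2]-.041)*.268
        print(round(x,4),round(lip[2],4),"gap",round(wall-x,4))
    prev=q
E
```

```text
6 rows of [-0.0, 0.0, -0.0016, 0.0, 0.013, 0.0001]
0.0569 0.0088 gap 0.0009
0.0595 0.0117 gap 0.0011
0.0621 0.0146 gap 0.0015
0.0646 0.0175 gap 0.0019
0.0671 0.0205 gap 0.0024
0.0695 0.0235 gap 0.003
6 rows of [0.0005, 0.0, -0.0015, -0.0, 0.0131, 0.0]
0.0724 0.0263 gap 0.0029
0.0753 0.0292 gap 0.0029
0.0782 0.0321 gap 0.0029
0.081 0.035 gap 0.003
0.0838 0.038 gap 0.0032
0.0865 0.041 gap 0.0035
6 rows of [-0.0011, 0.0, -0.0016, 0.0, 0.0145, -0.0]
0.0878 0.0446 gap 0.0032
0.089 0.0483 gap 0.0029
0.0902 0.0519 gap 0.0027
0.0914 0.0556 gap 0.0025
0.0925 0.0593 gap 0.0024
0.0935 0.063 gap 0.0024
6 rows of [-0.0008, 0.0, -0.002, 0.0, 0.0116, 0.0]
0.0944 0.0666 gap 0.0024
0.0953 0.0703 gap 0.0025
0.0962 0.074 gap 0.0026
0.097 0.0776 gap 0.0028
0.0978 0.0813 gap 0.003
0.0985 0.085 gap 0.0033
```

Call:
play_rows:
  steps:
    - [-0.0001,0,-0.0017,0,0.013,0,0]
    - [-0.0001,0,-0.0016,0,0.013,0,0]
    - [-0.0001,0,-0.0016,0,0.013,0,0]
    - [0,0,-0.0016,0,0.013,0,0]
    - [0,0,-0.0016,0,0.013,0,0]
    - [0,0,-0.0016,0,0.013,0,0]

```text
clock: 11.57
position: [0.5573, 0.0333, 0.183]
orientation: [-3.109, 0.12, 0.366]
force: [-0.1, 0.9, -4.1]
finger_gap: 0.0167
```

```bash
python3 - <<'E'
from h import *
where();plan(*lip_pose(.0865,.041,0,np.radians(9)),6)
E
```

```text
clk 11.57 org [ 0.016  -0.0005  0.0362] lip [ 0.0695 -0.0005  0.0234] yaw,pitch,roll [ 1.000e-04  2.344e-01 -6.000e-04] F [-0.1  0.9 -4.1] gap 0.0167
6 rows of [0.0006, -0.0001, -0.0015, 0.0001, 0.0129, 0.0]
```

Call:
play_rows:
  steps:
    - [0.0006,0,-0.0015,0,0.0129,0,0]
    - [0.0006,0,-0.0015,0,0.0129,0,0]
    - [0.0006,0,-0.0015,0,0.0129,0,0]
    - [0.0006,0,-0.0015,0,0.0129,0,0]
    - [0.0006,0,-0.0015,0,0.0129,0,0]
    - [0.0006,0,-0.0015,0,0.0129,0,0]

```text
clock: 12.07
position: [0.5628, 0.033, 0.1912]
orientation: [-3.124, 0.12, 0.245]
force: [-0.6, 0.8, -5.3]
finger_gap: 0.0162
```

```bash
python3 - <<'E'
from h import *
where();plan(*lip_pose(.0935,.063,0,np.radians(4)),6)
w=cam("wrist");crop(w,0,0,512,384,1.5,"w7.png")
E
```

```text
clk 12.07 org [ 0.0327 -0.0003  0.0496] lip [ 0.087  -0.0003  0.041 ] yaw,pitch,roll [ 0.0002  0.1568 -0.0004] F [-0.6  0.8 -5.3] gap 0.0162
6 rows of [-0.0012, -0.0, -0.0016, 0.0001, 0.0145, 0.0]
```

View pics/w7.png

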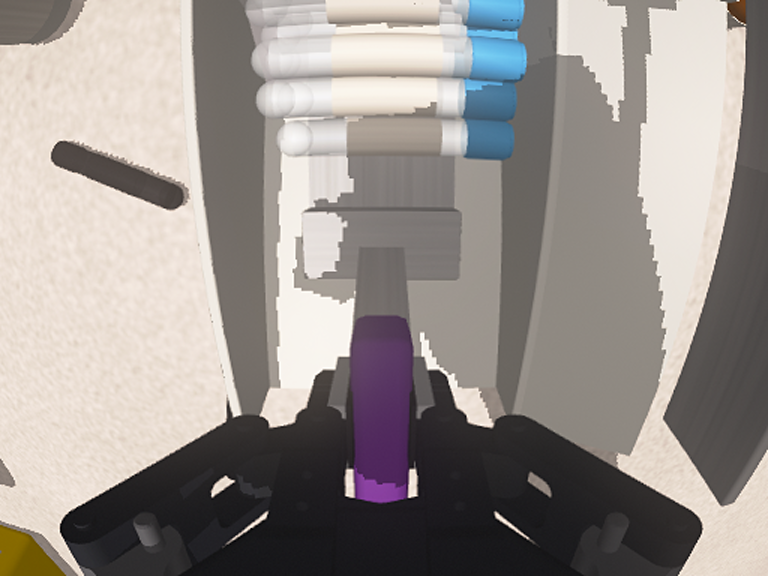

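Tubes are piled in the pocket, the nearest at (395,140), and are creeping back toward the rim at row 208. I keep raising along the back.

Call:
play_rows:
  steps:
    - [-0.0012,0,-0.0016,0,0.0145,0,0]
    - [-0.0012,0,-0.0016,0,0.0145,0,0]
    - [-0.0012,0,-0.0016,0,0.0145,0,0]
    - [-0.0012,0,-0.0016,0,0.0145,0,0]
    - [-0.0012,0,-0.0016,0,0.0145,0,0]
    - [-0.0012,0,-0.0016,0,0.0145,0,0]

```text
clock: 12.62
position: [0.5566, 0.0335, 0.2017]
orientation: [-3.135, 0.12, 0.109]
force: [-0.1, -0.3, -5.5]
finger_gap: 0.0164
```

```bash
python3 - <<'E'
from h import *
where();plan(*lip_pose(.0985,.085,0,np.radians(-1)),6)
E
```

```text
clk 12.62 org [ 0.0385 -0.0002  0.0669] lip [ 0.0933 -0.0002  0.0631] yaw,pitch,roll [ 0.0003  0.0696 -0.0004] F [-0.1 -0.3 -5.5] gap 0.0164
6 rows of [-0.0011, -0.0, -0.0015, 0.0001, 0.0145, 0.0]
```

Call:
play_rows:
  steps:
    - [-0.0011,0,-0.0015,0,0.0145,0,0]
    - [-0.0011,0,-0.0015,0,0.0145,0,0]
    - [-0.0011,0,-0.0015,0,0.0145,0,0]
    - [-0.0011,0,-0.0015,0,0.0145,0,0]
    - [-0.0011,0,-0.0015,0,0.0145,0,0]
    - [-0.0011,0,-0.0015,0,0.0145,0,0]

```text
clock: 13.12
position: [0.5503, 0.034, 0.2108]
orientation: [3.138, -0.12, 0.027]
force: [-1.8, -0.4, -5.2]
finger_gap: 0.0166
```

```bash
python3 - <<'E'
from h import *
where()
w=cam("wrist");crop(w,0,0,512,384,1.5,"w8.png")
s=cam("side");crop(s,190,130,350,290,3.7,"s8.png")
E
```

```text
clk 13.12 org [ 0.0436 -0.0002  0.0839] lip [ 0.0986 -0.0002  0.0848] yaw,pitch,roll [ 0.0003 -0.0172 -0.0004] F [-1.8 -0.4 -5.2] gap 0.0166
```

View pics/w8.png

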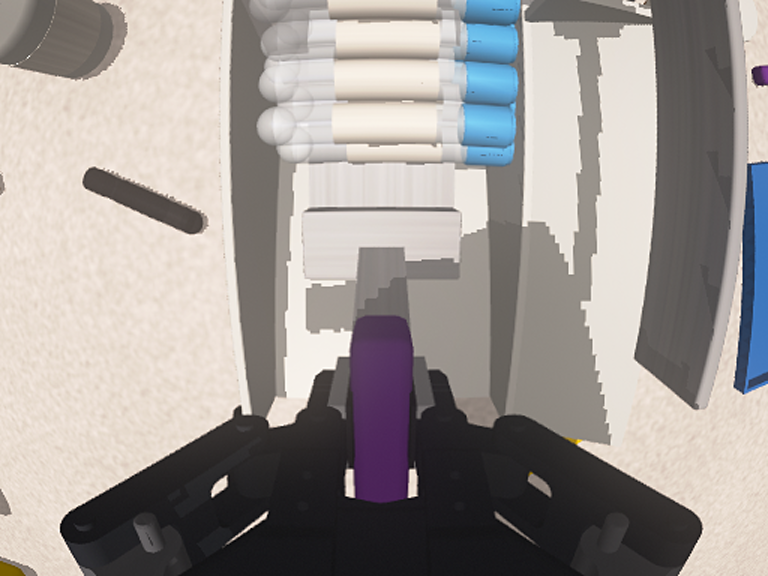

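View pics/s8.png

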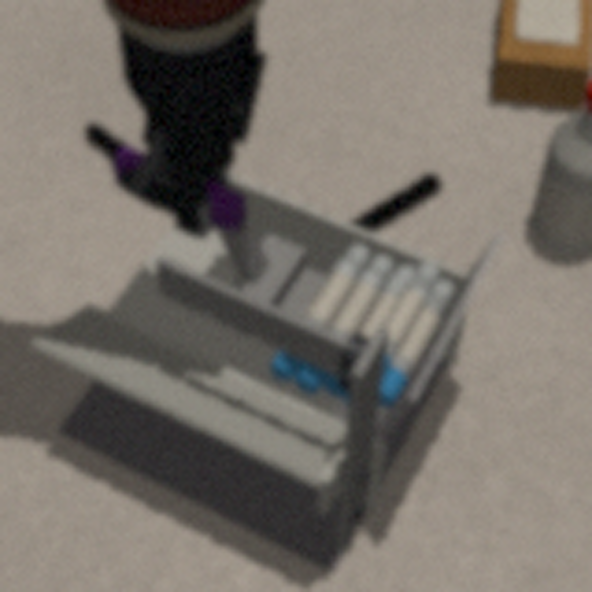

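```bash
python3 - <<'E'
from h import *
a=lip_pose(.1055,.112,0,np.radians(-6));plan(*a,7)
b=lip_pose(.1105,.132,0,np.radians(-10));plan(*b,5,*a)
E
```

```text
7 rows of [-0.0004, -0.0, -0.0019, 0.0001, 0.0124, 0.0001]
5 rows of [-0.0003, -0.0, -0.0017, 0.0, 0.014, 0.0]
```

Call:
play_rows:
  steps:
    - [-0.0004,0,-0.0019,0,0.0124,0,0]
    - [-0.0004,0,-0.0019,0,0.0124,0,0]
    - [-0.0004,0,-0.0019,0,0.0124,0,0]
    - [-0.0004,0,-0.0019,0,0.0124,0,0]
    - [-0.0004,0,-0.0019,0,0.0124,0,0]
    - [-0.0004,0,-0.0019,0,0.0124,0,0]
    - [-0.0004,0,-0.0019,0,0.0124,0,0]

```text
clock: 13.8
position: [0.5469, 0.0343, 0.2241]
orientation: [3.131, -0.12, 0.163]
force: [-1.1, 0.2, -4.6]
finger_gap: 0.0165
```

```bash
python3 - <<'E'
from h import *
where()
w=cam("wrist");crop(w,0,0,512,384,1.5,"w9.png")
E
```

```text
clk 13.80 org [ 0.0509 -0.0002  0.1059] lip [ 0.1056 -0.0002  0.1116] yaw,pitch,roll [ 0.0003 -0.1041 -0.0003] F [-1.1  0.2 -4.6] gap 0.0165
```

View pics/w9.png

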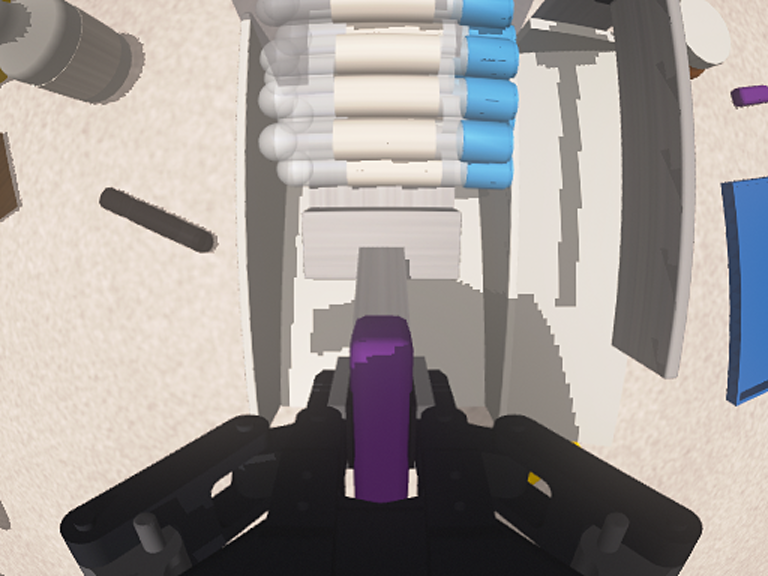

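Call:
play_rows:
  steps:
    - [-0.0003,0,-0.0017,0,0.014,0,0]
    - [-0.0003,0,-0.0017,0,0.014,0,0]
    - [-0.0003,0,-0.0017,0,0.014,0,0]
    - [-0.0003,0,-0.0017,0,0.014,0,0]
    - [-0.0003,0,-0.0017,0,0.014,0,0]
    - [0,0,0,0,0,0,0]
    - [0,0,0,0,0,0,0]

```text
clock: 14.43
position: [0.5443, 0.0344, 0.2323]
orientation: [3.12, -0.12, 0.271]
force: [0.2, -0.2, -5.2]
finger_gap: 0.0163
```

```bash
python3 - <<'E'
from h import *
where()
w=cam("wrist");crop(w,0,0,512,384,1.5,"w10.png")
s=cam("side");crop(s,190,110,350,270,3.7,"s10.png")
E
```

```text
clk 14.43 org [ 0.0561 -0.0003  0.1217] lip [ 0.1103 -0.0003  0.1312] yaw,pitch,roll [ 0.0002 -0.1732 -0.0006] F [ 0.2 -0.2 -5.2] gap 0.0163
```

View pics/w10.png

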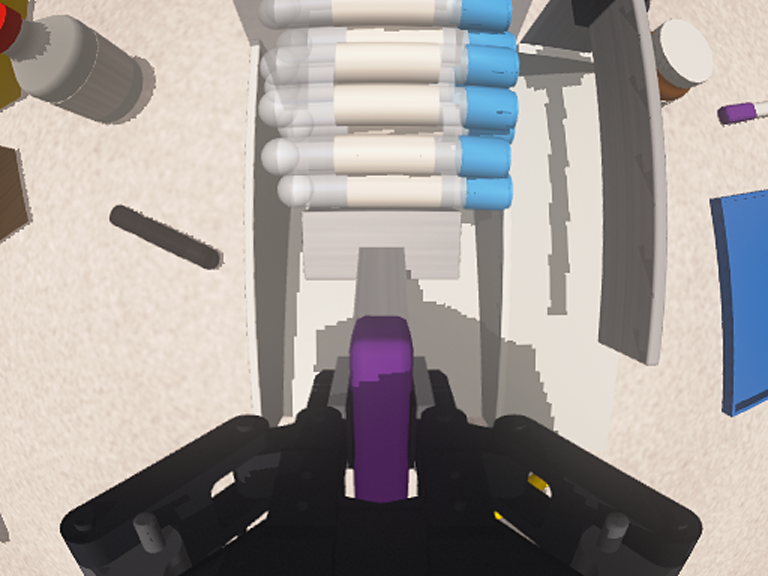

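View pics/s10.png

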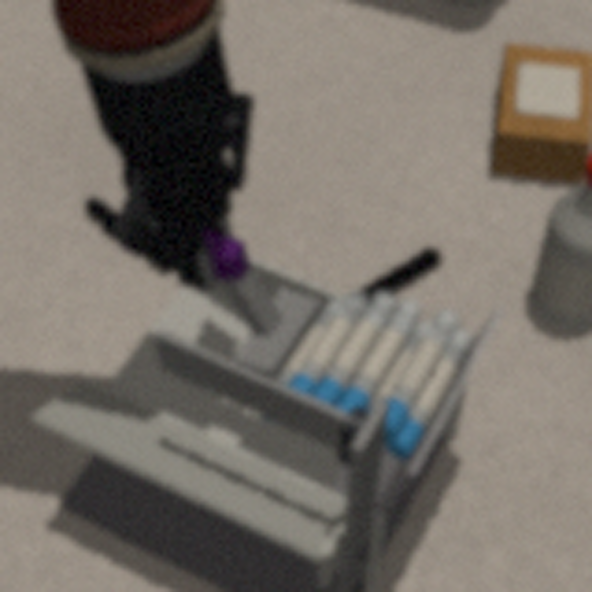

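```bash
cat >> h.py <<'E'
def org_pose(x,y,z,pitch=0.):
    Rs=R.from_euler("z",BIN[2])*R.from_euler("y",pitch)
    return bin2w([x,y,z])+Rs.apply(C),tool(BIN[2],pitch)
E
python3 - <<'E'
from h import *
a=org_pose(.032,0,.130,np.radians(-6));plan(*a,10)
b=org_pose(.018,0,.138,0);plan(*b,10,*a)
E
```

```text
10 rows of [-0.0014, -0.0, -0.0018, 0.0, -0.0068, 0.0]
10 rows of [-0.0, -0.0, -0.0019, 0.0, -0.0105, 0.0]
```

Call:
play_rows:
  steps:
    - [-0.0014,0,-0.0018,0,-0.0068,0,0]
    - [-0.0014,0,-0.0018,0,-0.0068,0,0]
    - [-0.0014,0,-0.0018,0,-0.0068,0,0]
    - [-0.0014,0,-0.0018,0,-0.0068,0,0]
    - [-0.0014,0,-0.0018,0,-0.0068,0,0]
    - [-0.0014,0,-0.0018,0,-0.0068,0,0]
    - [-0.0014,0,-0.0018,0,-0.0068,0,0]
    - [-0.0014,0,-0.0018,0,-0.0068,0,0]
    - [-0.0014,0,-0.0018,0,-0.0068,0,0]
    - [-0.0014,0,-0.0018,0,-0.0068,0,0]

```text
clock: 15.37
position: [0.5279, 0.0357, 0.2481]
orientation: [3.131, -0.12, 0.163]
force: [-0.2, -0.3, -5.4]
finger_gap: 0.0166
```

```bash
python3 - <<'E'
from h import *
where()
b=org_pose(.018,0,.138,0);plan(*b,10)
w=cam("wrist");crop(w,0,0,512,384,1.5,"w11.png")
s=cam("side");crop(s,190,110,350,270,3.7,"s11.png")
E
```

```text
clk 15.37 org [ 0.0318 -0.0002  0.1299] lip [ 0.0865 -0.0002  0.1356] yaw,pitch,roll [ 0.0003 -0.1042 -0.0003] F [-0.2 -0.3 -5.4] gap 0.0166
10 rows of [0.0, -0.0, -0.0019, 0.0, -0.0104, 0.0]
```

View pics/w11.png

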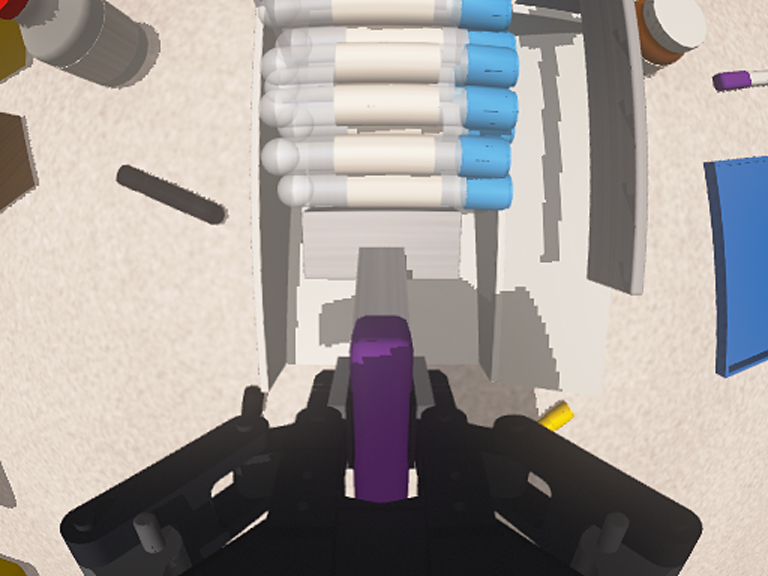

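View pics/s11.png

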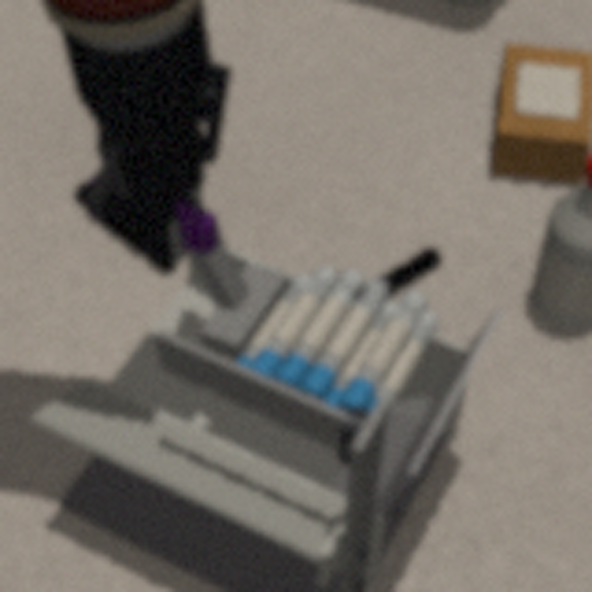

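Call:
play_rows:
  steps:
    - [0,0,-0.0019,0,-0.0104,0,0]
    - [0,0,-0.0019,0,-0.0104,0,0]
    - [0,0,-0.0019,0,-0.0104,0,0]
    - [0,0,-0.0019,0,-0.0104,0,0]
    - [0,0,-0.0019,0,-0.0104,0,0]
    - [0,0,-0.0019,0,-0.0104,0,0]
    - [0,0,-0.0019,0,-0.0104,0,0]
    - [0,0,-0.0019,0,-0.0104,0,0]
    - [0,0,-0.0019,0,-0.0104,0,0]
    - [0,0,-0.0019,0,-0.0104,0,0]
    - [0,0,0,0,0,0,0]

```text
clock: 16.38
position: [0.5273, 0.0358, 0.2672]
orientation: [3.139, -0.121, 0.001]
force: [-0.4, -0.2, -4.5]
finger_gap: 0.0163
```

```bash
python3 - <<'E'
from h import *
where()
w=cam("wrist");crop(w,0,0,512,384,1.5,"w12.png")
s=cam("side");crop(s,190,110,350,270,3.7,"s12.png")
t=cam("top");crop(t,220,100,330,240,4.2,"t12.png")
plan(*org_pose(.018,-.015,.146,0),6)
E
```

```text
clk 16.38 org [ 0.0183 -0.0002  0.1387] lip [ 0.0733 -0.0002  0.1387] yaw,pitch,roll [ 0.0001 -0.0003 -0.0001] F [-0.4 -0.2 -4.5] gap 0.0163
6 rows of [0.0, 0.0025, -0.0013, 0.0, -0.0001, 0.0]
```

View pics/w12.png

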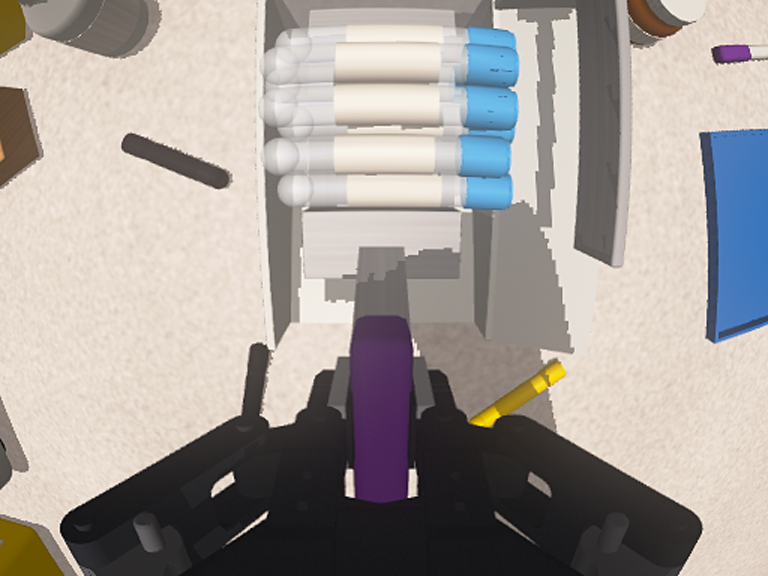

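View pics/s12.png

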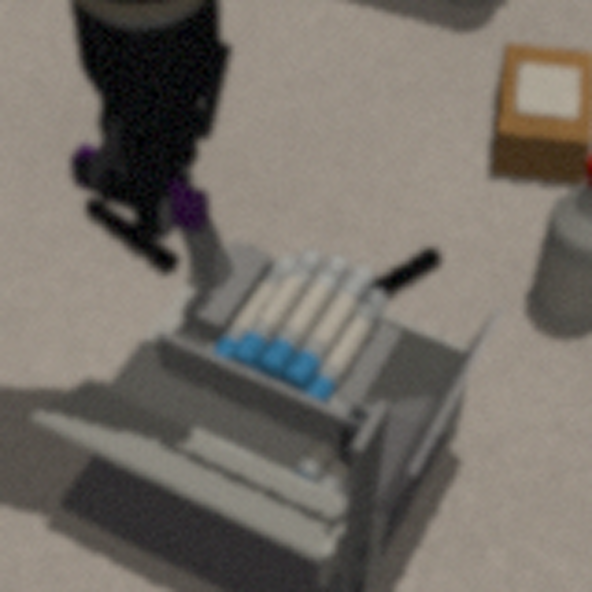

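View pics/t12.png

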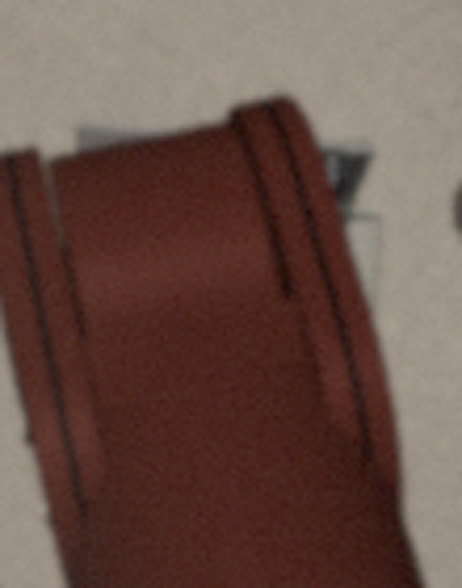

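Pocket now holds four tubes with three stacked on top (rows 63, 105, 155), and the ramp is clear. I move on to the strike height.

Call:
play_rows:
  steps:
    - [0,0.0025,-0.0011,0,0,0,0]
    - [0,0.0025,-0.0011,0,0,0,0]
    - [0,0.0025,-0.0011,0,0,0,0]
    - [0,0.0025,-0.0011,0,0,0,0]
    - [0,0.0025,-0.0011,0,0,0,0]
    - [0,0.0025,-0.0011,0,0,0,0]
    - [0,0,0,0,0,0,0]

```text
clock: 17.12
position: [0.5259, 0.0201, 0.2738]
orientation: [3.139, -0.122, 0.002]
force: [-0.2, -0.6, -4.6]
finger_gap: 0.0165
```

```bash
python3 - <<'E'
from h import *
where()
plan(*org_pose(.018,-.055,.1455,0),14)
E
```

```text
clk 17.12 org [ 0.0183 -0.0161  0.1453] lip [ 0.0733 -0.0162  0.1453] yaw,pitch,roll [-0.0007 -0.0012 -0.0006] F [-0.2 -0.6 -4.6] gap 0.0165
14 rows of [-0.0, 0.0028, -0.0, 0.0, -0.0001, -0.0]
```

Call:
play_rows:
  steps:
    - [0,0.0028,0,0,0,0,0]
    - [0,0.0028,0,0,0,0,0]
    - [0,0.0028,0,0,0,0,0]
    - [0,0.0028,0,0,0,0,0]
    - [0,0.0028,0,0,0,0,0]
    - [0,0.0028,0,0,0,0,0]
    - [0,0.0028,0,0,0,0,0]
    - [0,0.0028,0,0,0,0,0]
    - [0,0.0028,0,0,0,0,0]
    - [0,0.0028,0,0,0,0,0]

```text
clock: 17.95
position: [0.5236, -0.0073, 0.2735]
orientation: [3.139, -0.121, 0.001]
force: [-0.4, 1.8, -5.0]
finger_gap: 0.0164
```

```bash
python3 - <<'E'
from h import *
where()
w=cam("wrist");crop(w,0,0,512,384,1.5,"w13.png")
E
```

```text
clk 17.95 org [ 0.0181 -0.0435  0.145 ] lip [ 0.0731 -0.0435  0.145 ] yaw,pitch,roll [ 0.0002 -0.0008 -0.0003] F [-0.4  1.8 -5. ] gap 0.0164
```

View pics/w13.png

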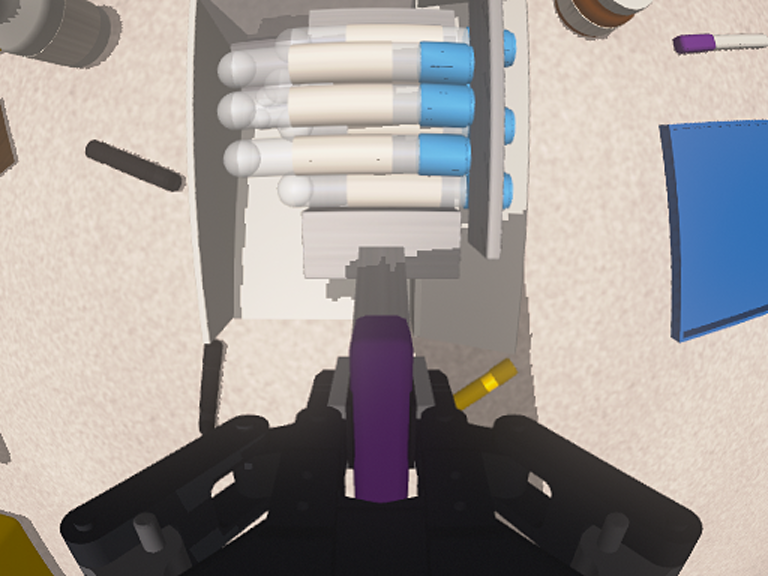

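The bar is pushing the three upper tubes back, with their caps held at about column 470, while the lower layer passes under it. I keep going, then raise the scoop to touch.

Call:
play_rows:
  steps:
    - [0,0.0028,0,0,0,0,0]
    - [0,0.0028,0,0,0,0,0]
    - [0,0.0028,0,0,0,0,0]
    - [0,0.0028,0,0,0,0,0]
    - [0,0.001,-0.0006,0,0,0,0]
    - [0,0.0003,-0.0006,0,0,0,0]

```text
clock: 18.5
position: [0.5227, -0.0199, 0.2747]
orientation: [3.139, -0.121, 0.001]
force: [-0.3, -0.4, -5.3]
finger_gap: 0.0162
```

```bash
python3 - <<'E'
from h import *
where()
E
```

```text
clk 18.50 org [ 0.0181 -0.0562  0.1462] lip [ 0.0731 -0.0562  0.1462] yaw,pitch,roll [-0.0003 -0.0008 -0.0005] F [-0.3 -0.4 -5.3] gap 0.0162
```

Call:
play_rows:
  steps:
    - [0,0.0003,-0.0006,0,0,0,0]
    - [0,0.0003,-0.0004,0,0,0,0]
    - [0,0.0003,-0.0002,0,0,0,0]

```text
clock: 18.75
position: [0.5226, -0.0202, 0.2759]
orientation: [3.139, -0.12, 0.001]
force: [1.4, 0.9, -5.9]
finger_gap: 0.0165
```

```bash
python3 - <<'E'
from h import *
where()
E
```

```text
clk 18.75 org [ 0.018  -0.0563  0.1474] lip [ 0.073  -0.0562  0.1474] yaw,pitch,roll [ 0.0007 -0.0007 -0.0001] F [ 1.4  0.9 -5.9] gap 0.0165
```

Call:
play_rows:
  steps:
    - [0,0.0005,-0.0004,0,0,0,0]
    - [0,0.0005,-0.0002,0,0,0,0]
    - [0,0.0005,0,0,0,0,0]

```text
clock: 19.0
position: [0.5223, -0.0215, 0.2762]
orientation: [-3.139, 0.12, -0.0]
force: [1.0, 1.5, -8.5]
finger_gap: 0.0163
```

```bash
python3 - <<'E'
from h import *
where()
E
```

```text
clk 19.00 org [ 0.0177 -0.0576  0.1476] lip [ 0.0727 -0.0575  0.1476] yaw,pitch,roll [ 0.0008 -0.      0.0002] F [ 1.   1.5 -8.5] gap 0.0163
```

Call:
play_rows:
  steps:
    - [0,0.0015,-0.0003,0,0,0,0]
    - [0,0.002,-0.0002,0,0,0,0]
    - [0,0.002,0,0,0,0,0]

```text
clock: 19.25
position: [0.5217, -0.027, 0.2764]
orientation: [-3.139, 0.119, 0.001]
force: [1.1, 3.5, -12.4]
finger_gap: 0.0165
```

```bash
python3 - <<'E'
from h import *
where()
E
```

```text
clk 19.25 org [ 0.0174 -0.0631  0.1477] lip [ 0.0724 -0.0631  0.1477] yaw,pitch,roll [0.001  0.0007 0.0004] F [  1.1   3.5 -12.4] gap 0.0165
```

Call:
play_rows:
  steps:
    - [0,0.0025,0,0,0,0,0]
    - [0,0.0025,0,0,0,0,0]
    - [0,0.0025,0,0,0,0,0]
    - [0,0.0025,0,0,0,0,0]
    - [0,0.0025,0,0,0,0,0]

```text
clock: 19.67
position: [0.5207, -0.0398, 0.2765]
orientation: [-3.139, 0.12, 0.001]
force: [0.1, 4.4, -14.4]
finger_gap: 0.0166
```

```bash
python3 - <<'E'
from h import *
where()
w=cam("wrist");crop(w,0,0,512,384,1.5,"w14.png")
E
```

```text
clk 19.67 org [ 0.0175 -0.076   0.1478] lip [ 0.0725 -0.076   0.1478] yaw,pitch,roll [0.0005 0.0005 0.0001] F [  0.1   4.4 -14.4] gap 0.0166
```

View pics/w14.png

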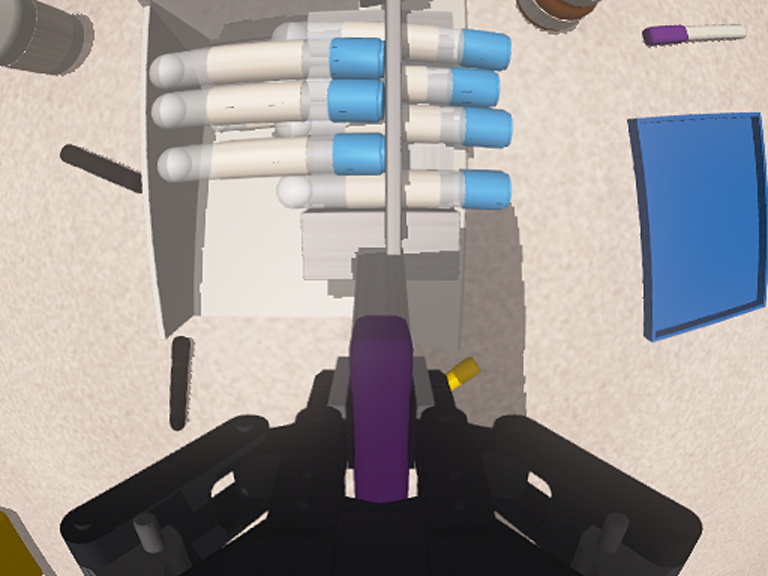

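Four caps have passed under the bar, at rows 48, 87, 127 and 188. The front three sit about 8 mm forward, wedged by an upper tube, so I'll settle them with a nose-up tilt afterwards. I continue the rub.

Call:
play_rows:
  steps:
    - [0,0.0025,0,0,0,0,0]
    - [0,0.0025,0,0,0,0,0]
    - [0,0.0025,0,0,0,0,0]
    - [0,0.0025,0,0,0,0,0]
    - [0,0.0025,0,0,0,0,0]
    - [0,0.0025,0,0,0,0,0]

```text
clock: 20.22
position: [0.5196, -0.0546, 0.2765]
orientation: [-3.139, 0.12, 0.001]
force: [-0.1, 4.4, -14.6]
finger_gap: 0.0162
```

```bash
python3 - <<'E'
from h import *
where()
w=cam("wrist");crop(w,0,0,512,384,1.5,"w15.png")
E
```

```text
clk 20.22 org [ 0.0175 -0.0908  0.1478] lip [ 0.0725 -0.0908  0.1478] yaw,pitch,roll [0.0007 0.0005 0.0001] F [ -0.1   4.4 -14.6] gap 0.0162
```

View pics/w15.png

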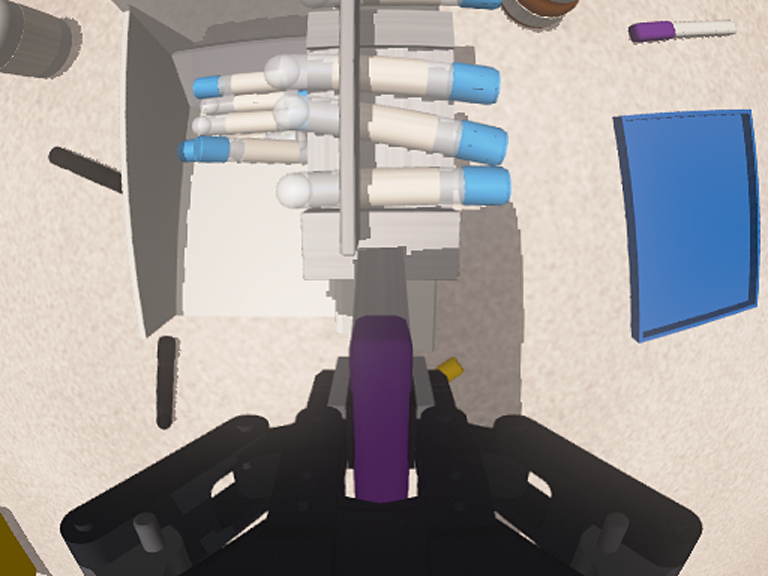

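Call:
play_rows:
  steps:
    - [0,-0.002,0.0015,0,0,0,0]
    - [0,-0.002,0.001,0,0,0,0]
    - [0,-0.002,0,0,0,0,0]

```text
clock: 20.52
position: [0.5213, -0.0494, 0.2756]
orientation: [3.138, -0.122, 0.006]
force: [-0.4, -0.7, -4.3]
finger_gap: 0.016
```

```bash
python3 - <<'E'
from h import *
where()
w=cam("wrist");crop(w,0,0,512,384,1.5,"w16.png")
s=cam("side");crop(s,190,110,350,310,3.7,"s16.png")
t=cam("top");crop(t,220,100,360,240,4.2,"t16.png")
E
```

```text
clk 20.52 org [ 0.0193 -0.0859  0.1473] lip [ 0.0743 -0.0859  0.1475] yaw,pitch,roll [-0.0008 -0.0037 -0.0014] F [-0.4 -0.7 -4.3] gap 0.016
```

View pics/w16.png

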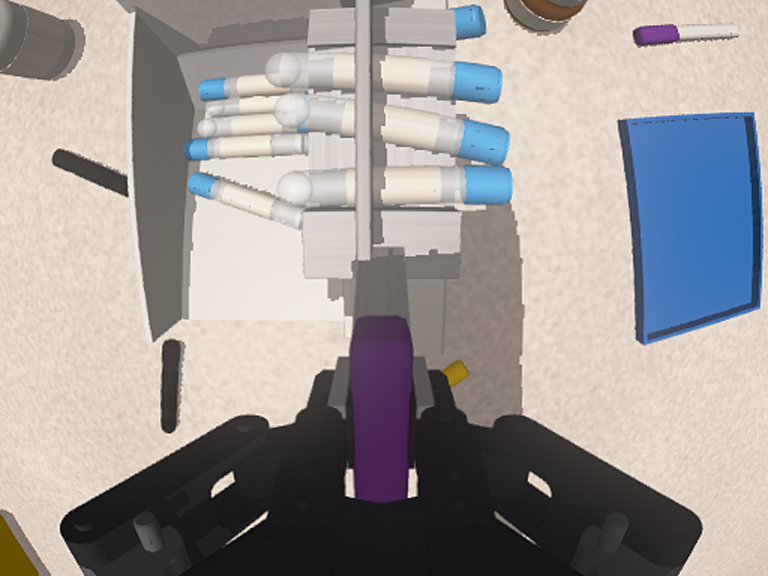

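View pics/s16.png

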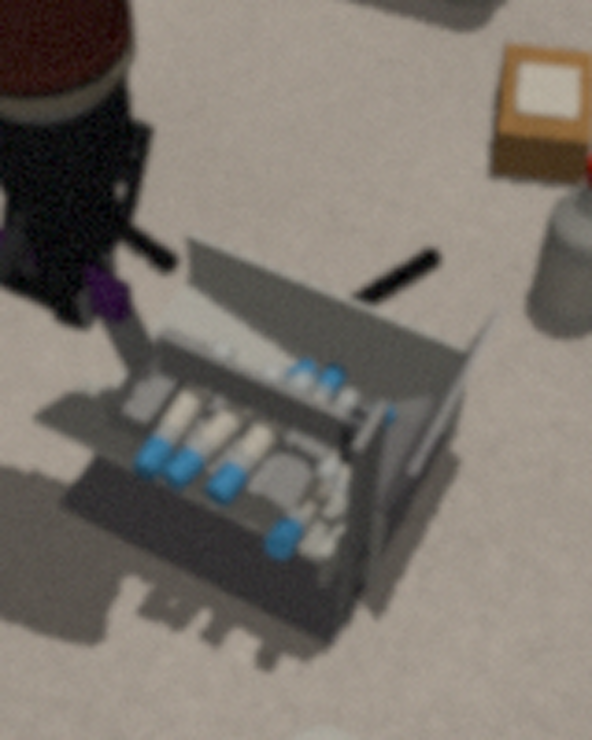

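View pics/t16.png

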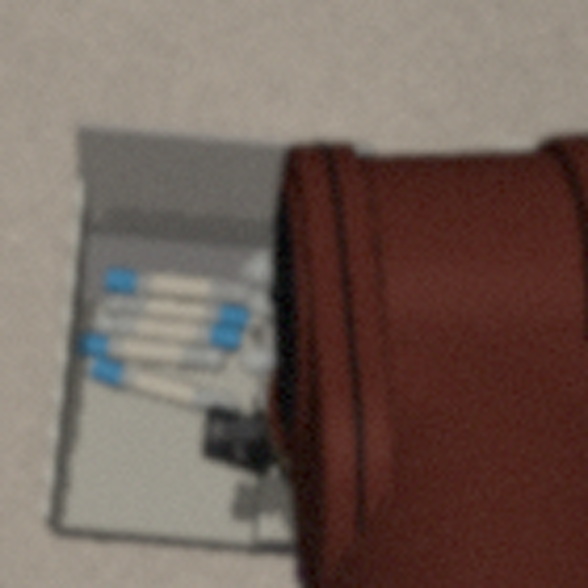

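A tube slipped off the front and now lies on the bin's flare, cap near (470,20) in the wrist view. Three are left in the scoop. I'll back under the bar to the bin's middle and dig again before doing the final rub.

Call:
play_rows:
  steps:
    - [0,-0.002,0.0015,0,0,0,0]
    - [0,-0.005,0.0015,0,0,0,0]
    - [0,-0.007,0,0,0,0,0]
    - [0,-0.008,0,0,0,0,0]
    - [0,-0.008,0,0,0,0,0]
    - [0,-0.008,0,0,0,0,0]
    - [0,-0.008,0,0,0,0,0]
    - [0,-0.008,0,0,0,0,0]
    - [0,-0.008,0,0,0,0,0]
    - [0,-0.008,0,0,0,0,0]
    - [0,-0.006,0,0,0,0,0]
    - [0,-0.004,0,0,0,0,0]

```text
clock: 21.67
position: [0.5266, 0.032, 0.2715]
orientation: [3.139, -0.119, 0.001]
force: [-0.2, 0.1, -3.5]
finger_gap: 0.0164
```

```bash
python3 - <<'E'
from h import *
where()
w=cam("wrist");crop(w,0,0,512,384,1.5,"w17.png")
s=cam("side");crop(s,190,110,350,310,3.7,"s17.png")
E
```

```text
clk 21.67 org [ 0.018  -0.0039  0.143 ] lip [ 0.073  -0.0038  0.1431] yaw,pitch,roll [ 0.0011 -0.0009 -0.0001] F [-0.2  0.1 -3.5] gap 0.0164
```

View pics/w17.png

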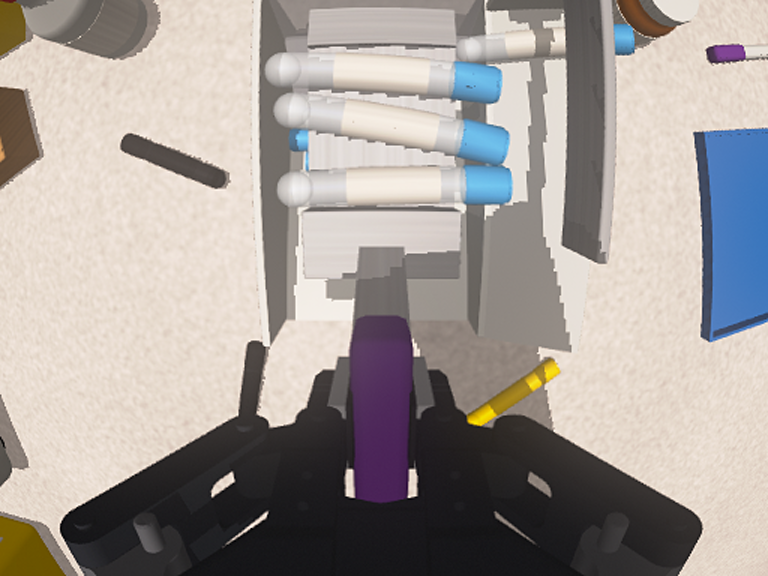

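View pics/s17.png

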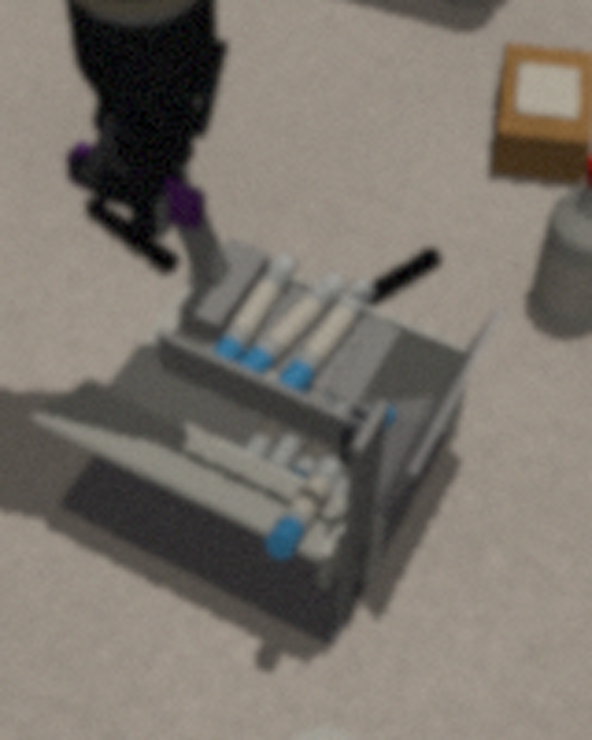

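```bash
python3 - <<'E'
from h import *
w=cam("wrist");s=cam("side")
def b(P):
    c,q=np.cos(BIN[2]),np.sin(BIN[2]);d=P[:2]-BIN[:2];return np.round([c*d[0]+q*d[1],-q*d[0]+c*d[1],P[2]],4)
wu=lambda U,V:((U+.5)/1.5-.5,(V+.5)/1.5-.5)
su=lambda U,V:(190+(U+.5)/3.7-.5,110+(V+.5)/3.7-.5)
for z in(.12,.13,.14): print("cap w",z,b(onz(w,*wu(625,40),z)),"s",b(onz(s,*su(283,540),z)))
for z in(.09,.1,.11): print("dome",z,b(onz(w,*wu(468,48),z)))
print(tri(ray(w,*wu(625,40)),ray(s,*su(283,538)))[1],b(tri(ray(w,*wu(625,40)),ray(s,*su(283,538)))[0]))
E
```

```text
cap w 0.12 [ 0.0777 -0.1356  0.12  ] s [ 0.071  -0.1218  0.12  ]
cap w 0.13 [ 0.0741 -0.1296  0.13  ] s [ 0.0734 -0.1264  0.13  ]
cap w 0.14 [ 0.0705 -0.1237  0.14  ] s [ 0.0758 -0.1311  0.14  ]
dome 0.09 [ 0.0687 -0.0517  0.09  ]
dome 0.1 [ 0.0659 -0.0498  0.1   ]
dome 0.11 [ 0.0631 -0.0478  0.11  ]
0.0009875177941154637 [ 0.0733 -0.1273  0.1336]
```

```bash
python3 - <<'E'
from h import *
a=lip_pose(-.07,.125,0.002,np.radians(8));plan(*a,12)
b=lip_pose(-.07,floor(-.07)+.004,.002,PT);plan(*b,10,*a);print(a[0],b[0],floor(-.07))
E
```

```text
12 rows of [-0.0103, -0.0006, 0.0005, 0.0, -0.0117, -0.0]
10 rows of [0.0039, -0.0, 0.0047, 0.0, -0.0175, -0.0]
[0.40388681 0.04751403 0.27301568] [0.43146968 0.04538594 0.21880985] 0.046614962029113284
```

```bash
python3 - <<'E'
from h import *
a=lip_pose(-.045,.125,0.002,np.radians(11));plan(*a,11)
b=lip_pose(-.065,floor(-.065)+.004,.002,PT);plan(*b,9,*a);print(a[0],b[0],floor(-.065))
E
```

```text
11 rows of [-0.0083, -0.0007, -0.0, 0.0, -0.0175, -0.0]
9 rows of [0.0017, -0.0, 0.0067, 0.0, -0.0136, -0.0]
[0.4367128  0.04498142 0.27957239] [0.43645486 0.04500132 0.21718526] 0.044990363547948754
```

Call:
play_rows:
  steps:
    - [-0.0083,-0.0007,0,0,-0.0175,0,0]
    - [-0.0083,-0.0007,0,0,-0.0175,0,0]
    - [-0.0083,-0.0007,0,0,-0.0175,0,0]
    - [-0.0083,-0.0007,0,0,-0.0175,0,0]
    - [-0.0083,-0.0007,0,0,-0.0175,0,0]
    - [-0.0083,-0.0007,0,0,-0.0175,0,0]
    - [-0.0083,-0.0007,0,0,-0.0175,0,0]
    - [-0.0083,-0.0007,0,0,-0.0175,0,0]
    - [-0.0083,-0.0007,0,0,-0.0175,0,0]
    - [-0.0083,-0.0007,0,0,-0.0175,0,0]
    - [-0.0083,-0.0007,0,0,-0.0175,0,0]
    - [0,0,0,0,0,0,0]

```text
clock: 22.87
position: [0.4355, 0.0459, 0.2796]
orientation: [-3.118, 0.119, 0.303]
force: [-0.0, -0.4, -4.7]
finger_gap: 0.0161
```

```bash
python3 - <<'E'
from h import *
where()
w=cam("wrist");crop(w,0,0,512,384,1.5,"w18.png")
b=lip_pose(-.065,floor(-.065)+.004,.002,PT);plan(*b,9)
s=cam("side");crop(s,190,110,350,310,3.7,"s18.png")
E
```

```text
clk 22.87 org [-0.1005  0.0028  0.1354] lip [-0.0465  0.0029  0.1248] yaw,pitch,roll [ 0.0007  0.1936 -0.0007] F [-0.  -0.4 -4.7] gap 0.0161
9 rows of [0.0017, 0.0001, 0.0067, 0.0001, -0.0136, 0.0]
```

View pics/w18.png

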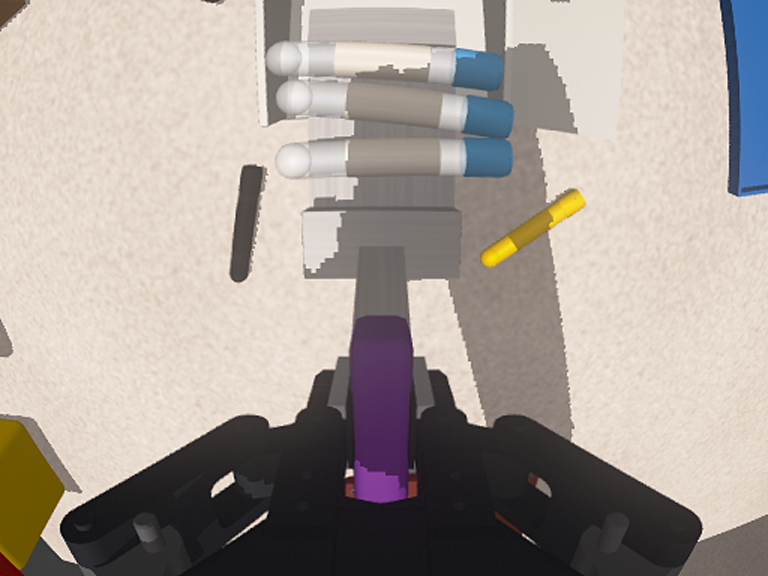

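View pics/s18.png

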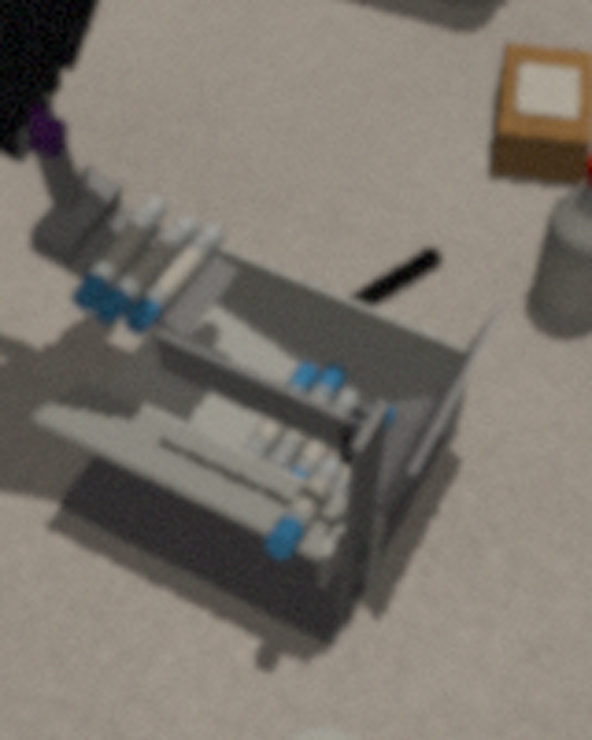

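The three tubes stay in the pocket, and the bin tubes lie reasonably across. I go down and dig again.

Call:
play_rows:
  steps:
    - [0.0017,0.0001,0.0067,0,-0.0136,0,0]
    - [0.0017,0.0001,0.0067,0,-0.0136,0,0]
    - [0.0017,0.0001,0.0067,0,-0.0136,0,0]
    - [0.0017,0.0001,0.0067,0,-0.0136,0,0]
    - [0.0017,0.0001,0.0067,0,-0.0136,0,0]
    - [0.0017,0.0001,0.0067,0,-0.0136,0,0]
    - [0.0017,0.0001,0.0067,0,-0.0136,0,0]
    - [0.0017,0.0001,0.0067,0,-0.0136,0,0]
    - [0.0017,0.0001,0.0067,0,-0.0136,0,0]
    - [0,0,0,0,0,0,0]

```text
clock: 23.8
position: [0.4362, 0.0445, 0.2156]
orientation: [-3.088, 0.119, 0.494]
force: [-0.0, -0.8, -3.4]
finger_gap: 0.0164
```

```bash
python3 - <<'E'
from h import *
where()
plan(*lip_pose(-.03,floor(-.03)-.0003,.002,PT),9)
E
```

```text
clk 23.80 org [-0.118   0.0014  0.0642] lip [-0.0658  0.0014  0.0471] yaw,pitch,roll [ 2.000e-04  3.175e-01 -3.000e-04] F [-0.  -0.8 -3.4] gap 0.0164
9 rows of [0.0042, -0.0001, 0.0003, 0.0, 0.0004, 0.0]
```

Call:
play_rows:
  steps:
    - [0.0042,0,0.0003,0,0.0004,0,0]
    - [0.0042,0,0.0003,0,0.0004,0,0]
    - [0.0042,0,0.0003,0,0.0004,0,0]
    - [0.0042,0,0.0003,0,0.0004,0,0]
    - [0.0042,0,0.0003,0,0.0004,0,0]
    - [0.0042,0,0.0003,0,0.0004,0,0]
    - [0.0042,0,0.0003,0,0.0004,0,0]
    - [0.0042,0,0.0003,0,0.0004,0,0]
    - [0.0042,0,0.0003,0,0,0,0]

```text
clock: 24.55
position: [0.4721, 0.0419, 0.2028]
orientation: [-3.09, 0.119, 0.484]
force: [0.5, -0.3, -3.0]
finger_gap: 0.0165
```

```bash
python3 - <<'E'
from h import *
where()
w=cam("wrist");crop(w,0,0,512,384,1.5,"w19.png")
E
```

```text
clk 24.55 org [-0.081   0.0016  0.0518] lip [-0.0286  0.0016  0.035 ] yaw,pitch,roll [ 2.000e-04  3.109e-01 -4.000e-04] F [ 0.5 -0.3 -3. ] gap 0.0165
```

View pics/w19.png

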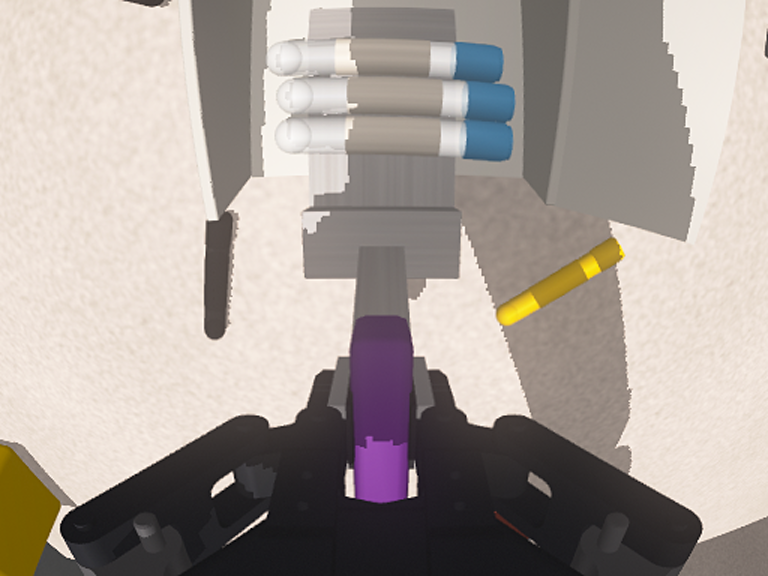

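Call:
play_rows:
  steps:
    - [0.004,0,0.0005,0,-0.001,0,0]
    - [0.004,0,0.0005,0,-0.001,0,0]
    - [0.004,0,0.0004,0,-0.001,0,0]
    - [0.004,0,0.0004,0,0,0,0]
    - [0.004,0,0.0002,0,0,0,0]
    - [0.004,0,0.0002,0,0,0,0]

```text
clock: 25.1
position: [0.4944, 0.0404, 0.1939]
orientation: [-3.089, 0.119, 0.488]
force: [-1.6, 0.1, 5.9]
finger_gap: 0.0164
```

```bash
python3 - <<'E'
from h import *
where();print(floor(-.0055))
w=cam("wrist");crop(w,0,0,512,384,1.5,"w20.png")
E
```

```text
clk 25.10 org [-0.0591  0.0019  0.0428] lip [-0.0068  0.0019  0.0258] yaw,pitch,roll [ 3.000e-04  3.135e-01 -2.000e-04] F [-1.6  0.1  5.9] gap 0.0164
0.025657641622090832
```

View pics/w20.png

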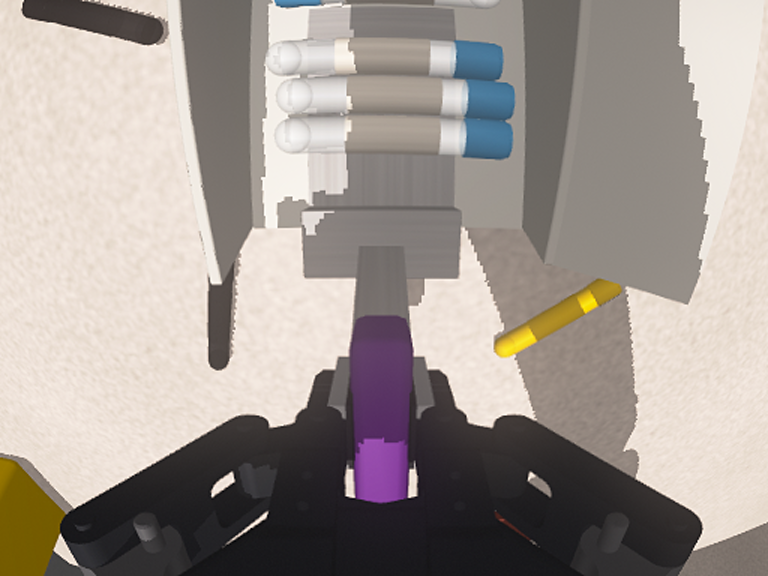

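Call:
play_rows:
  steps:
    - [0.004,0,0,0,0,0,0]
    - [0.004,0,0,0,0,0,0]
    - [0.004,0,0,0,0,0,0]
    - [0.004,0,0,0,0,0,0]
    - [0.004,0,0,0,0,0,0]
    - [0.004,0,0,0,0,0,0]
    - [0.004,0,0,0,0,0,0]

```text
clock: 25.73
position: [0.5207, 0.0384, 0.1854]
orientation: [-3.089, 0.118, 0.489]
force: [-1.4, -0.6, 6.0]
finger_gap: 0.0164
```

```bash
python3 - <<'E'
from h import *
where()
w=cam("wrist");crop(w,0,0,512,384,1.5,"w21.png")
E
```

```text
clk 25.73 org [-0.0328  0.0019  0.0342] lip [0.0196 0.0019 0.0172] yaw,pitch,roll [ 4.000e-04  3.137e-01 -3.000e-04] F [-1.4 -0.6  6. ] gap 0.0164
```

View pics/w21.png

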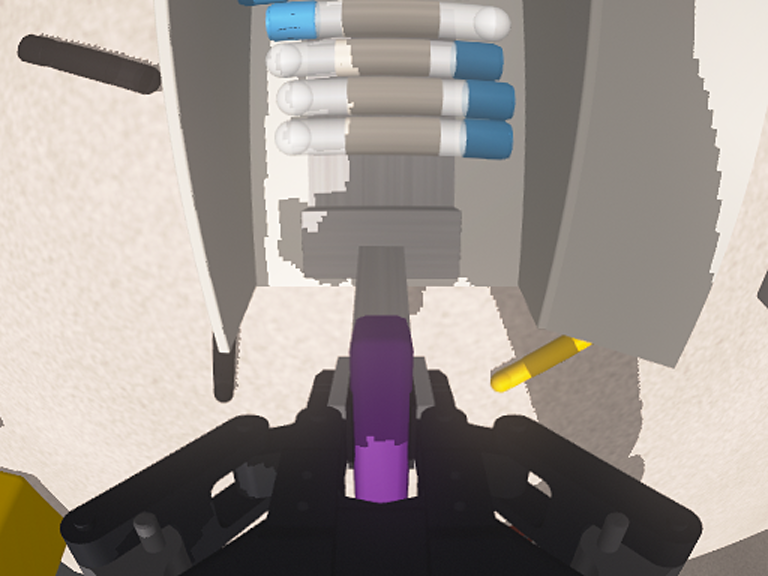

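Working as planned: a fourth tube is coming up the ramp against the three. I push on to the back.

Call:
play_rows:
  steps:
    - [0.004,0,0,0,0,0,0]
    - [0.004,0,0,0,0,0,0]
    - [0.004,0,0,0,0,0,0]
    - [0.004,0,0,0,0,0,0]
    - [0.004,0,0,0,0,0,0]
    - [0.004,0,0,0,0,0,0]
    - [0.004,0,0,0,0,0,0]

```text
clock: 26.37
position: [0.5471, 0.0365, 0.1768]
orientation: [-3.089, 0.118, 0.489]
force: [-3.4, -0.5, 7.0]
finger_gap: 0.0162
```

```bash
python3 - <<'E'
from h import *
where()
E
```

```text
clk 26.37 org [-0.0063  0.002   0.0256] lip [0.046  0.002  0.0086] yaw,pitch,roll [ 5.000e-04  3.141e-01 -3.000e-04] F [-3.4 -0.5  7. ] gap 0.0162
```

Call:
play_rows:
  steps:
    - [0.003,0,0,0,0,0,0]
    - [0.003,0,0,0,0,0,0]
    - [0.002,0,0,0,0,0,0]
    - [0,0,0,0,0,0,0]

```text
clock: 26.7
position: [0.555, 0.0358, 0.1742]
orientation: [-3.089, 0.118, 0.488]
force: [-1.3, 0.2, 5.3]
finger_gap: 0.0165
```

```bash
python3 - <<'E'
from h import *
where()
w=cam("wrist");crop(w,0,0,512,384,1.5,"w22.png")
plan(*lip_pose(.0695,.0235,.001,np.radians(13.5)),6)
E
```

```text
clk 26.70 org [0.0017 0.002  0.0231] lip [0.054  0.002  0.0061] yaw,pitch,roll [ 3.000e-04  3.135e-01 -1.000e-04] F [-1.3  0.2  5.3] gap 0.0165
6 rows of [0.0, 0.0002, -0.0016, 0.0, 0.0129, 0.0001]
```

View pics/w22.png

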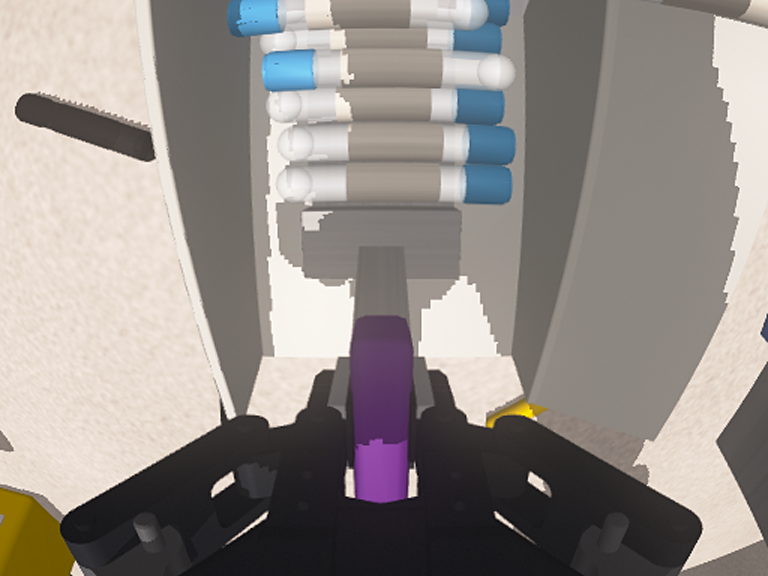

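Call:
play_rows:
  steps:
    - [-0.0001,0.0002,-0.0017,0,0.013,0,0]
    - [0,0.0002,-0.0016,0,0.013,0,0]
    - [0,0.0002,-0.0016,0,0.013,0,0]
    - [0,0.0002,-0.0016,0,0.013,0,0]
    - [0,0.0002,-0.0016,0,0.013,0,0]
    - [0,0.0002,-0.0016,0,0.013,0,0]
    - [0.0006,0,-0.0015,0,0.0129,0,0]
    - [0.0006,0,-0.0015,0,0.0129,0,0]
    - [0.0006,0,-0.0015,0,0.0129,0,0]
    - [0.0006,0,-0.0015,0,0.0129,0,0]
    - [0.0006,0,-0.0015,0,0.0129,0,0]
    - [0.0006,0,-0.0015,0,0.0129,0,0]

```text
clock: 27.75
position: [0.5613, 0.0338, 0.1909]
orientation: [-3.124, 0.12, 0.251]
force: [-8.2, 0.3, -4.7]
finger_gap: 0.0163
```

```bash
python3 - <<'E'
from h import *
where();a=lip_pose(.0935,.063,0,np.radians(4));plan(*a,6);plan(*lip_pose(.0985,.085,0,np.radians(-1)),6,*a)
E
```

```text
clk 27.75 org [0.0306 0.0004 0.049 ] lip [0.0849 0.0004 0.0403] yaw,pitch,roll [ 0.0004  0.1604 -0.0007] F [-8.2  0.3 -4.7] gap 0.0163
6 rows of [-0.001, 0.0001, -0.0017, 0.0001, 0.0151, 0.0001]
6 rows of [-0.0011, 0.0, -0.0015, -0.0, 0.0145, 0.0]
```

```bash
python3 - <<'E'
from h import *
w=cam("wrist");crop(w,0,0,512,384,1.5,"w23.png")
E
```

```text
(no output)
```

View pics/w23.png

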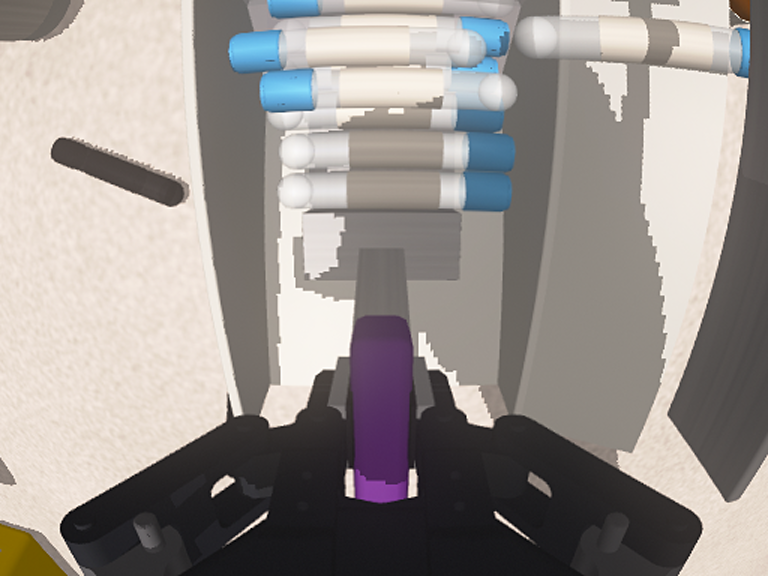

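Bottom tubes are now packed tight to the rear. The flare tube's dome at (535,35) could be bumped as I rise, so I shift about 8 mm to the left on the way up.

Call:
play_rows:
  steps:
    - [0,-0.0025,-0.0002,0,0,0,0]
    - [0,-0.0025,-0.0002,0,0,0,0]
    - [0,-0.0025,-0.0002,0,0,0,0]
    - [-0.0012,0,-0.0016,0,0.0145,0,0]
    - [-0.0012,0,-0.0016,0,0.0145,0,0]
    - [-0.0012,0,-0.0016,0,0.0145,0,0]
    - [-0.0012,0,-0.0016,0,0.0145,0,0]

```text
clock: 28.38
position: [0.5586, 0.0419, 0.1987]
orientation: [-3.132, 0.119, 0.157]
force: [-0.6, 0.0, -4.2]
finger_gap: 0.0167
```

```bash
python3 - <<'E'
from h import *
where();a=lip_pose(.0975,.08,.008,np.radians(1));plan(*a,6)
w=cam("wrist");crop(w,0,0,512,384,1.5,"w24.png")
E
```

```text
clk 28.38 org [0.0357 0.0084 0.0615] lip [0.0904 0.0084 0.056 ] yaw,pitch,roll [ 0.001   0.0999 -0.0003] F [-0.6  0.  -4.2] gap 0.0167
6 rows of [-0.0008, 0.0001, -0.002, 0.0, 0.0137, 0.0002]
```

View pics/w24.png

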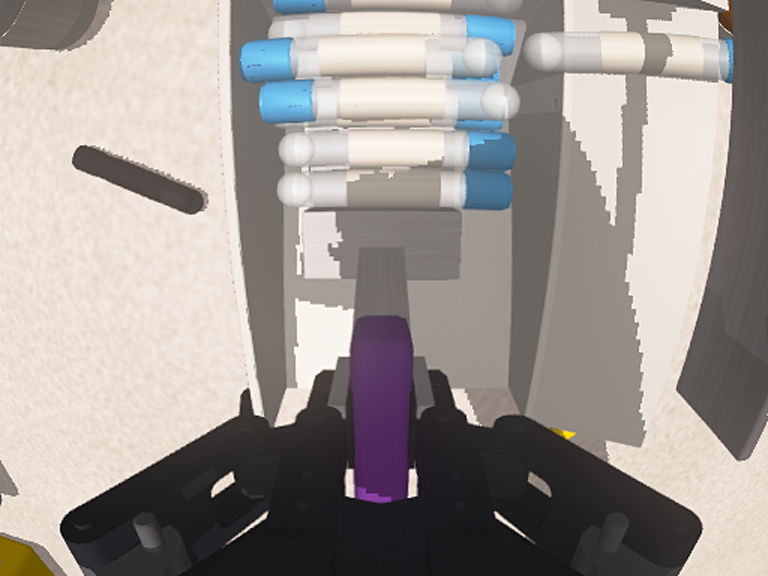

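Call:
play_rows:
  steps:
    - [-0.0008,-0.0003,-0.002,0,0.0137,0,0]
    - [-0.0008,-0.0003,-0.002,0,0.0137,0,0]
    - [-0.0008,0,-0.002,0,0.0137,0,0]
    - [-0.0008,0,-0.002,0,0.0137,0,0]
    - [-0.0008,0,-0.002,0,0.0137,0,0]
    - [-0.0008,0,-0.002,0,0.0137,0,0]

```text
clock: 28.93
position: [0.5552, 0.0424, 0.2114]
orientation: [-3.139, 0.121, 0.026]
force: [-0.9, -0.5, -4.4]
finger_gap: 0.0163
```

```bash
python3 - <<'E'
from h import *
where();a=lip_pose(.1045,.108,.008,np.radians(-5));plan(*a,7)
w=cam("wrist");crop(w,0,0,512,384,1.5,"w25.png")
E
```

```text
clk 28.93 org [0.0435 0.0086 0.0813] lip [0.0985 0.0086 0.0804] yaw,pitch,roll [ 0.0002  0.0166 -0.0003] F [-0.9 -0.5 -4.4] gap 0.0163
7 rows of [-0.0009, 0.0001, -0.0017, 0.0, 0.0148, 0.0]
```

View pics/w25.png

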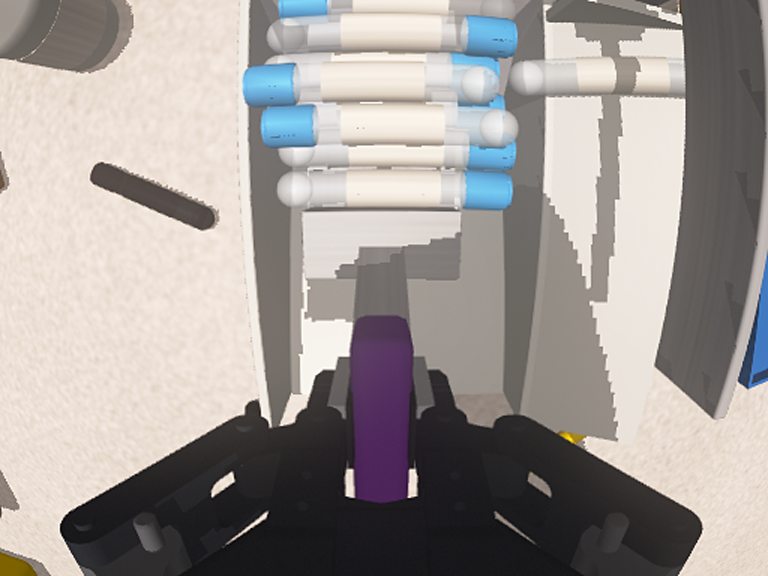

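Call:
play_rows:
  steps:
    - [-0.0009,0,-0.0017,0,0.0148,0,0]
    - [-0.0009,0,-0.0017,0,0.0148,0,0]
    - [-0.0009,0,-0.0017,0,0.0148,0,0]
    - [-0.0009,0,-0.0017,0,0.0148,0,0]
    - [-0.0009,0,-0.0017,0,0.0148,0,0]
    - [-0.0009,0,-0.0017,0,0.0148,0,0]
    - [-0.0009,0,-0.0017,0,0.0148,0,0]

```text
clock: 29.57
position: [0.5485, 0.043, 0.223]
orientation: [3.133, -0.12, 0.136]
force: [-0.2, 0.0, -4.6]
finger_gap: 0.0167
```

```bash
python3 - <<'E'
from h import *
where();a=lip_pose(.1105,.132,.006,np.radians(-12));plan(*a,8)
w=cam("wrist");crop(w,0,0,512,384,1.5,"w26.png")
E
```

```text
clk 29.57 org [0.0496 0.0086 0.1029] lip [0.1044 0.0086 0.1077] yaw,pitch,roll [ 0.0002 -0.0867 -0.0004] F [-0.2  0.  -4.6] gap 0.0167
8 rows of [-0.0008, 0.0003, -0.0006, 0.0, 0.0153, 0.0]
```

View pics/w26.png

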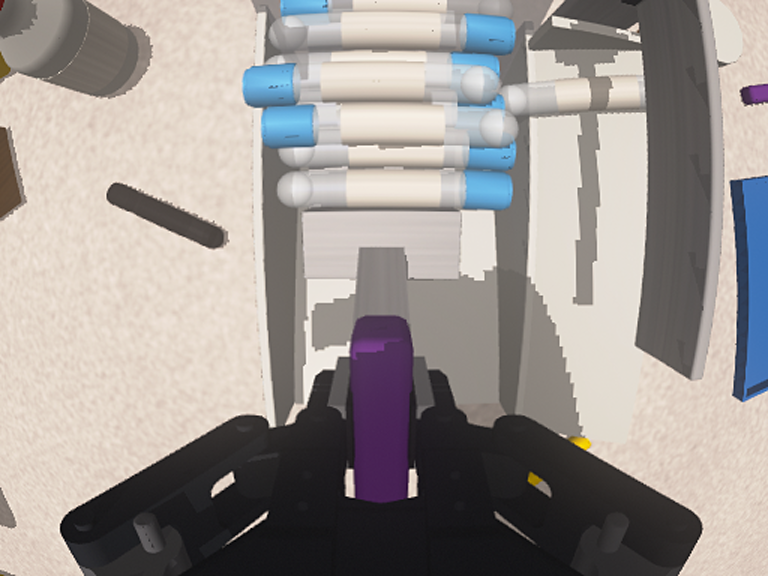

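Call:
play_rows:
  steps:
    - [-0.0008,0,-0.0008,0,0.0153,0,0]
    - [-0.0008,0,-0.0008,0,0.0153,0,0]
    - [-0.0008,0,-0.0008,0,0.0153,0,0]
    - [-0.0008,0,-0.0008,0,0.0153,0,0]
    - [-0.0008,0,-0.0008,0,0.0153,0,0]
    - [-0.0008,0,-0.0008,0,0.0153,0,0]
    - [-0.0008,0,-0.0008,0,0.0153,0,0]
    - [-0.0008,0,-0.0008,0,0.0153,0,0]

```text
clock: 30.28
position: [0.5413, 0.0435, 0.2283]
orientation: [3.114, -0.119, 0.327]
force: [0.1, 0.7, -5.1]
finger_gap: 0.0158
```

```bash
python3 - <<'E'
from h import *
where();a=org_pose(.032,.006,.130,np.radians(-8));plan(*a,9)
w=cam("wrist");crop(w,0,0,512,384,1.5,"w27.png")
s=cam("side");crop(s,190,110,350,270,3.7,"s27.png")
E
```

```text
clk 30.28 org [0.0563 0.0086 0.1219] lip [0.1101 0.0086 0.1333] yaw,pitch,roll [ 0.0003 -0.2092 -0.0003] F [ 0.1  0.7 -5.1] gap 0.0158
9 rows of [-0.0015, 0.0003, -0.0021, 0.0, -0.0077, 0.0]
```

View pics/w27.png

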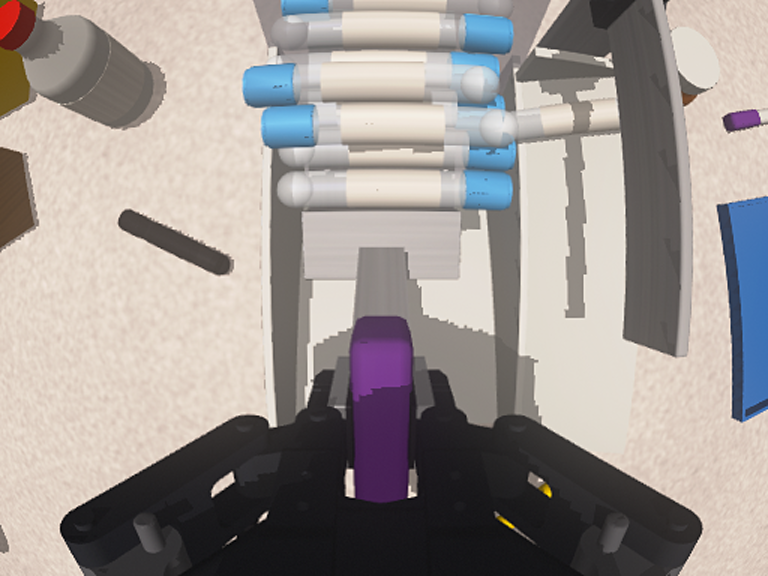

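View pics/s27.png

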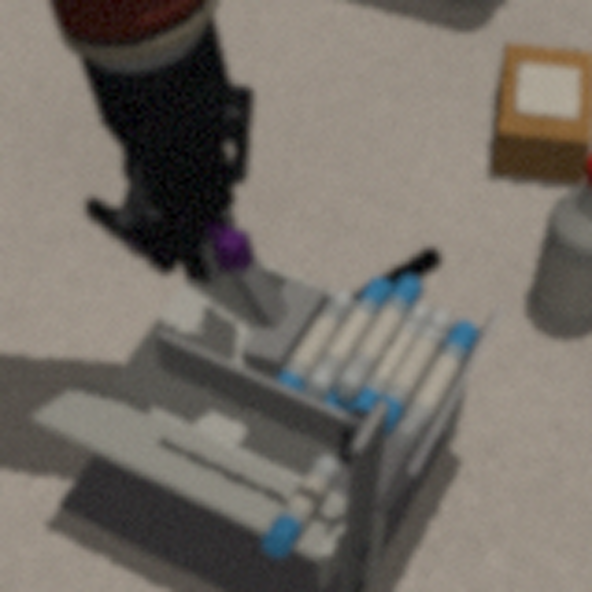

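Bottom layer now sits at even spacing (rows 190, 150, 110, 70). I back off the wall so the extra ramp tubes drop into the bin.

Call:
play_rows:
  steps:
    - [-0.0015,0,-0.0021,0,-0.0077,0,0]
    - [-0.0015,0,-0.0021,0,-0.0077,0,0]
    - [-0.0015,0,-0.0021,0,-0.0077,0,0]
    - [-0.0015,0,-0.0021,0,-0.0077,0,0]
    - [-0.0015,0,-0.0021,0,-0.0077,0,0]
    - [-0.0015,0,-0.0021,0,-0.0077,0,0]
    - [-0.0015,0,-0.0021,0,-0.0077,0,0]
    - [-0.0015,0,-0.0021,0,-0.0077,0,0]
    - [-0.0015,0,-0.0021,0,-0.0077,0,0]

```text
clock: 31.13
position: [0.5248, 0.0448, 0.2447]
orientation: [3.126, -0.12, 0.216]
force: [-0.5, -0.8, -4.2]
finger_gap: 0.0163
```

```bash
python3 - <<'E'
from h import *
where();a=org_pose(.018,.004,.138,0);plan(*a,12)
w=cam("wrist");crop(w,0,0,512,384,1.5,"w28.png")
s=cam("side");crop(s,190,110,350,270,3.7,"s28.png")
E
```

```text
clk 31.13 org [0.0319 0.0086 0.1302] lip [0.0863 0.0086 0.1377] yaw,pitch,roll [ 0.0003 -0.1378 -0.0003] F [-0.5 -0.8 -4.2] gap 0.0163
12 rows of [0.0004, 0.0004, -0.0018, 0.0, -0.0115, 0.0]
```

View pics/w28.png

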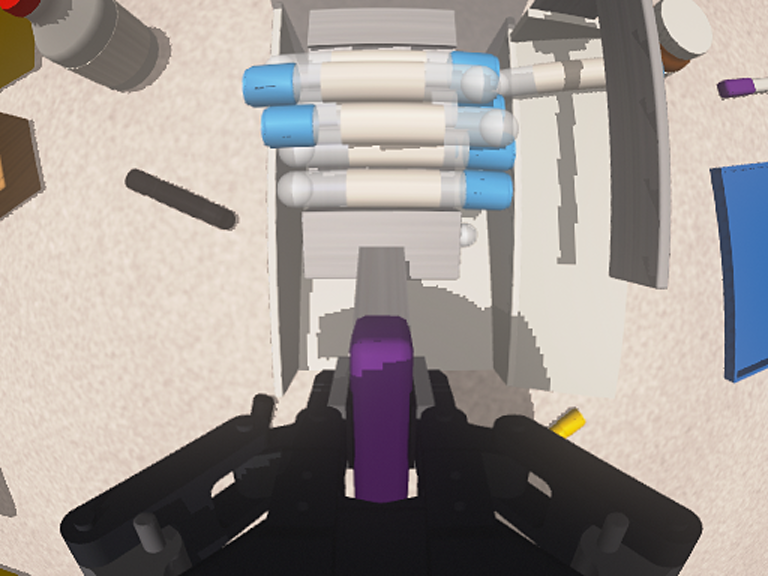

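View pics/s28.png

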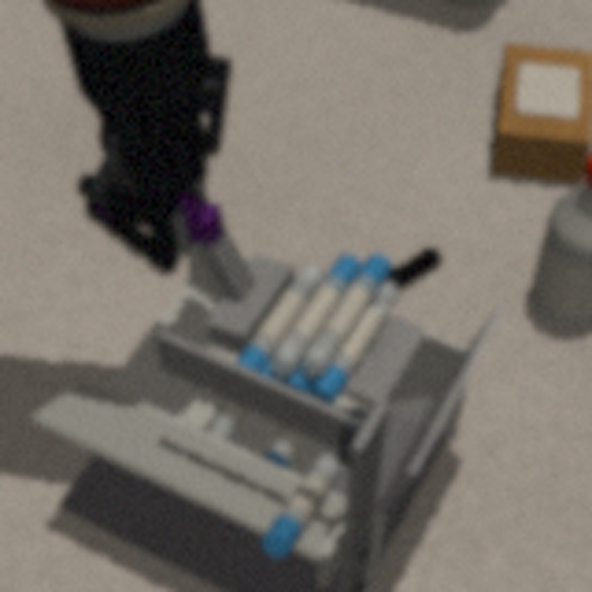

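Clean load: four tubes below, two on top, ramp empty. I level off (about 0.4° nose-up) and approach the bar.

Call:
play_rows:
  steps:
    - [0.0004,0.0007,-0.0018,0,-0.0109,0,0]
    - [0.0004,0.0007,-0.0018,0,-0.0109,0,0]
    - [0.0004,0.0007,-0.0018,0,-0.0109,0,0]
    - [0.0004,0.0007,-0.0018,0,-0.0109,0,0]
    - [0.0004,0.0007,-0.0018,0,-0.0109,0,0]
    - [0.0004,0.0007,-0.0018,0,-0.0109,0,0]
    - [0.0004,0.0007,-0.0018,0,-0.0109,0,0]
    - [0.0004,0.0007,-0.0018,0,-0.0109,0,0]
    - [0.0004,0.0007,-0.0018,0,-0.0109,0,0]
    - [0.0004,0.0007,-0.0018,0,-0.0109,0,0]
    - [0.0004,0.0007,-0.0018,0,-0.0109,0,0]
    - [0.0004,0.0007,-0.0018,0,-0.0109,0,0]

```text
clock: 32.23
position: [0.5274, 0.0361, 0.2666]
orientation: [3.139, -0.121, 0.01]
force: [-0.3, 0.4, -4.4]
finger_gap: 0.0161
```

```bash
python3 - <<'E'
from h import *
where();a=org_pose(.018,-.015,.1455,-.006);plan(*a,8)
w=cam("wrist");crop(w,0,0,512,384,1.5,"w29.png")
E
```

```text
clk 32.23 org [1.920e-02 1.000e-04 1.386e-01] lip [7.420e-02 1.000e-04 1.389e-01] yaw,pitch,roll [ 0.0002 -0.0066 -0.0003] F [-0.3  0.4 -4.4] gap 0.0161
8 rows of [-0.0001, 0.0019, -0.0009, 0.0, -0.0001, 0.0]
```

View pics/w29.png

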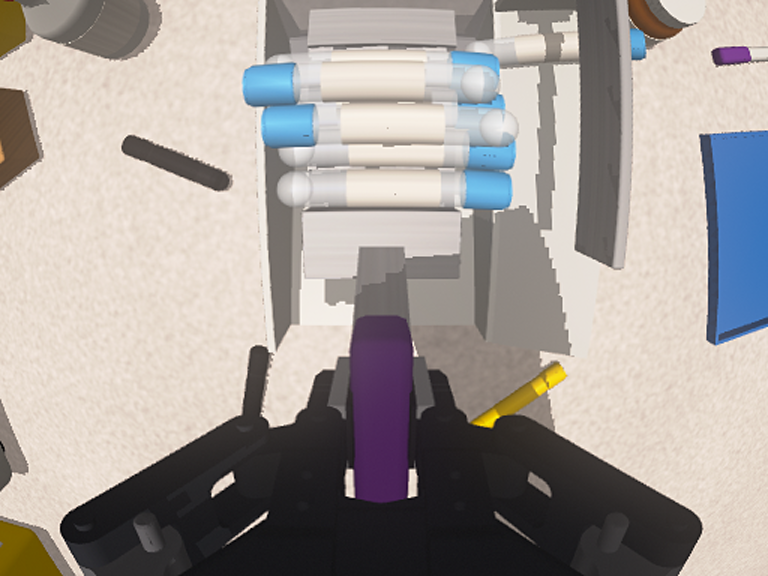

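Call:
play_rows:
  steps:
    - [-0.0001,0.0019,-0.001,0,0,0,0]
    - [-0.0001,0.0019,-0.001,0,0,0,0]
    - [-0.0001,0.0019,-0.001,0,0,0,0]
    - [-0.0001,0.0019,-0.001,0,0,0,0]
    - [-0.0001,0.0019,-0.001,0,0,0,0]
    - [-0.0001,0.0019,-0.001,0,0,0,0]
    - [-0.0001,0.0019,-0.001,0,0,0,0]
    - [-0.0001,0.0019,-0.001,0,0,0,0]

```text
clock: 32.95
position: [0.5252, 0.0209, 0.2745]
orientation: [3.139, -0.121, 0.012]
force: [0.9, -0.4, -4.5]
finger_gap: 0.0164
```

```bash
python3 - <<'E'
from h import *
where();a=org_pose(.018,-.043,.1463,-.006);plan(*a,11)
E
```

```text
clk 32.95 org [ 0.0184 -0.0153  0.1466] lip [ 0.0734 -0.0153  0.147 ] yaw,pitch,roll [ 0.0001 -0.0077 -0.0004] F [ 0.9 -0.4 -4.5] gap 0.0164
11 rows of [-0.0, 0.0025, 0.0, 0.0, -0.0002, 0.0]
```

Call:
play_rows:
  steps:
    - [0,0.0025,0,0,0,0,0]
    - [0,0.0025,0,0,0,0,0]
    - [0,0.0025,0,0,0,0,0]
    - [0,0.0025,0,0,0,0,0]
    - [0,0.0025,0,0,0,0,0]
    - [0,0.0025,0,0,0,0,0]
    - [0,0.0025,0,0,0,0,0]
    - [0,0.0025,0,0,0,0,0]
    - [0,0.0025,0,0,0,0,0]
    - [0,0.0025,0,0,0,0,0]
    - [0,0.0025,0,0,0,0,0]

```text
clock: 33.87
position: [0.5231, -0.0066, 0.2744]
orientation: [3.139, -0.12, 0.012]
force: [-0.2, 1.1, -3.9]
finger_gap: 0.0163
```

```bash
python3 - <<'E'
from h import *
where()
w=cam("wrist");crop(w,0,0,512,384,1.5,"w30.png")
E
```

```text
clk 33.87 org [ 0.0184 -0.0428  0.1465] lip [ 0.0734 -0.0428  0.1469] yaw,pitch,roll [ 0.0003 -0.0075 -0.0003] F [-0.2  1.1 -3.9] gap 0.0163
```

View pics/w30.png

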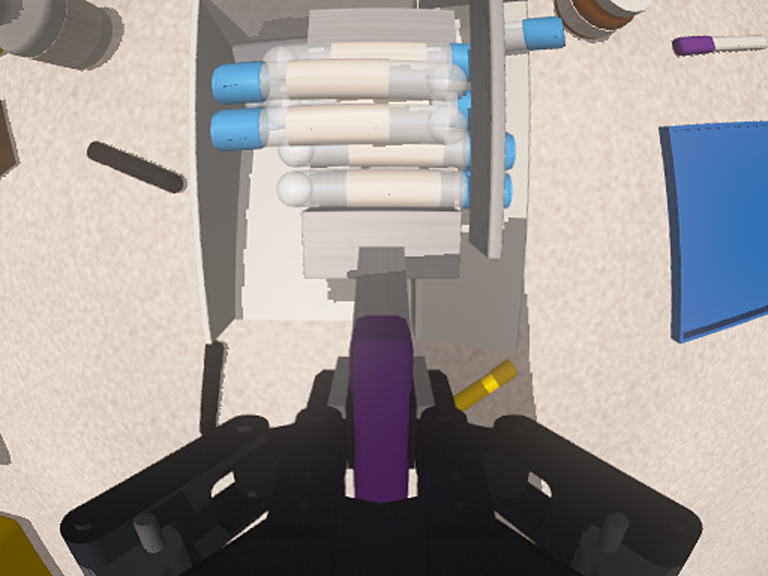

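Call:
play_rows:
  steps:
    - [0,0.0025,0,0,0,0,0]
    - [0,0.0025,0,0,0,0,0]
    - [0,0.0025,0,0,0,0,0]
    - [0,0.0025,0,0,0,0,0]
    - [0,0.0025,0,0,0,0,0]
    - [0,0.0015,-0.0005,0,0,0,0]
    - [0,0.001,-0.0004,0,0,0,0]
    - [0,0.001,-0.0003,0,0,0,0]

```text
clock: 34.58
position: [0.5219, -0.0223, 0.2756]
orientation: [3.139, -0.121, 0.012]
force: [0.8, 2.2, -7.3]
finger_gap: 0.0163
```

```bash
python3 - <<'E'
from h import *
where()
E
```

```text
clk 34.58 org [ 0.0184 -0.0585  0.1477] lip [ 0.0734 -0.0585  0.1482] yaw,pitch,roll [ 0.0003 -0.0076 -0.0002] F [ 0.8  2.2 -7.3] gap 0.0163
```

Contact is about 3 N. I add slightly more and slide.

Call:
play_rows:
  steps:
    - [0,0.002,-0.0002,0,0,0,0]
    - [0,0.002,-0.0001,0,0,0,0]
    - [0,0.0025,0,0,0,0,0]
    - [0,0.0025,0,0,0,0,0]
    - [0,0.0025,0,0,0,0,0]
    - [0,0.0025,0,0,0,0,0]

```text
clock: 35.08
position: [0.5207, -0.0364, 0.2757]
orientation: [3.139, -0.12, 0.011]
force: [-0.4, 1.4, -7.6]
finger_gap: 0.0164
```

```bash
python3 - <<'E'
from h import *
where()
w=cam("wrist");crop(w,0,0,512,384,1.5,"w31.png")
E
```

```text
clk 35.08 org [ 0.0182 -0.0727  0.1478] lip [ 0.0732 -0.0727  0.1482] yaw,pitch,roll [ 0.0003 -0.0072 -0.0002] F [-0.4  1.4 -7.6] gap 0.0164
```

View pics/w31.png

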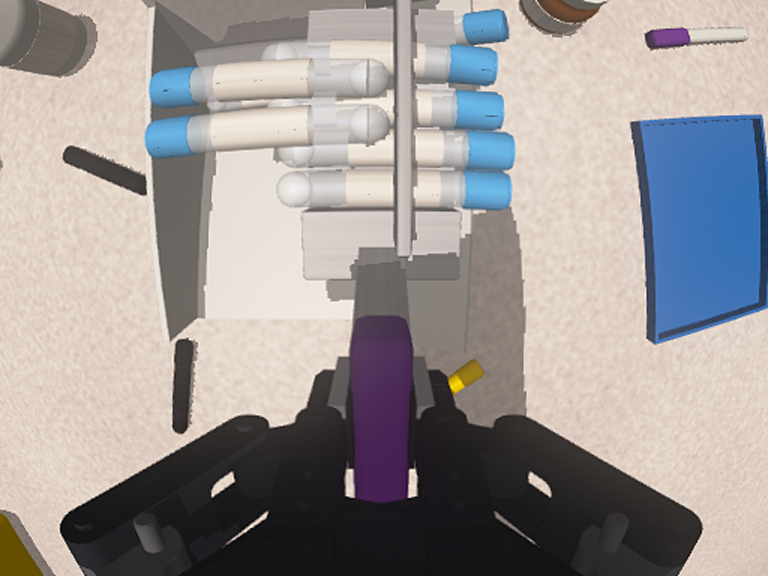

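Four lower tubes sit evenly under the bar (rows 188, 150, 108, 65) and the two upper ones are held back. I continue to the far side of the rim.

Call:
play_rows:
  steps:
    - [0,0.0025,0,0,0,0,0]
    - [0,0.0025,0,0,0,0,0]
    - [0,0.0025,0,0,0,0,0]
    - [0,0.0025,0,0,0,0,0]
    - [0,0.0025,0,0,0,0,0]
    - [0,0.0025,0,0,0,0,0]
    - [0,0.0025,0,0,0,0,0]

```text
clock: 35.72
position: [0.5194, -0.0539, 0.2758]
orientation: [3.139, -0.121, 0.012]
force: [0.5, 2.8, -8.8]
finger_gap: 0.0165
```

```bash
python3 - <<'E'
from h import *
where()
w=cam("wrist");crop(w,0,0,512,384,1.5,"w32.png")
E
```

```text
clk 35.72 org [ 0.0183 -0.0902  0.1479] lip [ 0.0733 -0.0902  0.1483] yaw,pitch,roll [ 0.0003 -0.0074 -0.0002] F [ 0.5  2.8 -8.8] gap 0.0165
```

View pics/w32.png

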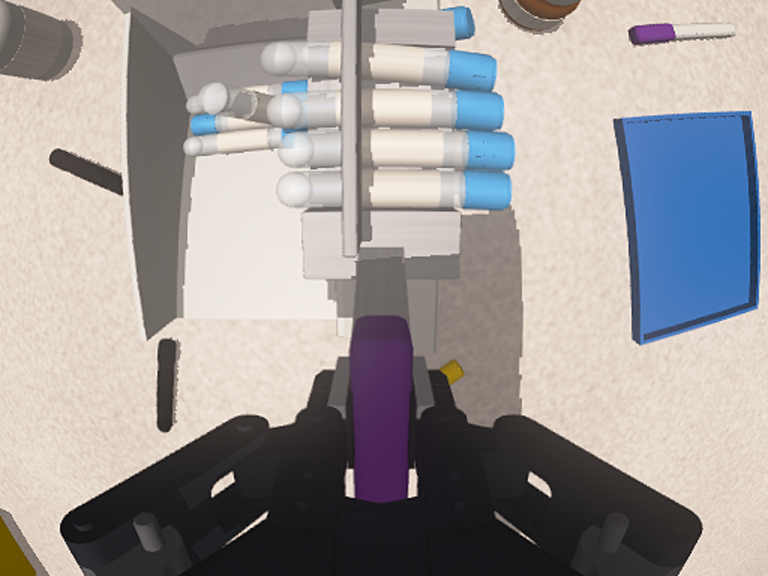

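Call:
play_rows:
  steps:
    - [0,0.0025,0,0,0,0,0]
    - [0,0.0025,0,0,0,0,0]
    - [0,0.0025,0,0,0,0,0]
    - [0,0.002,0,0,0,0,0]
    - [0,0.002,0,0,0,0,0]

```text
clock: 36.18
position: [0.5186, -0.0653, 0.2758]
orientation: [3.139, -0.121, 0.012]
force: [0.1, 4.4, -9.4]
finger_gap: 0.0163
```

```bash
python3 - <<'E'
from h import *
where()
E
```

```text
clk 36.18 org [ 0.0183 -0.1017  0.1479] lip [ 0.0733 -0.1017  0.1483] yaw,pitch,roll [ 0.0002 -0.0074 -0.0003] F [ 0.1  4.4 -9.4] gap 0.0163
```

Call:
play_rows:
  steps:
    - [0,0.0015,0,0,0,0,0]
    - [0,0.001,0,0,0,0,0]

```text
clock: 36.35
position: [0.5184, -0.0679, 0.2758]
orientation: [3.139, -0.121, 0.012]
force: [0.3, 3.2, -8.9]
finger_gap: 0.0164
```

```bash
python3 - <<'E'
from h import *
where()
w=cam("wrist");crop(w,0,0,512,384,1.5,"w33.png")
s=cam("side");crop(s,190,110,350,310,3.7,"s33.png")
E
```

```text
clk 36.35 org [ 0.0183 -0.1043  0.1479] lip [ 0.0733 -0.1043  0.1483] yaw,pitch,roll [ 0.     -0.0074 -0.0003] F [ 0.3  3.2 -8.9] gap 0.0164
```

View pics/w33.png

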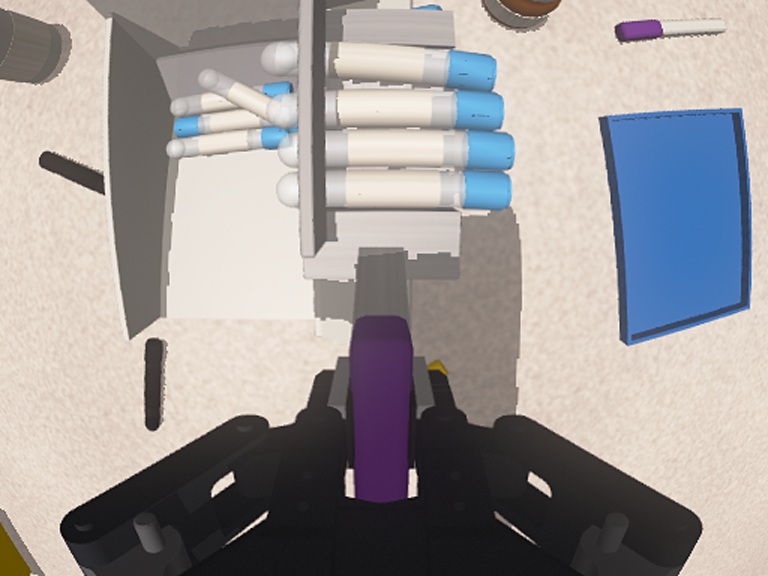

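View pics/s33.png

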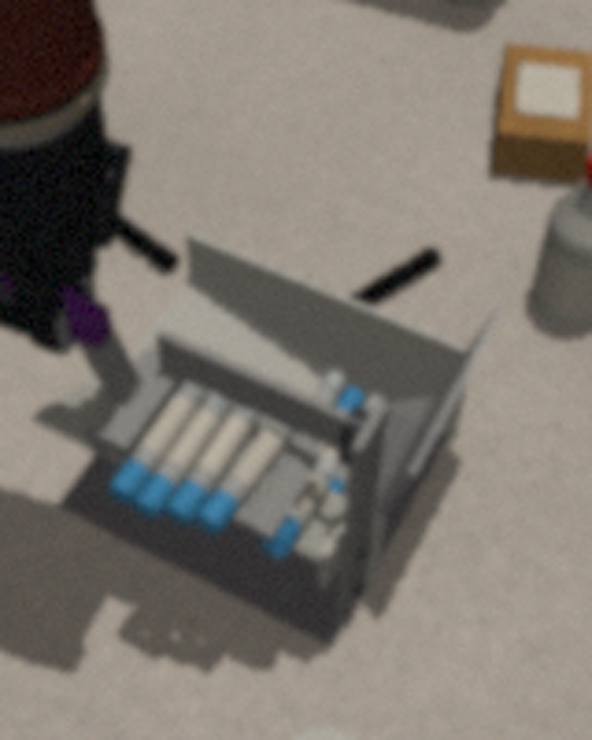

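All four level tubes remain after the rub. I lower a hair and draw the scoop fully clear of the bar.

Call:
play_rows:
  steps:
    - [0,0.0005,0.001,0,0,0,0]
    - [0,0.002,0.0007,0,0.002,0,0]
    - [0,0.004,0,0,0.002,0,0]
    - [0,0.005,0,0,0.002,0,0]
    - [0,0.005,0,0,0.002,0,0]
    - [0,0.005,0,0,0,0,0]
    - [0,0.005,0,0,0,0,0]
    - [0,0.005,0,0,0,0,0]
    - [0,0.005,0,0,0,0,0]
    - [0,0.005,0,0,0,0,0]
    - [0,0.005,0,0,0,0,0]
    - [0,0.005,0,0,0,0,0]

```text
clock: 37.45
position: [0.5145, -0.1195, 0.2742]
orientation: [3.138, -0.121, 0.024]
force: [0.2, -0.1, -3.9]
finger_gap: 0.0161
```

```bash
cat >> h.py <<'E'
def world_pose(x,y,z,yaw,pitch=0.):
    Rs=R.from_euler("z",yaw)*R.from_euler("y",pitch);return np.array([x,y,z])+Rs.apply(C),tool(yaw,pitch)
E
python3 - <<'E'
from h import *
where()
w=cam("wrist");crop(w,0,0,512,384,1.5,"w34.png")
a=world_pose(.542,-.346,.16,.133,-.03);print(a[0]);plan(*a,20)
E
```

```text
clk 37.45 org [ 0.0194 -0.156   0.1471] lip [ 0.0744 -0.156   0.1479] yaw,pitch,roll [ 0.0002 -0.0156 -0.0003] F [ 0.2 -0.1 -3.9] gap 0.0161
[ 0.44554409 -0.35890482  0.28573756]
20 rows of [-0.0037, 0.0119, -0.0007, 0.0003, 0.0007, -0.0105]
```

View pics/w34.png

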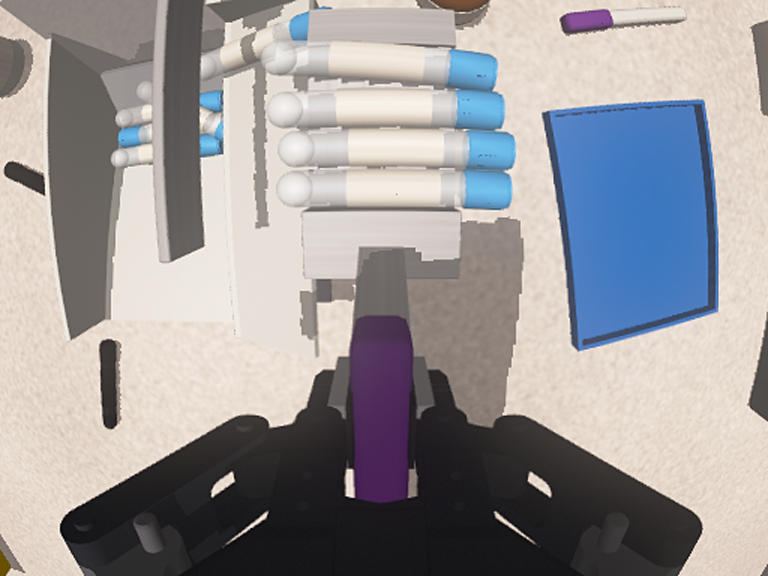

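Four tubes remain, with the front one slightly skewed. I tilt nose-up to square it, then carry the scoop to the tray.

Call:
play_rows:
  steps:
    - [0,0.002,-0.002,0,0.02,0,0]
    - [0,0.003,-0.002,0,0.025,0,0]
    - [0,0.003,-0.002,0,0.03,0,0]
    - [0,0.003,-0.002,0,0.03,0,0]
    - [0,0.003,-0.002,0,0.02,0,0]
    - [0,0.003,0,0,0,0,0]
    - [0,0.003,0,0,0,0,0]

```text
clock: 38.08
position: [0.5121, -0.1392, 0.2846]
orientation: [3.125, -0.12, 0.221]
force: [0.1, -0.0, -3.4]
finger_gap: 0.0165
```

```bash
python3 - <<'E'
from h import *
where()
w=cam("wrist");crop(w,0,0,512,384,1.5,"w35.png")
a=world_pose(.542,-.346,.11,.133,-.03);print(a[0]);plan(*a,18)
E
```

```text
clk 38.08 org [ 0.0337 -0.1759  0.1704] lip [ 0.0882 -0.1759  0.1782] yaw,pitch,roll [ 0.     -0.1411 -0.001 ] F [ 0.1 -0.  -3.4] gap 0.0165
[ 0.44554409 -0.35890482  0.23573756]
18 rows of [-0.0042, 0.0121, 0.0024, 0.0011, -0.0061, -0.0117]
```

View pics/w35.png

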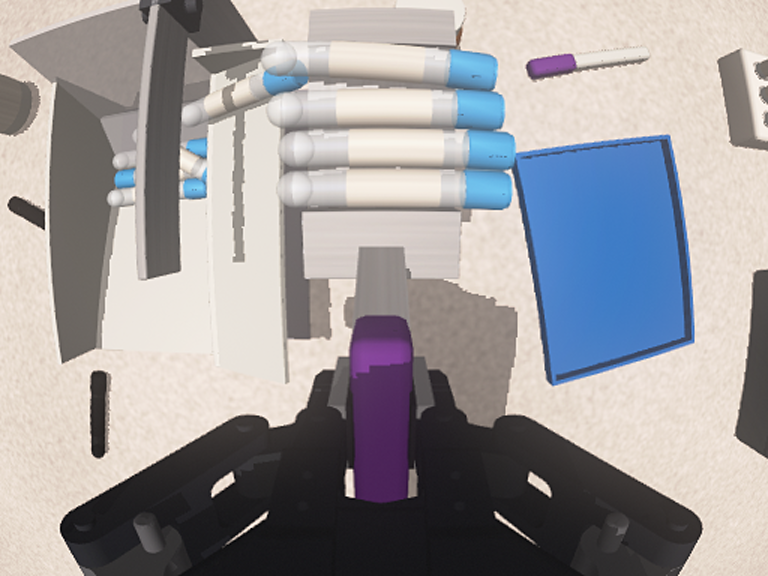

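The front tube still rests slightly on the lip. I tilt further and shake gently.

Call:
play_rows:
  steps:
    - [0,0.003,-0.002,0,0.05,0,0]
    - [0,0.003,-0.002,0,0.05,0,0]
    - [0,0.003,0,0,0.04,0,0]
    - [0.006,0,0,0,0,0,0]
    - [-0.006,0,0,0,0,0,0]
    - [0.006,0,0,0,0,0,0]
    - [-0.006,0,0,0,0,0,0]
    - [0,0,0,0,0,0,0]

```text
clock: 38.8
position: [0.5106, -0.1474, 0.2876]
orientation: [3.099, -0.118, 0.435]
force: [0.2, 0.2, -4.3]
finger_gap: 0.0167
```

```bash
python3 - <<'E'
from h import *
where()
w=cam("wrist");crop(w,0,0,512,384,1.5,"w36.png")
a=world_pose(.542,-.346,.11,.133,-.03);print(a[0]);plan(*a,18)
E
```

```text
clk 38.80 org [ 0.0476 -0.184   0.1897] lip [ 0.1004 -0.1839  0.2048] yaw,pitch,roll [ 0.001  -0.2788  0.0005] F [ 0.2  0.2 -4.3] gap 0.0167
[ 0.44554409 -0.35890482  0.23573756]
18 rows of [-0.0043, 0.0117, 0.0023, 0.0018, -0.0138, -0.0115]
```

View pics/w36.png

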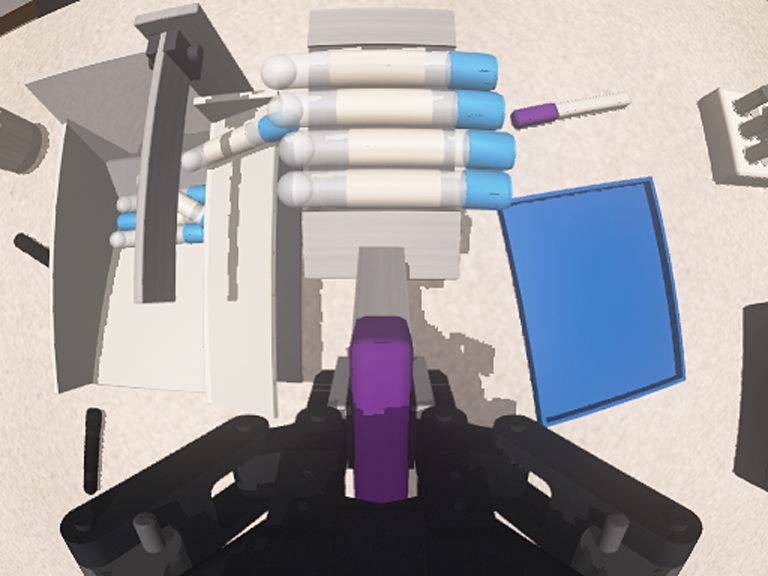

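The four tubes are now square and tight. I carry the scoop to the tray.

Call:
play_rows:
  steps:
    - [-0.0021,0.0058,0.0012,0.0009,-0.0069,-0.0058,0]
    - [-0.0043,0.0117,0.0023,0.0018,-0.0138,-0.0115,0]
    - [-0.0043,0.0117,0.0023,0.0018,-0.0138,-0.0115,0]
    - [-0.0043,0.0117,0.0023,0.0018,-0.0138,-0.0115,0]
    - [-0.0043,0.0117,0.0023,0.0018,-0.0138,-0.0115,0]
    - [-0.0043,0.0117,0.0023,0.0018,-0.0138,-0.0115,0]
    - [-0.0043,0.0117,0.0023,0.0018,-0.0138,-0.0115,0]
    - [-0.0043,0.0117,0.0023,0.0018,-0.0138,-0.0115,0]
    - [-0.0043,0.0117,0.0023,0.0018,-0.0138,-0.0115,0]
    - [-0.0043,0.0117,0.0023,0.0018,-0.0138,-0.0115,0]
    - [-0.0043,0.0117,0.0023,0.0018,-0.0138,-0.0115,0]

```text
clock: 39.77
position: [0.4691, -0.271, 0.2552]
orientation: [3.13, 0.072, 0.21]
force: [0.4, -0.2, -3.7]
finger_gap: 0.0163
```

Call:
play_rows:
  steps:
    - [-0.0043,0.0117,0.0023,0.0018,-0.0138,-0.0115,0]
    - [-0.0043,0.0117,0.0023,0.0018,-0.0138,-0.0115,0]
    - [-0.0043,0.0117,0.0023,0.0018,-0.0138,-0.0115,0]
    - [-0.0043,0.0117,0.0023,0.0018,-0.0138,-0.0115,0]
    - [-0.0043,0.0117,0.0023,0.0018,-0.0138,-0.0115,0]
    - [-0.0043,0.0117,0.0023,0.0018,-0.0138,-0.0115,0]
    - [-0.0035,0.009,0.0023,0.0018,-0.0138,-0.0115,0]
    - [-0.001,0.003,0.001,0,0,-0.004,0]
    - [0,0,0,0,0,0,0]
    - [0,0,0,0,0,0,0]

```text
clock: 40.6
position: [0.4478, -0.3538, 0.236]
orientation: [-3.133, -0.205, -0.06]
force: [-0.0, 0.7, -3.1]
finger_gap: 0.0164
```

```bash
python3 - <<'E'
from h import *
where();p,r,o=cur();Rs=r*R.from_euler("x",np.pi);print("scoop world",p-Rs.apply(C),Rs.as_euler("zyx"))
w=cam("wrist");crop(w,0,0,512,384,1.5,"w37.png")
hsv=cv2.cvtColor(w["color"],cv2.COLOR_BGR2HSV)
s=cam("side");crop(s,80,200,280,384,3,"s37.png")
for yw in (.133,): plan(*world_pose(.542,-.346,.03,yw,0),9)
E
```

```text
clk 40.60 org [-0.0282 -0.3746  0.1111] lip [ 0.0256 -0.3633  0.1132] yaw,pitch,roll [ 0.2077 -0.0377  0.0071] F [-0.   0.7 -3.1] gap 0.0164
scoop world [ 0.54538245 -0.34111424  0.11105104] [ 0.13068151 -0.0381335   0.00420282]
9 rows of [-0.0001, 0.0006, 0.0086, 0.0001, -0.0043, -0.0002]
```

View pics/w37.png

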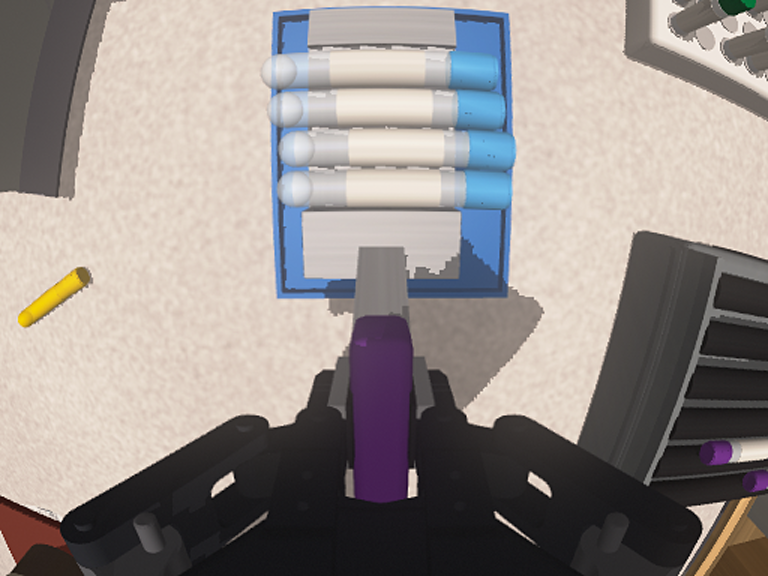

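View pics/s37.png

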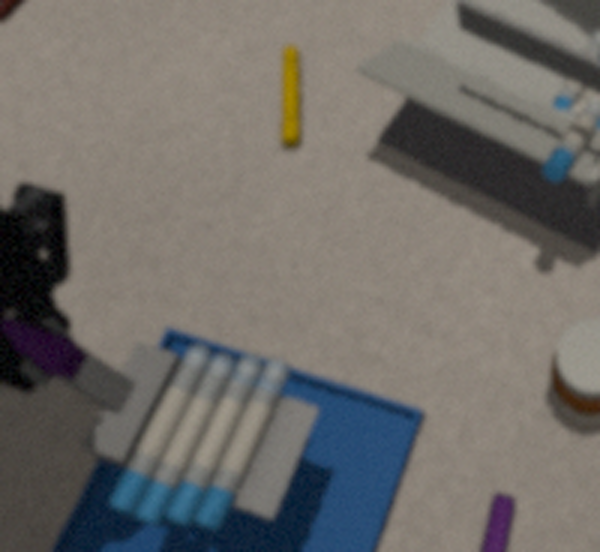

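Aligned over the middle of the tray with four level tubes. I lower.

Call:
play_rows:
  steps:
    - [0,0.0006,0.005,0,-0.002,0,0]
    - [-0.0001,0.0006,0.0092,-0.0005,-0.0045,0,0]
    - [-0.0001,0.0006,0.0092,-0.0005,-0.0045,0,0]
    - [-0.0001,0.0006,0.0092,-0.0005,-0.0045,0,0]
    - [-0.0001,0.0006,0.0092,-0.0005,-0.0045,0,0]
    - [-0.0001,0.0006,0.0092,-0.0005,-0.0045,0,0]
    - [-0.0001,0.0006,0.0092,0,-0.0045,0,0]
    - [-0.0001,0.0006,0.0092,0,-0.0045,0,0]
    - [-0.0001,0.0003,0.0085,0,-0.0045,0,0]
    - [0,0,0,0,0,0,0]

```text
clock: 41.53
position: [0.4485, -0.3588, 0.1559]
orientation: [3.133, 0.205, -0.004]
force: [-0.2, 0.0, -3.5]
finger_gap: 0.0163
```

```bash
python3 - <<'E'
from h import *
p,r,o=cur();Rs=r*R.from_euler("x",np.pi);print("scoop world",p-Rs.apply(C),Rs.as_euler("zyx"),o["force"],o["clock"])
plan(*world_pose(.542,-.346,.0045,.133,0),8)
E
```

```text
scoop world [ 0.54089605 -0.34687924  0.02710621] [ 0.13053894  0.00213163 -0.00190834] [-0.21947864  0.04169354 -3.52327614] 41.5333
8 rows of [0.0001, -0.0, 0.0029, 0.0002, 0.0003, -0.0003]
```

Call:
play_rows:
  steps:
    - [0,0,0.004,0.0002,0.0003,0,0]
    - [0,0,0.004,0.0002,0.0003,0,0]
    - [0,0,0.004,0.0002,0.0003,0,0]
    - [0,0,0.004,0.0002,0.0003,0,0]
    - [0,0,0.003,0.0002,0.0003,0,0]
    - [0,0,0.002,0.0002,0.0003,0,0]
    - [0,0,0.0015,0.0002,0,0,0]
    - [0,0,0.001,0,0,0,0]
    - [0,0,0,0,0,0,0]

```text
clock: 42.28
position: [0.4492, -0.3594, 0.1346]
orientation: [3.133, 0.205, 0.003]
force: [0.1, -0.6, -2.9]
finger_gap: 0.0164
```

```bash
python3 - <<'E'
from h import *
p,r,o=cur();Rs=r*R.from_euler("x",np.pi);print("scoop world",p-Rs.apply(C),Rs.as_euler("zyx"),o["force"],o["clock"])
E
```

```text
scoop world [ 0.54216144 -0.34747981  0.00613243] [ 0.13041013 -0.00209394 -0.00204026] [ 0.0889624  -0.6244015  -2.91715971] 42.2833
```

Call:
play_rows:
  steps:
    - [0,0,0.001,0,0,0,0]
    - [0,0,0.001,0,0,0,0]
    - [0,0,0.0007,0,0,0,0]
    - [0,0,0,0,0,0,0]

```text
clock: 42.62
position: [0.4494, -0.3597, 0.1327]
orientation: [3.132, 0.204, 0.004]
force: [-2.5, 0.2, 4.0]
finger_gap: 0.0163
```

```bash
python3 - <<'E'
from h import *
p,r,o=cur();Rs=r*R.from_euler("x",np.pi);print("scoop world",p-Rs.apply(C),Rs.as_euler("zyx"),o["force"],o["clock"])
E
```

```text
scoop world [ 0.54243506 -0.34787641  0.00432523] [ 0.13028147 -0.00267279 -0.0027194 ] [-2.52218209  0.17657716  4.03837852] 42.6167
```

Seated, with a few newtons on the floor. I release and retreat upward.

Call:
play_rows:
  steps:
    - [0,0,0,0,0,0,0.03]
    - [0,0,0,0,0,0,0.05]
    - [0,0,0,0,0,0,0.06]
    - [0,0,0,0,0,0,0.06]
    - [0,0,0,0,0,0,0.06]
  grip_force: 20

```text
clock: 43.03
position: [0.4494, -0.3594, 0.1321]
orientation: [3.132, 0.205, 0.004]
force: [0.1, -0.5, -0.6]
finger_gap: 0.06
```

```bash
python3 - <<'E'
from h import *
p,r,o=cur();print(p,o["finger_gap"],o["force"])
w=cam("wrist");crop(w,0,0,512,384,1.5,"w38.png")
E
```

```text
[ 0.44935591 -0.35943543  0.13206427] 0.06001969223830863 [ 0.10874467 -0.48062185 -0.56793277]
```

View pics/w38.png

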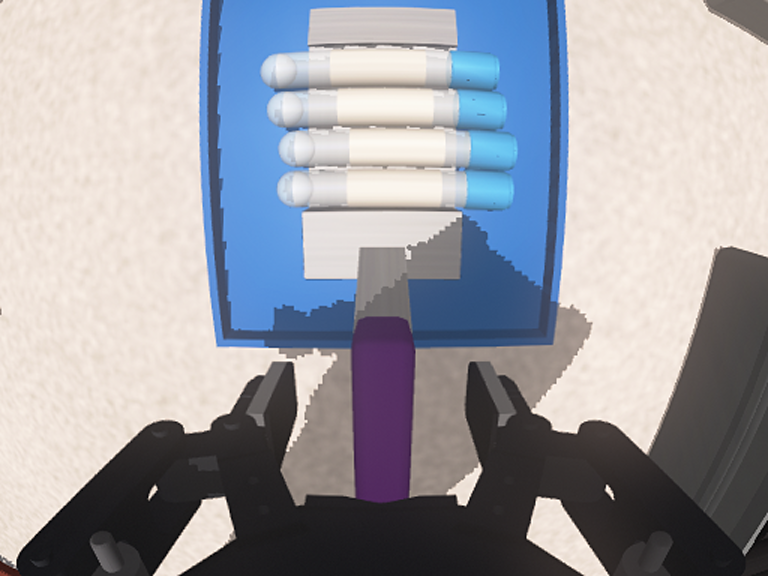

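Call:
play_rows:
  steps:
    - [0,0,-0.01,0,0,0,0.07]
    - [0,0,-0.02,0,0,0,0.08]
    - [0,0,-0.03,0,0,0,0.085]
    - [0,0,-0.035,0,0,0,0.085]
    - [0,0,-0.035,0,0,0,0.085]
    - [0,0,-0.03,0,0,0,0.085]
    - [0,0,-0.02,0,0,0,0.085]
    - [0,0,0,0,0,0,0.085]
    - [0,0,0,0,0,0,0.085]

```text
clock: 43.83
position: [0.4492, -0.3592, 0.3139]
orientation: [3.13, 0.204, 0.007]
force: [-0.1, 0.5, 0.0]
finger_gap: 0.0851
```

```bash
python3 - <<'E'
from h import *
p,r,o=cur();print(p,o["clock"])
w=cam("wrist");crop(w,0,0,512,384,1.5,"w39.png")
s=cam("side");crop(s,70,110,350,384,2.1,"s39.png")
crop(s,190,130,350,290,4,"s39b.png")
t=cam("top");crop(t,220,110,440,270,3.6,"t39.png")
k=1.5
for nm,u,v,z in []: pass
E
```

```text
[ 0.44921351 -0.35918322  0.31393399] 43.8333
```

View pics/w39.png

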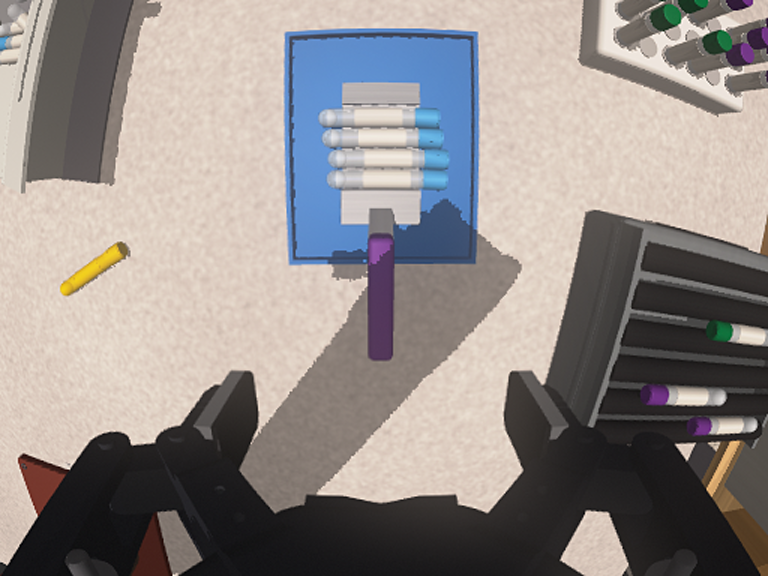

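View pics/t39.png

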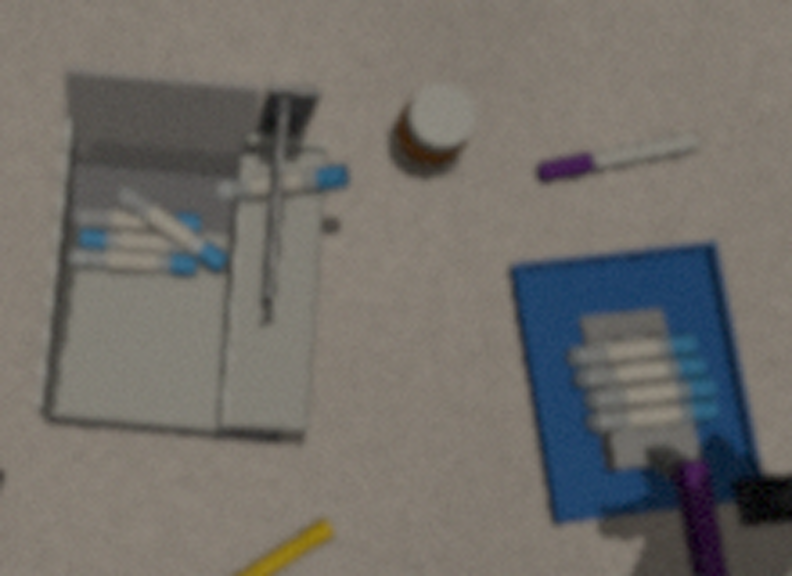

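View pics/s39b.png

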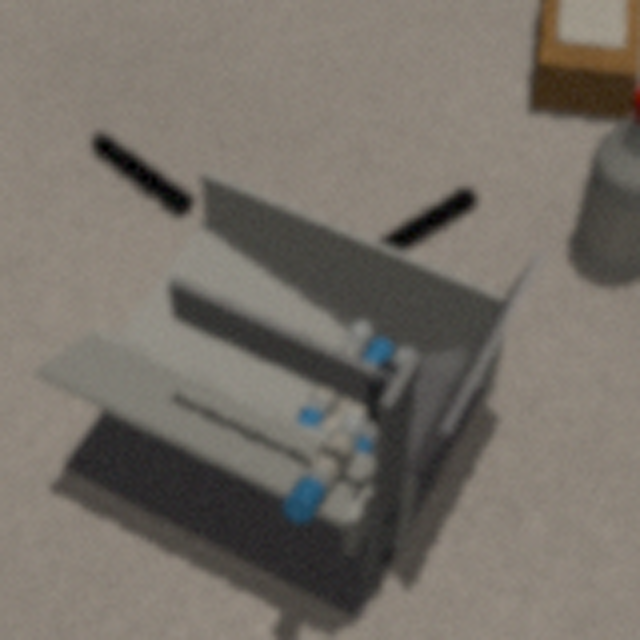

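```bash
python3 - <<'E'
from h import *
from scipy.optimize import brentq
t=cam("top");s=cam("side")
def b(P):
    c,q=np.cos(BIN[2]),np.sin(BIN[2]);d=P[:2]-BIN[:2];return np.round([c*d[0]+q*d[1],-q*d[0]+c*d[1],P[2]],4)
T=lambda U,V:(220+(U+.5)/3.6-.5,110+(V+.5)/3.6-.5)
S=lambda U,V:(190+(U+.5)/4-.5,130+(V+.5)/4-.5)
# cap middle by triangulating the blue blob centres in both views
def blob(f,x0,y0,x1,y1):
    h=cv2.cvtColor(f["color"],cv2.COLOR_BGR2HSV)[y0:y1,x0:x1];m=cv2.inRange(h,(90,90,60),(125,255,255));n,l,st,c=cv2.connectedComponentsWithStats(m);i=1+np.argmax(st[1:,4]);return c[i]+[x0,y0],st[i]
ct,st=blob(t,303,150,322,168);cs,ss=blob(s,258,245,275,265);print(ct,st,cs,ss)
P,e=tri(ray(t,*ct),ray(s,*cs));cap=b(P);print("cap mid",cap,"miss",e)
for z in(.085,.09,.095,.1,.105,.11):
    d=b(onz(t,*T(222,188),z));print(z,d,"dist",np.linalg.norm(d-cap))
E
```

```text
[311.59459459 158.94594595] [ 5  7  8  5 37] [265.48717949 254.97435897] [ 3  5 10 11 78]
cap mid [ 0.071  -0.1232  0.1255] miss 0.0014258794217268619
0.085 [ 0.0682 -0.0498  0.085 ] dist 0.08387878158390237
0.09 [ 0.0668 -0.0496  0.09  ] dist 0.0818220630392561
0.095 [ 0.0654 -0.0493  0.095 ] dist 0.08014249808934085
0.1 [ 0.064  -0.0491  0.1   ] dist 0.07867693435817133
0.105 [ 0.0626 -0.0488  0.105 ] dist 0.07762840974797822
0.11 [ 0.0612 -0.0486  0.11  ] dist 0.07682089559488356
```

All nine tubes are accounted for, four of them in the scoop. The tube on the flare is close to the height limit for counting as in the bin (centre below 115 mm), so I measure it from above.

```bash
python3 - <<'E'
from h import *
plan(np.array([.50,-.10,.36]),tool(-.077),14)
E
```

```text
14 rows of [0.0043, -0.0184, -0.0035, 0.0001, -0.0, 0.0148]
```

Call:
play_rows:
  steps:
    - [0.0043,-0.0184,-0.0035,0,0,0.0148,0.085]
    - [0.0043,-0.0184,-0.0035,0,0,0.0148,0.085]
    - [0.0043,-0.0184,-0.0035,0,0,0.0148,0.085]
    - [0.0043,-0.0184,-0.0035,0,0,0.0148,0.085]
    - [0.0043,-0.0184,-0.0035,0,0,0.0148,0.085]
    - [0.0043,-0.0184,-0.0035,0,0,0.0148,0.085]
    - [0.0043,-0.0184,-0.0035,0,0,0.0148,0.085]
    - [0.0043,-0.0184,-0.0035,0,0,0.0148,0.085]
    - [0.0043,-0.0184,-0.0035,0,0,0.0148,0.085]
    - [0.0043,-0.0184,-0.0035,0,0,0.0148,0.085]
    - [0.0043,-0.0184,-0.0035,0,0,0.0148,0.085]
    - [0,0,0,0,0,0,0.085]

```text
clock: 45.08
position: [0.4855, -0.1502, 0.3503]
orientation: [3.14, -0.044, 0.004]
force: [0.0, 0.4, 0.6]
finger_gap: 0.085
```

```bash
python3 - <<'E'
from h import *
import pickle
p,r,o=cur();print(p,o["clock"])
w=cam("wrist");pickle.dump(w,open("w40.pkl","wb"));crop(w,0,0,512,384,1.5,"w40.png")
E
```

```text
[ 0.48550902 -0.15022494  0.35033694] 45.0833
```

View pics/w40.png

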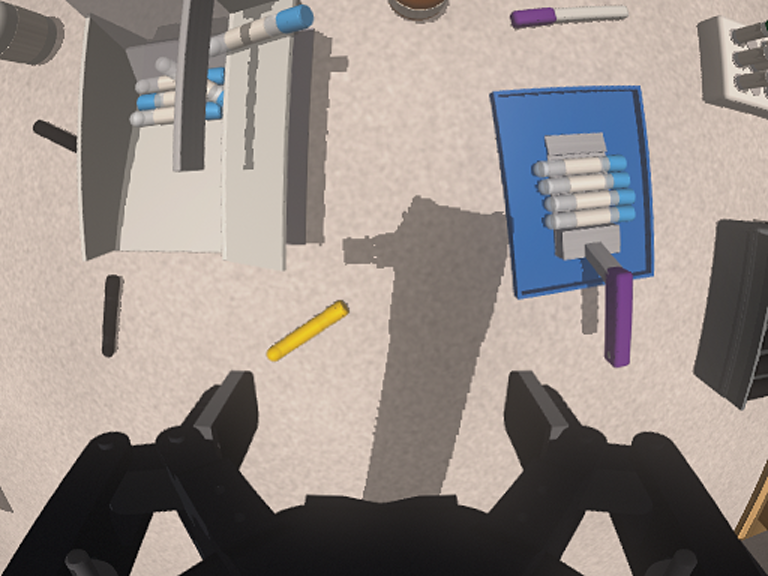

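```bash
python3 - <<'E'
from h import *
import pickle;w=pickle.load(open("w40.pkl","rb"))
crop(w,100,0,230,80,6,"w40b.png")
E
```

```text
(no output)
```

View pics/w40b.png

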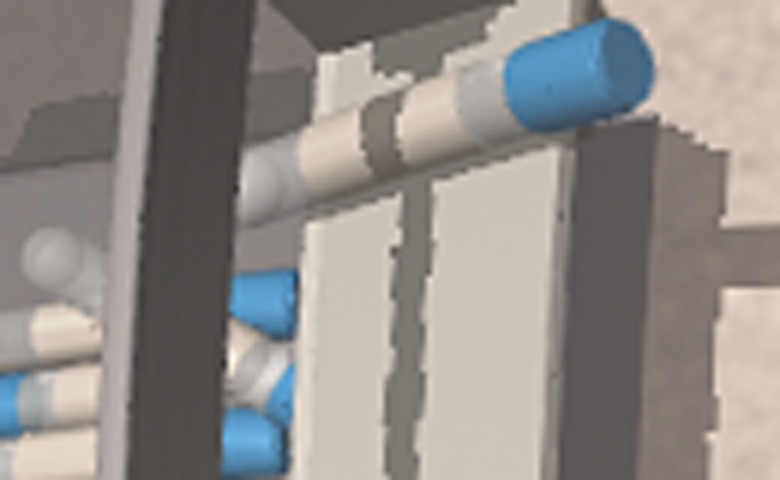

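```bash
python3 - <<'E'
from h import *
import pickle;w=pickle.load(open("w40.pkl","rb"))
U=lambda a,b:(100+(a+.5)/6-.5,(b+.5)/6-.5)
c,q=np.cos(BIN[2]),np.sin(BIN[2]);M=np.array([[c,q,0],[-q,c,0],[0,0,1]])
ta=.03/.057;ca=np.cos(np.arctan(ta))
def hit(uv,off):
    o,d=ray(w,*uv);o=M@(o-[*BIN[:2],0]);d=M@d
    # z + ta*y = .09-.062*ta+off/ca
    k=.09-.062*ta+off/ca;s=(k-o[2]-ta*o[1])/(d[2]+ta*d[1]);return np.round(o+s*d,4)
for n,a,b_ in [("edge",578,140),("edge2",555,440),("crease",305,230),("crease",296,400)]: print(n,hit(U(a,b_),0))
C1=hit(U(632,66),.0085);D=hit(U(240,190),.0085);J=hit(U(480,103),.0085)
print("cap end",C1,"dome",D,"len",np.linalg.norm(C1-D),"cap/collar",J)
u=(D-C1)/np.linalg.norm(D-C1);print("centre",C1+.05*u)
# alternative: side view cap end
E
```

```text
edge [ 0.0625 -0.1214  0.1213]
edge2 [ 0.0091 -0.1205  0.1208]
crease [ 0.0566 -0.0623  0.0902]
crease [ 0.0224 -0.0627  0.0904]
cap end [ 0.0708 -0.1326  0.1367] dome [ 0.0653 -0.0491  0.0928] len 0.09449714281394966 cap/collar [ 0.0701 -0.1039  0.1216]
centre [ 0.06788986 -0.08841877  0.11347178]
```

The flare tube's centre comes out at about y −88 mm, z 111–113 mm, which is inside the bin's limits (y > −118, z < 115). It is at rest, and nudging it would be riskier than leaving it. I hand in.

```bash
python3 - <<'E'
from h import *
print(manip.close_job()); print(manip.observe()["clock"])
E
```

```text
the job is handed in; nothing more can be done
None
the job is handed in; nothing more can be done
```

I handed the job in at about 45 s. By my last checks the task is met, but the tube on the bin's flare passes only by a narrow margin, and no verdict is reported.

**What I did:**
- **First dig:** It came up heaped, and the rim rubbed the bar at about 9 N over the first half of its width. A front tube was wedged on the retaining lip and rolled off onto the bin's right flare. I backed out before reaching the far side of the rim.
- **Second dig:** I went back in with the three tubes still in the scoop and brought up four below and two on top. I then rubbed the rim along the bar from about y −58 to −104 mm at roughly 3–5 N. Both upper tubes dropped into the bin.
- **Placing:** I tilted and shook the scoop gently to square the four tubes. I set it flat in the tray, let go, and moved the arm clear.

**Last checks:**
- **Scoop:** It sits about 2 mm from the tray's centre, tilted about 0.003 rad when I let go.
- **Tubes in the scoop:** Four lie side by side in one layer, spaced about 17 mm apart, with none on top.
- **Tubes in the bin:** Four lie in the bin proper and one on its flare, which makes nine in all.
- **Other objects:** I never touched the bottle, jar, label box or marker.

**The narrow margin:** The flare tube's cap sticks out past the flare's edge, and two measurements of the tube disagreed by a few millimetres. They put its centre at 111–113 mm high, where the limit is 115 mm. It was at rest, and I left it there because nudging it was riskier.

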